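# Stock check of toppled refill cases

### The arm

A 6-joint arm with a two-finger parallel gripper is mounted at the origin on a cart in front of the work surface, level with it; the furniture and walls round the work are solid. World frame = base frame: x ahead of the robot, y to its left, z up, the work surface at z = 0. Lengths are in m, angles in rad, forces in N, time in s.
With the tool pointing down it reaches from about 0.325 to 0.775 m from the base axis. Payload 9.3 kg.
Tool frame: the origin (TCP) lies midway between the tips of the shut fingers; the grasp point (between the pads) lies 19 mm behind it (bot.hold_point_z is the distance from the TCP to the grasp point, in m); z points along the fingers, y is the direction in which the jaws open and shut (so a half turn about z gives the same grasp; the last joint's range is limited). The gripper opens to 85 mm and grips with 20 to 120 N. Pads are 22 mm wide; open, the fingers measure 114 mm over their backs; the gripper's body (76 mm by 85 mm) begins 54 mm behind the grasp point. The pads swing forward as they close: fully open they stand 13 mm farther back than shut.
Start: joints at [-1.448, 0.259, 0.021, 1.334, 0, 1.418], TCP at [0.15, -0.529, 0.231] pointing down, gripper open.
Joint ranges: [-3.04, 3.04], [-0.91, 1.82], [-1.04, 1.36], [-1.92, 1.95], [-1.52, 1.45], [-3.14, 3.14]. Speed limits (rad/s): [2.22, 2.22, 2.79, 3.14, 3.14, 3.14].

### API

Orientations are given as [roll, pitch, yaw] about the fixed x, y, z axes, in that order (R = Rz(yaw) Ry(pitch) Rx(roll)).
In Python, from cell import bot, viewer gives the robot as it stands.
- The arm moves only by the shell command python3 -m crank 'ROWS' [FORCE]. ROWS is JSON, a list of rows, each an object with "delta_rot": the turn, a rotation vector about the world's x, y, z normalised to -1 to 1, where 1 is 0.08 rad, a list of three; "slide": the shift along the world's x, y, z normalised to -1 to 1, where 1 is 2.5 cm, a list of three; "fingers": the opening, from -1 (shut) to 1 (fully open). A call has 1 to 20 rows; each row shifts and turns the commanded pose from where the row before left it; what a row does not reach is not made up. A row lasts 1/10 s, in which the tool goes at most 50 mm and 8.59 degrees, less where a joint would pass 70% of its speed; a pose out of reach is approached as far as the arm can. A call with a number of a shift or a turn outside -1 to 1 is refused whole. A call with a gripper value outside its range is refused whole. The fingers move at their own pace and stop on an object; FORCE is the grip in N (left out, the last holds). Time passes only in rows, so rows that do not move let the fingers close. It gives the time, the measured TCP pose, the force and the opening at its end, in the units of the state.
- bot.observe(): the state, without advancing time (a new reading comes with each control period).
- viewer.camera(name): name is "scene" or "top" or "wrist"; returns a dict with "frame" (400x640x3 uint8, red, green, blue), "intrinsics" (3x3 intrinsics, pixels), "R" (3x3) and "t" (3): a world point X has camera coordinates R X + t. Camera axes: x right, y down, z forward; pixel columns grow to the right and rows downward; lengths in m; the calibration is good to about 2 mm. A picture is of the moment at which its call begins. There is no depth.
- bot.sign_off(): hands the job in, once; it reports no verdict.
The state is a dict: "time": time; "joints": joint angles; "joint_vel": joint speeds; "tau": joint torques, N m; "ee_pos": TCP position; "ee_rot": TCP orientation; "ft_force": force on the tool from outside, world axes, zero at the start; "ft_torque": the same for the moment, N m; "finger_gap": finger opening in m.
Only numpy, scipy, OpenCV 4.12 (cv2) and the standard library are available. Lean on these libraries where they do the work, as an engineer would, in place of code of your own. Each camera call takes 0.05 s, during which the arm holds its last target.

### The job

The slim refill cases have fallen over in the deep bin: tip every one of them upright inside the bin, cap up, never lifting a case's foot out of the bin, and let them stand there. Then take the code reader from its mat and read the label on each cap, the longest case first and the shortest last, holding the reader steady for two full seconds about 6 cm straight above the cap with its window facing down at it. Finally stand the reader upright in the middle of its mat again, leaving the cases standing and the other things on the desk alone.

Things in the scene. Friction and masses are not known exactly. Their poses are not given: they have to be found in the camera images.
- bin: deep open plywood bin fixed to the desk, outside 310 mm (its x) by 220 mm (its y), 72 mm high; walls and floor 5 mm thick, so the inside is 300 x 210 mm and 67 mm deep; origin in the middle of the underside, z up
- longest_case: longest refill case: slim closed grey plastic case, 28 x 28 mm square, 170 mm long, 110 g, weighted foot with black band at one end, round black cap (25 mm across, last 12 mm) at the other; lies in the bin at first; absent in some runs. y axis: along it from foot to cap (up when it stands); origin halfway along, 14 mm off the centre line, in the side underneath at the start
- longest_case_cap (a point): centre of the outer face of the longest case's cap, where the code label is; same axes as the case
- longest_case_foot (a point): centre of the end face of the longest case's foot
- long_case: long refill case: slim closed grey plastic case, 28 x 28 mm square, 155 mm long, 110 g, weighted foot with black band at one end, round black cap (25 mm across, last 12 mm) at the other; lies in the bin at first; absent in some runs. y axis: along it from foot to cap (up when it stands); origin halfway along, 14 mm off the centre line, in the side underneath at the start
- long_case_cap (a point): centre of the outer face of the long case's cap, where the code label is; same axes as the case
- long_case_foot (a point): centre of the end face of the long case's foot
- short_case: short refill case: slim closed grey plastic case, 28 x 28 mm square, 140 mm long, 110 g, weighted foot with black band at one end, round black cap (25 mm across, last 12 mm) at the other; lies in the bin at first; absent in some runs. y axis: along it from foot to cap (up when it stands); origin halfway along, 14 mm off the centre line, in the side underneath at the start
- short_case_cap (a point): centre of the outer face of the short case's cap, where the code label is; same axes as the case
- short_case_foot (a point): centre of the end face of the short case's foot
- shortest_case: shortest refill case: slim closed grey plastic case, 28 x 28 mm square, 125 mm long, 110 g, weighted foot with black band at one end, round black cap (25 mm across, last 12 mm) at the other; lies in the bin at first; absent in some runs. y axis: along it from foot to cap (up when it stands); origin halfway along, 14 mm off the centre line, in the side underneath at the start
- shortest_case_cap (a point): centre of the outer face of the shortest case's cap, where the code label is; same axes as the case
- shortest_case_foot (a point): centre of the end face of the shortest case's foot
- code_reader: hand-held code reader, 160 g, 108 mm tall, standing window down on its mat: head 42 (x) x 50 (y) x 26 mm high at the bottom, above it a grey handle 26 (x) x 32 (y) mm up to z = 108 mm; origin in the middle of the underside, z up along the handle
- reader_window (a point): middle of the reader's window in its underside, axes as the reader's; it looks along -z
- reader_mat: flat dark square mat 90 x 90 x 3 mm fixed to the desk, where the reader is parked; origin in the middle of its underside
- small_carton: small upright carton 15 x 62 x 52 mm; bystander, to be left alone; origin in the middle of its underside
- rubber_eraser: eraser 20 x 43 x 12 mm lying flat; bystander, to be left alone; origin in the middle of its underside
- staple_remover: flat black staple remover 36 x 69 x 11 mm; bystander, to be left alone; origin in the middle of its underside
- small_pliers: small pliers lying flat, 37 x 127 x 10 mm; bystander, to be left alone; origin in the middle of its underside

How it is judged:
On the way, in this order (a step that is already met when the one before it is completed fails the run):
1. every case stands upright, cap up, on the bin's floor, released (angle between each of longest_case, long_case, short_case, shortest_case's own y axis and vertical below 0.12 rad and z of each of longest_case_foot, long_case_foot, short_case_foot, shortest_case_foot in the frame of bin below 0.015 m and x of longest_case_foot in the frame of bin between -0.15 and 0.15 m and y of longest_case_foot in the frame of bin between -0.105 and 0.105 m and linear speed of each of longest_case, long_case, short_case, shortest_case below 0.03 m/s and contact force between the fingers and longest_case below 0.1 N and x of long_case_foot in the frame of bin between -0.15 and 0.15 m and y of long_case_foot in the frame of bin between -0.105 and 0.105 m and contact force between the fingers and long_case below 0.1 N and x of short_case_foot in the frame of bin between -0.15 and 0.15 m and y of short_case_foot in the frame of bin between -0.105 and 0.105 m and contact force between the fingers and short_case below 0.1 N and x of shortest_case_foot in the frame of bin between -0.15 and 0.15 m and y of shortest_case_foot in the frame of bin between -0.105 and 0.105 m and contact force between the fingers and shortest_case below 0.1 N), for 0.3 s.
2. the label of the longest case is read with the held reader (within 15 mm of the axis, 20 to 100 mm above it) (x of longest_case_cap in the frame of reader_window between -0.015 and 0.015 m and y of longest_case_cap in the frame of reader_window between -0.015 and 0.015 m and z of longest_case_cap in the frame of reader_window between -0.1 and -0.02 m and angle between the z axis of code_reader and the y axis of longest_case, either way round below 0.25 rad and angle between longest_case's own y axis and vertical below 0.12 rad), for 1.5 s.
3. the label of the long case is read with the held reader (within 15 mm of the axis, 20 to 100 mm above it) (x of long_case_cap in the frame of reader_window between -0.015 and 0.015 m and y of long_case_cap in the frame of reader_window between -0.015 and 0.015 m and z of long_case_cap in the frame of reader_window between -0.1 and -0.02 m and angle between the z axis of code_reader and the y axis of long_case, either way round below 0.25 rad and angle between long_case's own y axis and vertical below 0.12 rad), for 1.5 s.
4. the label of the short case is read with the held reader (within 15 mm of the axis, 20 to 100 mm above it) (x of short_case_cap in the frame of reader_window between -0.015 and 0.015 m and y of short_case_cap in the frame of reader_window between -0.015 and 0.015 m and z of short_case_cap in the frame of reader_window between -0.1 and -0.02 m and angle between the z axis of code_reader and the y axis of short_case, either way round below 0.25 rad and angle between short_case's own y axis and vertical below 0.12 rad), for 1.5 s.
5. the label of the shortest case is read with the held reader (within 15 mm of the axis, 20 to 100 mm above it) (x of shortest_case_cap in the frame of reader_window between -0.015 and 0.015 m and y of shortest_case_cap in the frame of reader_window between -0.015 and 0.015 m and z of shortest_case_cap in the frame of reader_window between -0.1 and -0.02 m and angle between the z axis of code_reader and the y axis of shortest_case, either way round below 0.25 rad and angle between shortest_case's own y axis and vertical below 0.12 rad), for 1.5 s.
At the end, for the whole second after the job is handed in: every case present stands on the bin's floor, cap up within 0.12 rad of vertical, the reader stands upright within 25 mm of the middle of its mat, all at rest and released (all of step 1 and horizontal distance between code_reader and reader_mat below 0.025 m and angle between code_reader's own z axis and vertical below 0.1 rad and height (world z) of code_reader below 0.01 m and linear speed of code_reader below 0.03 m/s and contact force between the fingers and code_reader below 0.1 N); the robot touches nothing.
It fails at once if a case's foot is lifted out of the bin (z of any of longest_case_foot, long_case_foot, short_case_foot, shortest_case_foot in the frame of bin above 0.075 m).
It fails at once if a bystander is pushed aside by more than 30 mm (distance of any of small_carton, rubber_eraser, staple_remover, small_pliers from where it was at the start of the episode above 0.03 m).
Of longest_case, long_case, short_case, shortest_case only 3 to 4 are there at a start; the rules pass over those that are not, and their reading is None.
At some moment in a run one of code_reader may be knocked a few centimetres aside while the robot is not near it.
It also fails if it takes over 210 s, if anything falls off the work surface, if the arm or the gripper's body presses on something with over 40 N, if the wrist force passes 120 N, or if a joint passes its speed limit or range.

## Working session

There is one attempt and no reset: what is moved stays moved. The work goes in short steps, Python scripts to look and compute and a shell command to move; the robot and the scene stay as the last step left them, time stands still between calls to the robot, and variables do not carry over. Pictures are saved under pics/ and viewed, and the job is handed in when it is done.

```bash
ls; mkdir -p pics
python3 - <<'E'
from cell import bot, viewer
import cv2
print(bot.observe(), bot.hold_point_z)
for n in ["scene","top","wrist"]:
    c=viewer.camera(n); cv2.imwrite(f"pics/{n}0.png",c["frame"][:,:,::-1]); print(n,c["intrinsics"],c["R"],c["t"])
E
```

```text
pics
{'time': 0.0, 'joints': array([-1.44762029e+00,  2.59172955e-01,  2.07396251e-02,  1.33371209e+00,
        5.97168958e-06,  1.41818810e+00]), 'joint_vel': array([ 0.00042494,  0.00034108,  0.00054043,  0.00123424, -0.00073575,
       -0.0023213 ]), 'tau': array([-7.66561825e-04, -5.55630147e+01,  3.44536364e+01,  1.36812523e-02,
       -1.71779438e-04, -1.35571401e-05]), 'ee_pos': array([ 0.14972184, -0.52892045,  0.23066792]), 'ee_rot': array([-3.14026015e+00, -2.10986783e-04,  2.75784115e-01]), 'ft_force': array([0.11392942, 0.53651144, 0.04644603]), 'ft_torque': array([-0.03074238, -0.01159357,  0.0350008 ]), 'finger_gap': 0.0854988728723103} 0.0187
scene [[427.63623935   0.         314.53764277]
 [  0.         427.63623935 200.93473161]
 [  0.           0.           1.        ]] [[-0.83259158 -0.55374739  0.0124534 ]
 [-0.31631853  0.45690643 -0.83137182]
 [ 0.45467993 -0.69613242 -0.555577  ]] [0.51856045 0.13242068 1.07694662]
top [[395.1592851    0.         321.97707889]
 [  0.         395.1592851  198.48211214]
 [  0.           0.           1.        ]] [[ 0.01024834 -0.9997789   0.01836076]
 [-0.99728829 -0.01155757 -0.07268072]
 [ 0.07287686 -0.01756611 -0.99718624]] [0.14952219 0.55040654 0.87655179]
wrist [[333.2974881    0.         319.92947044]
 [  0.         333.2974881  206.85091589]
 [  0.           0.           1.        ]] [[ 0.27296545 -0.96202279 -0.0014219 ]
 [-0.91606835 -0.26037708  0.30499598]
 [-0.29378331 -0.08195081 -0.95235258]] [-0.55004337 -0.03851986  0.38082865]
```

View pics/top0.png

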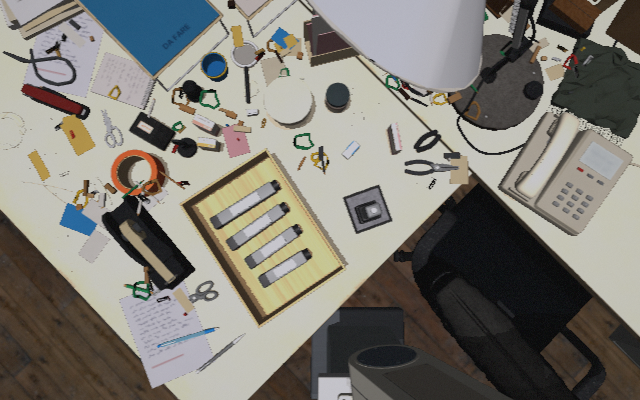

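View pics/scene0.png

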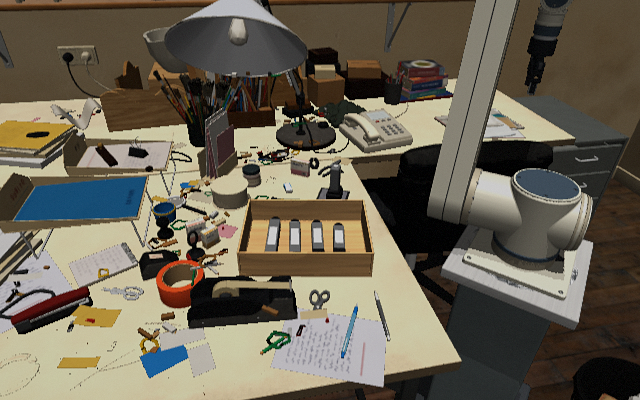

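View pics/wrist0.png

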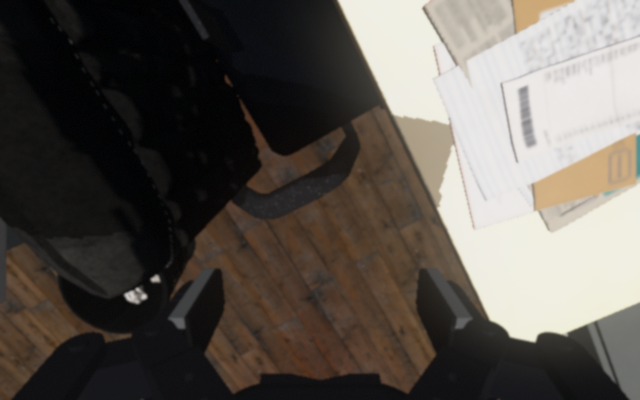

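The top view shows the bin at about (265,240) with four cases. Their caps point to the upper right. The reader stands on its mat at (368,208). I'll zoom in.

```bash
cat > h.py <<'E'
import numpy as np, cv2
from cell import bot, viewer
def cam(n): return viewer.camera(n)
def save(c,name,box=None,s=1):
    f=c["frame"]
    if box: x0,y0,x1,y1=box; f=f[y0:y1,x0:x1]
    f=cv2.resize(f,None,fx=s,fy=s,interpolation=cv2.INTER_CUBIC); cv2.imwrite("pics/"+name,f[:,:,::-1])
def ray(c,u,v,z):
    K,R,t=c["intrinsics"],c["R"],c["t"]
    o=-R.T@t; d=R.T@np.linalg.inv(K)@np.array([u,v,1.]); return o+d*(z-o[2])/d[2]
def proj(c,X):
    p=c["intrinsics"]@(c["R"]@np.asarray(X,float)+c["t"]); return p[:2]/p[2]
E
python3 - <<'E'
from h import *
c=cam("top"); save(c,"top1.png",(170,140,350,335),3.05); save(c,"top2.png",(320,170,420,245),6)
c=cam("scene"); save(c,"sc1.png",(230,150,390,290),5)
E
```

```text
(no output)
```

View pics/top1.png

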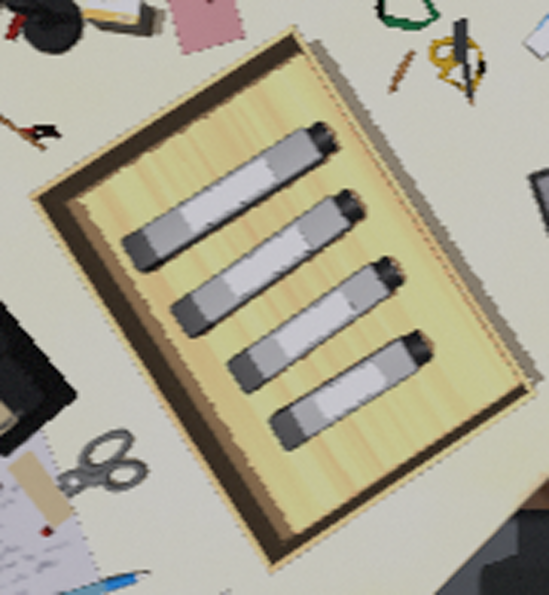

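View pics/top2.png

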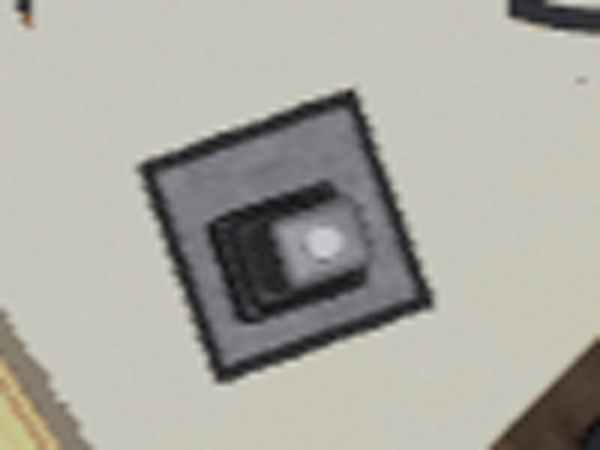

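View pics/sc1.png

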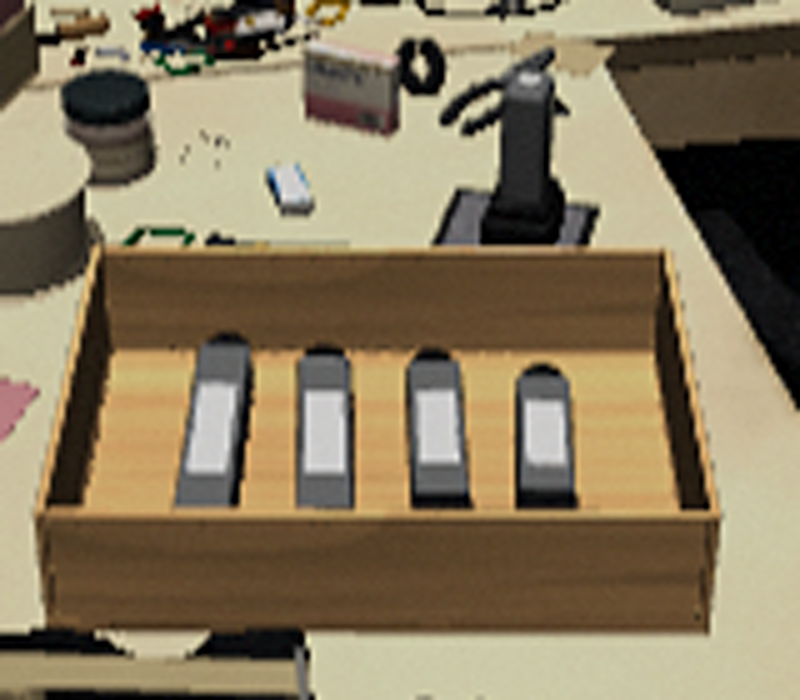

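Run:
```python
from h import *
c=cam("top"); print("cam",-c["R"].T@c["t"])
s=3.05
def pt(u,v,z): return ray(c,(u+.5)/s-.5+170,(v+.5)/s-.5+140,z)
B=[pt(*p,.072) for p in [(293,28),(35,193),(273,570),(537,388)]]
for b in B: print(b)
B=np.array(B); print("centre",B.mean(0),[np.linalg.norm(B[i]-B[(i+1)%4]) for i in range(4)])
ex=(B[2]+B[3]-B[0]-B[1]); print("bin long-axis yaw",np.degrees(np.arctan2(ex[1],ex[0])))
ey=(B[0]+B[3]-B[1]-B[2]); print("bin short-axis yaw",np.degrees(np.arctan2(ey[1],ey[0])))
# top-face centre line ends: foot edge mid (z .033) and cap tip top
for L,f,k in [(.17,(136,250),(323,138)),(.155,(184,318),(349,206)),(.14,(243,373),(388,272)),(.125,(285,430),(417,347))]:
    F=pt(*f,.033);Kp=pt(*k,.031); d=Kp-F
    print(L,F,Kp,np.linalg.norm(d[:2]),np.degrees(np.arctan2(d[1],d[0])))
def q(u,v,z): return ray(c,(u+.5)/6-.5+320,(v+.5)/6-.5+170,z)
M=np.array([q(*p,.003) for p in [(352,90),(140,163),(218,380),(433,303)]]);print("mat",M,M.mean(0),[np.linalg.norm(M[i]-M[(i+1)%4]) for i in range(4)])
e=M[0]-M[1];print(np.degrees(np.arctan2(e[1],e[0])))
for p in [(272,222),(350,200),(372,262),(290,285),(322,242)]: print("handle top",q(*p,.108))
```

```text
cam [0.4835013  0.1712481  0.91134398]
[0.65014858 0.27816729 0.072     ]
[0.53193515 0.4541894  0.072     ]
[0.27690573 0.28406331 0.072     ]
[0.40102023 0.10495874 0.072     ]
centre [0.46500242 0.28034469 0.072     ] [np.float64(0.21203348476631756), np.float64(0.306566296925734), np.float64(0.21790561944151854), np.float64(0.303424026208223)]
bin long-axis yaw -145.7448880245409
bin short-axis yaw -55.691530509192496
0.17 [0.49367753 0.39318233 0.033     ] [0.57704797 0.2597862  0.031     ] 0.15730593719044206 -57.99527751429165
0.155 [0.44505691 0.35724128 0.033     ] [0.52738866 0.23990804 0.031     ] 0.1433373828898593 -54.94298523487047
0.14 [0.40609345 0.31387088 0.033     ] [0.47964213 0.21075258 0.031     ] 0.1266601412399793 -54.50180154500543
0.125 [0.36580198 0.28285635 0.033     ] [0.42567376 0.18895511 0.031     ] 0.11136458852753214 -57.478265204348844
mat [[ 0.58368635  0.02517015  0.003     ]
 [ 0.55445389  0.10695136  0.003     ]
 [ 0.47158193  0.07656222  0.003     ]
 [ 0.50186087 -0.00600102  0.003     ]] [0.52789576 0.05067068 0.003     ] [np.float64(0.08684874087564214), np.float64(0.08826812558652425), np.float64(0.08794033207365064), np.float64(0.08756169956060314)]
-70.33071769802689
handle top [0.52665953 0.06933261 0.108     ]
handle top [0.53445537 0.04274357 0.108     ]
handle top [0.51343302 0.03524908 0.108     ]
handle top [0.5053239  0.06316156 0.108     ]
handle top [0.52004477 0.05228698 0.108     ]
```

```bash
cat >> h.py <<'E'
from scipy.optimize import minimize
def boxpts(L,x,y,yaw,z0=.005,w=.028):
    # lying box: (x,y) centre, yaw foot->cap ; body (L-12mm square) + cap (octagon)
    d=np.array([np.cos(yaw),np.sin(yaw),0]);n=np.array([-d[1],d[0],0]);o=np.array([x,y,z0+w/2])
    P=[o+d*a+n*b+np.array([0,0,h]) for a in(-L/2,L/2-.012) for b in(-w/2,w/2) for h in(-w/2,w/2)]
    Q=[o+d*a+n*.0125*np.cos(t)+np.array([0,0,.0125*np.sin(t)]) for a in(L/2-.012,L/2) for t in np.arange(12)*np.pi/6]
    return np.array(P),np.array(Q)
def render(c,P,shape,S=4):
    uv=np.array([proj(c,p) for p in P]); m=np.zeros((shape[0],shape[1]),np.uint8)
    cv2.fillConvexPoly(m,cv2.convexHull(np.round((uv)*16).astype(np.int32)),1,shift=4); return m
E
python3 - <<'E'
from h import *
c=cam("top"); f=c["frame"]
hsv=cv2.cvtColor(cv2.resize(f,None,fx=4,fy=4,interpolation=cv2.INTER_CUBIC),cv2.COLOR_RGB2HSV)
# interior polygon in 4x image
def P4(b,h,z): return None
yaw=np.radians(-55.7); cx,cy=.465,.2803
ey=np.array([np.cos(yaw),np.sin(yaw)]);ex=np.array([-ey[1],ey[0]])
poly=[proj(c,[*(np.array([cx,cy])+ex*a+ey*b),.012])*4+1.5 for a,b in[(-.145,-.098),(.145,-.098),(.145,.103),(-.145,.103)]]
pm=np.zeros(hsv.shape[:2],np.uint8);cv2.fillConvexPoly(pm,np.int32(poly),1)
m=((hsv[...,1]<70)&(pm>0)).astype(np.uint8)
m=cv2.morphologyEx(m,cv2.MORPH_OPEN,np.ones((5,5)))
n,lab,st,ce=cv2.connectedComponentsWithStats(m)
print([ (i,st[i].tolist()) for i in range(1,n) if st[i][4]>1000])
c4=dict(c);K=c["intrinsics"].copy();K[0]*=4;K[1]*=4;K[:2,2]+=1.5;c4["intrinsics"]=K
init=[(.17,.535,.326,-57),(.155,.486,.298,-55.7),(.14,.443,.262,-55.5),(.125,.396,.236,-56.5)]
vis=cv2.resize(f,None,fx=4,fy=4)
for L,x,y,yw in init:
    u=proj(c4,[x,y,.033]).astype(int); k=lab[u[1],u[0]]; print(L,k)
    M=(lab==k).astype(np.uint8)
    def cost(p):
        A,Q=boxpts(L,p[0]/100+x,p[1]/100+y,np.radians(yw+p[2]*5)); r=render(c4,A,M.shape)|render(c4,Q,M.shape); return ((r!=M)).sum()/M.sum()
    b=minimize(cost,[0,0,0],method="Nelder-Mead",options=dict(initial_simplex=[[0,0,0],[1,0,0],[0,1,0],[0,0,1]]))
    p=b.x; X,Y,W=p[0]/100+x,p[1]/100+y,yw+p[2]*5
    r=np.array([X-cx,Y-cy]); print(L,"ctr",X.round(4),Y.round(4),"yaw",round(W,2),"cost",round(b.fun,3),"binframe",(r@ex).round(4),(r@ey).round(4))
    A,Q=boxpts(L,X,Y,np.radians(W))
    for a in (A,Q): 
        h=cv2.convexHull(np.int32([proj(c4,q) for q in a])); cv2.polylines(vis,[h],1,(255,0,0),1)
cv2.imwrite("pics/fit.png",vis[560:1340,680:1400,::-1][::1,::1][:600])
cv2.imwrite("pics/mask.png",m[560:1160,680:1400]*255)
E
```

```text
[(1, [826, 650, 515, 575, 77245])]
0.17 1
0.17 ctr 0.5361 0.3277 yaw -57.01 cost 0.798 binframe 0.0854 0.0009
0.155 1
0.155 ctr 0.4873 0.2988 yaw -54.08 cost 0.819 binframe 0.0288 -0.0027
0.14 1
0.14 ctr 0.4417 0.2635 yaw -54.4 cost 0.834 binframe -0.0287 0.0007
0.125 1
0.125 ctr 0.393 0.2382 yaw -57.76 cost 0.85 binframe -0.0832 -0.0058
```

View pics/fit.png

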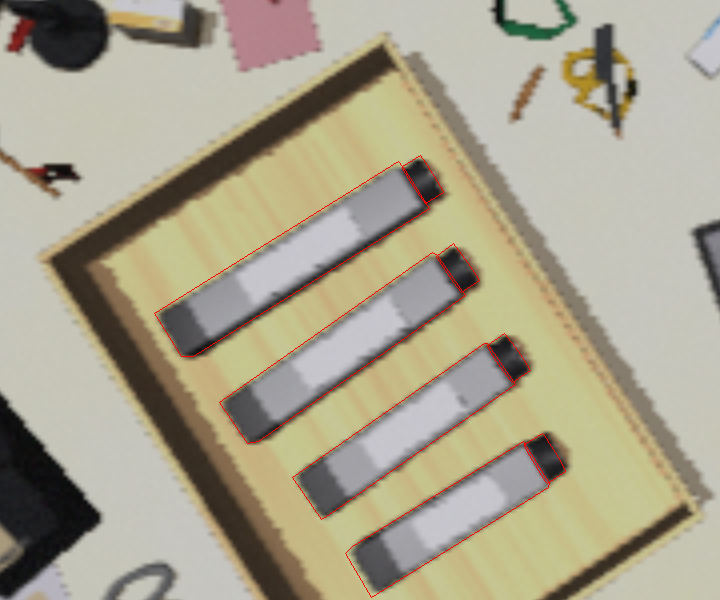

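The fit is within about 3 mm. All four cases are there, caps toward the mat side, in lanes about 57 mm apart. I'll swing the arm over the bin.

```bash
python3 -m crank '[{"slide":[1,0.7,0],"delta_rot":[0,0,1],"fingers":0},{"slide":[1,0.7,0],"delta_rot":[0,0,1],"fingers":0},{"slide":[1,0.7,0],"delta_rot":[0,0,1],"fingers":0},{"slide":[1,0.7,0],"delta_rot":[0,0,1],"fingers":0},{"slide":[1,0.7,0],"delta_rot":[0,0,1],"fingers":0},{"slide":[1,0.7,0],"delta_rot":[0,0,1],"fingers":0},{"slide":[1,0.7,0],"delta_rot":[0,0,1],"fingers":0},{"slide":[1,0.7,0],"delta_rot":[0,0,1],"fingers":0},{"slide":[1,0.7,0],"delta_rot":[0,0,1],"fingers":0},{"slide":[1,0.7,0],"delta_rot":[0,0,1],"fingers":0},{"slide":[1,0.7,0],"delta_rot":[0,0,1],"fingers":0},{"slide":[1,0.7,0],"delta_rot":[0,0,1],"fingers":0},{"slide":[1,0.7,0],"delta_rot":[0,0,1],"fingers":0},{"slide":[1,0.7,0],"delta_rot":[0,0,1],"fingers":0},{"slide":[1,0.7,0],"delta_rot":[0,0,1],"fingers":0},{"slide":[1,0.7,0],"delta_rot":[0,0,1],"fingers":0}]' 20
```

```text
time: 1.95
ee_pos: [0.5507, -0.2484, 0.2313]
ee_rot: [3.142, 0.0, 1.559]
ft_force: [-0.9, -1.0, 0.2]
finger_gap: 0.0429
```

```bash
python3 -m crank '[{"slide":[0,1,0],"delta_rot":[0,0,1],"fingers":0.1},{"slide":[0,1,0],"delta_rot":[0,0,1],"fingers":0.1},{"slide":[0,1,0],"delta_rot":[0,0,1],"fingers":0.1},{"slide":[0,1,0],"delta_rot":[0,0,1],"fingers":0.1},{"slide":[0,1,0],"delta_rot":[0,0,1],"fingers":0.1},{"slide":[0,1,0],"delta_rot":[0,0,1],"fingers":0.1},{"slide":[0,1,0],"delta_rot":[0,0,1],"fingers":0.1},{"slide":[0,1,0],"delta_rot":[0,0,0.3],"fingers":0.1},{"slide":[0,1,0],"delta_rot":[0,0,0],"fingers":0.1},{"slide":[0,1,0],"delta_rot":[0,0,0],"fingers":0.1},{"slide":[0,1,0],"delta_rot":[0,0,0],"fingers":0.1},{"slide":[0,1,0],"delta_rot":[0,0,0],"fingers":0.1},{"slide":[0,1,0],"delta_rot":[0,0,0],"fingers":0.1},{"slide":[0,1,0],"delta_rot":[0,0,0],"fingers":0.1},{"slide":[0,1,0],"delta_rot":[0,0,0],"fingers":0.1},{"slide":[0,1,0],"delta_rot":[0,0,0],"fingers":0.1},{"slide":[0,1,0],"delta_rot":[0,0,0],"fingers":0.1},{"slide":[0,1,0],"delta_rot":[0,0,0],"fingers":0.1},{"slide":[0.6,1,-1],"delta_rot":[0,0,0],"fingers":0.1},{"slide":[0,1,-1],"delta_rot":[0,0,0],"fingers":0.1}]'
python3 - <<'E'
from h import *
o=bot.observe();print(o["joints"],o["ee_pos"],o["ee_rot"])
save(cam("wrist"),"w1.png"); save(cam("scene"),"s1.png")
E
```

```text
time: 3.95
ee_pos: [0.5662, 0.2519, 0.181]
ee_rot: [3.139, 0.001, 2.139]
ft_force: [0.9, 0.2, -0.6]
finger_gap: 0.0472
[ 2.83390664e-01  3.93242838e-01  9.20082467e-02  1.26725795e+00
 -1.49635060e-04  1.28549327e+00] [0.56621623 0.25192572 0.18097106] [3.13942411e+00 7.91981306e-04 2.13948902e+00]
```

View pics/w1.png

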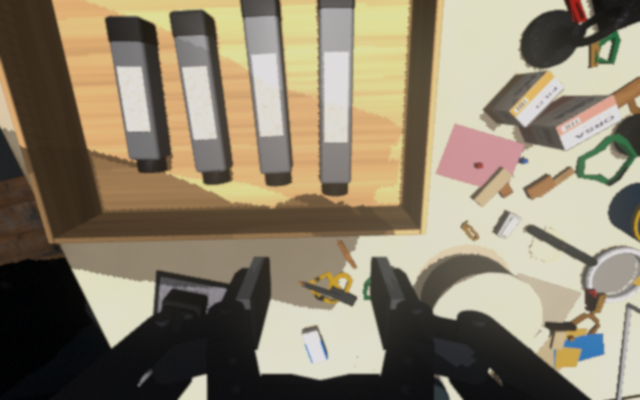

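View pics/s1.png

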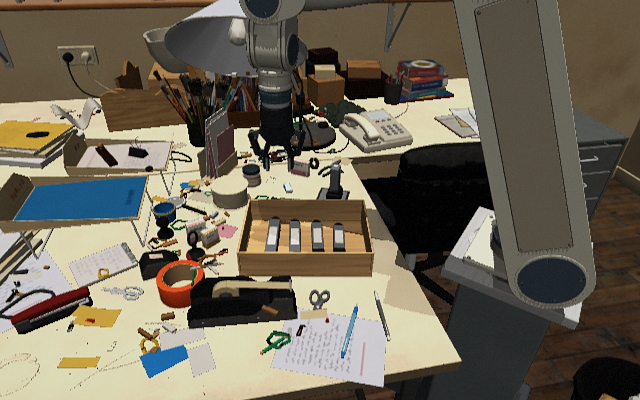

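Run:
```python
from h import *
c=cam("wrist"); print("camera pos",-c["R"].T@c["t"], "view dir",c["R"][2])
save(c,"w1c.png",(80,0,440,250),2.2)
for n,p in dict(Lst=[(336,182),(336,8)],Lng=[(277,172),(263,20)],Sht=[(216,170),(194,38)],Stt=[(152,158),(133,42)]).items():
    a,b=[ray(c,*q,.033) for q in p]; d=a-b; print(n,a.round(4),b.round(4),np.degrees(np.arctan2(d[1],d[0])).round(1),np.linalg.norm(d).round(3))
```

```text
camera pos [0.52355789 0.31856768 0.32049315] view dir [ 0.15979519 -0.2572891  -0.95303086]
Lst [0.5712 0.268  0.033 ] [0.4961 0.381  0.033 ] -56.4 0.136
Lng [0.5228 0.2475 0.033 ] [0.4534 0.3439 0.033 ] -54.3 0.119
Sht [0.477 0.22  0.033] [0.4142 0.3039 0.033 ] -53.2 0.105
Stt [0.4254 0.1993 0.033 ] [0.3752 0.2754 0.033 ] -56.6 0.091
```

View pics/w1c.png

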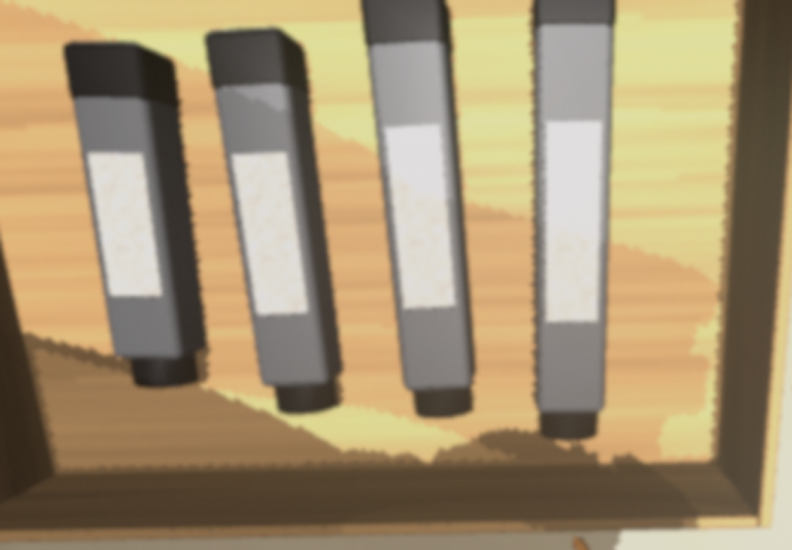

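```bash
python3 -m crank '[{"slide":[0,1,0],"delta_rot":[0,0,0.2],"fingers":0.1},{"slide":[0,0,-1],"delta_rot":[0,0,0],"fingers":0.1},{"slide":[0,0,-1],"delta_rot":[0,0,0],"fingers":0.1},{"slide":[0,0,-1],"delta_rot":[0,0,0],"fingers":0.1},{"slide":[0,0,-1],"delta_rot":[0,0,0],"fingers":0.1},{"slide":[0,0,-1],"delta_rot":[0,0,0],"fingers":0.1},{"slide":[0,0,0],"delta_rot":[0,0,0],"fingers":0.1}]'
python3 - <<'E'
from h import *
save(cam("wrist"),"w2.png")
E
```

```text
time: 4.8
ee_pos: [0.5636, 0.2744, 0.0543]
ee_rot: [-3.138, -0.001, 2.155]
ft_force: [-1.2, 0.1, -0.7]
finger_gap: 0.0472
```

View pics/w2.png

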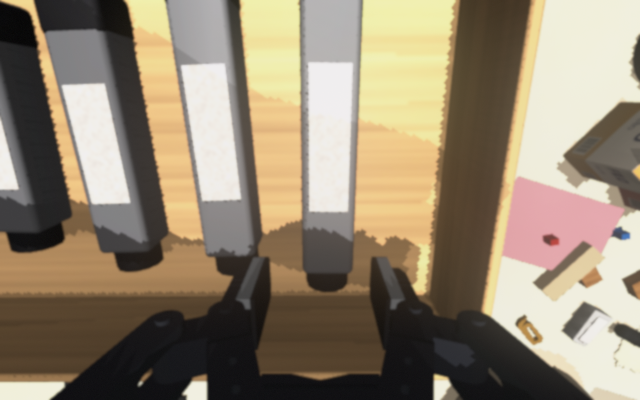

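```bash
python3 -m crank '[{"slide":[0.1,0.1,0],"delta_rot":[0,0,0],"fingers":-0.13},{"slide":[0,0,0],"delta_rot":[0,0,0],"fingers":-0.13},{"slide":[0,0,0],"delta_rot":[0,0,0],"fingers":-0.13},{"slide":[0,0,-0.5],"delta_rot":[0,0,0],"fingers":-0.13},{"slide":[0,0,-0.5],"delta_rot":[0,0,0],"fingers":-0.13},{"slide":[0,0,-0.5],"delta_rot":[0,0,0],"fingers":-0.13},{"slide":[0,0,0],"delta_rot":[0,0,0],"fingers":-0.13}]'
python3 - <<'E'
from h import *
save(cam("wrist"),"w3.png")
E
```

```text
time: 5.55
ee_pos: [0.5658, 0.2778, 0.016]
ee_rot: [-3.138, -0.001, 2.156]
ft_force: [-0.6, -0.3, -0.4]
finger_gap: 0.037
```

View pics/w3.png

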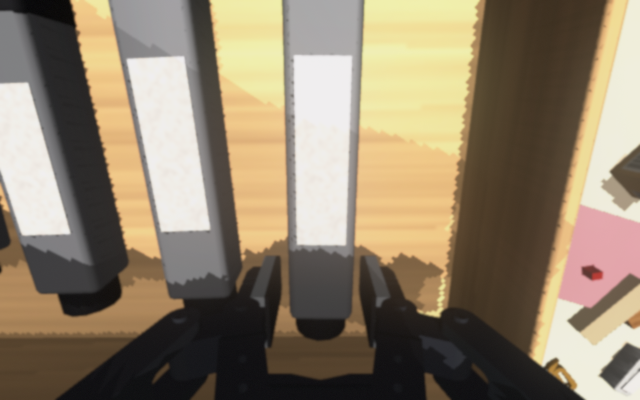

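```bash
python3 -m crank '[{"slide":[0,0,-0.2],"delta_rot":[0,0,0],"fingers":-0.13},{"slide":[0,0,0],"delta_rot":[0,0,0],"fingers":-0.6},{"slide":[0,0,0],"delta_rot":[0,0,0],"fingers":-0.6},{"slide":[0,0,0],"delta_rot":[0,0,0],"fingers":-0.6},{"slide":[0,0,0],"delta_rot":[0,0,0],"fingers":-0.6},{"slide":[0,0,0.5],"delta_rot":[0,0,0],"fingers":-0.6},{"slide":[0,0,0.5],"delta_rot":[0,0,0],"fingers":-0.6},{"slide":[0,0,0.5],"delta_rot":[0,0,0],"fingers":-0.6},{"slide":[0,0,0],"delta_rot":[0,0,0],"fingers":-0.6}]' 20
python3 - <<'E'
from h import *
save(cam("wrist"),"w4.png");save(cam("scene"),"s4.png",(180,100,420,290),3.2)
E
```

```text
time: 6.5
ee_pos: [0.5686, 0.2788, 0.0542]
ee_rot: [3.137, 0.001, 2.156]
ft_force: [-0.1, -0.4, -1.7]
finger_gap: 0.0276
```

View pics/w4.png

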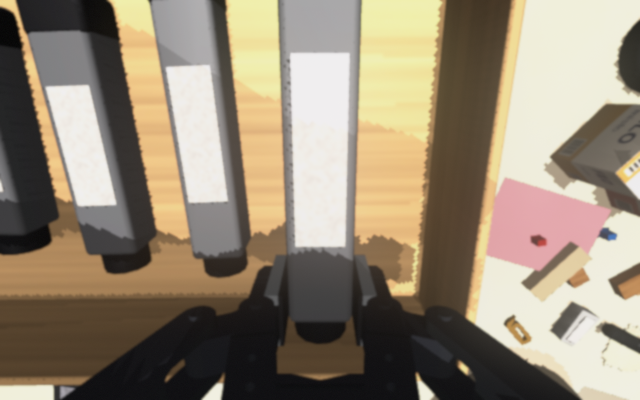

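View pics/s4.png

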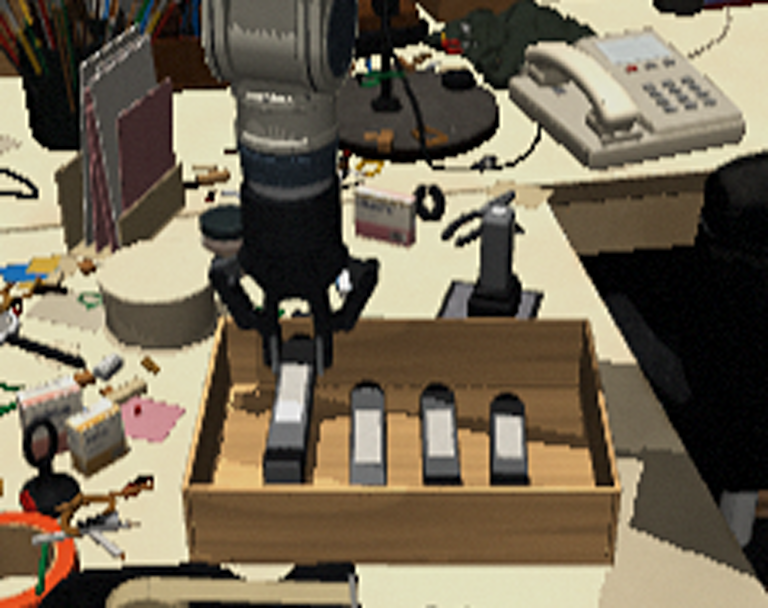

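```bash
python3 -m crank '[{"slide":[-0.06,0.08,0.18],"delta_rot":[-0.833,-0.553,0],"fingers":-0.6},{"slide":[-0.06,0.08,0.18],"delta_rot":[-0.833,-0.553,0],"fingers":-0.6},{"slide":[-0.06,0.08,0.18],"delta_rot":[-0.833,-0.553,0],"fingers":-0.6},{"slide":[-0.06,0.08,0.18],"delta_rot":[-0.833,-0.553,0],"fingers":-0.6},{"slide":[-0.06,0.08,0.18],"delta_rot":[-0.833,-0.553,0],"fingers":-0.6},{"slide":[-0.15,0.23,0.33],"delta_rot":[-0.833,-0.553,0],"fingers":-0.6},{"slide":[-0.15,0.23,0.33],"delta_rot":[-0.833,-0.553,0],"fingers":-0.6},{"slide":[-0.15,0.23,0.33],"delta_rot":[-0.833,-0.553,0],"fingers":-0.6},{"slide":[-0.15,0.23,0.33],"delta_rot":[-0.833,-0.553,0],"fingers":-0.6},{"slide":[0,0,0],"delta_rot":[0,0,0],"fingers":-0.6},{"slide":[0,0,0],"delta_rot":[0,0,0],"fingers":-0.6}]'
python3 - <<'E'
from h import *
from scipy.spatial.transform import Rotation as Ro
o=bot.observe();print(o["joints"].round(3),Ro.from_euler('xyz',o["ee_rot"]).as_matrix()[:,2].round(3))
save(cam("wrist"),"w5.png");save(cam("scene"),"s5.png",(180,100,420,290),3.2)
E
```

```text
time: 7.7
ee_pos: [0.5444, 0.3117, 0.1058]
ee_rot: [-3.141, 0.718, 2.158]
ft_force: [0.2, 0.6, -1.2]
finger_gap: 0.0271
[ 0.695  0.543 -0.052  1.071 -0.713  1.715] [ 0.364 -0.548 -0.753]
```

View pics/w5.png

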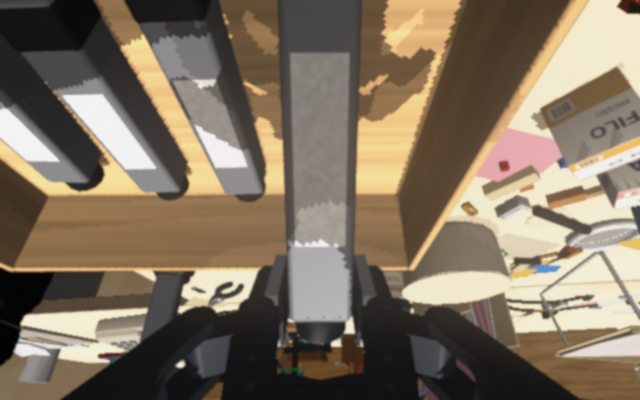

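View pics/s5.png

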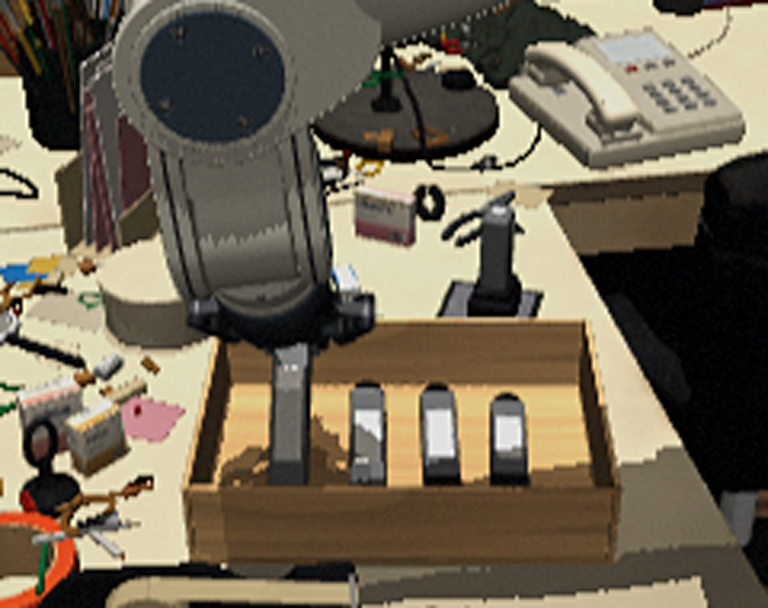

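```bash
python3 -m crank '[{"slide":[-0.06,0.38,0.32],"delta_rot":[-0.833,-0.553,0],"fingers":-0.6},{"slide":[-0.06,0.38,0.32],"delta_rot":[-0.833,-0.553,0],"fingers":-0.6},{"slide":[-0.08,0.4,0.26],"delta_rot":[-0.833,-0.553,0],"fingers":-0.6},{"slide":[-0.09,0.42,0.22],"delta_rot":[-0.833,-0.553,0],"fingers":-0.6},{"slide":[-0.09,0.42,0.22],"delta_rot":[-0.833,-0.553,0],"fingers":-0.6},{"slide":[0,0,0],"delta_rot":[0,0,0],"fingers":-0.6},{"slide":[0,0,0],"delta_rot":[0,0,0],"fingers":-0.6}]'
python3 - <<'E'
from h import *
from scipy.spatial.transform import Rotation as Ro
o=bot.observe();print(o["joints"].round(3),Ro.from_euler('xyz',o["ee_rot"]).as_matrix()[:,2].round(3))
save(cam("wrist"),"w6.png");save(cam("scene"),"s6.png",(180,100,420,290),3.2)
E
```

```text
time: 8.5
ee_pos: [0.5356, 0.3607, 0.1393]
ee_rot: [-3.141, 1.117, 2.156]
ft_force: [-0.2, -0.8, -1.9]
finger_gap: 0.0275
[ 0.861  0.75   0.157  1.489 -1.045  2.146] [ 0.496 -0.75  -0.438]
```

View pics/w6.png

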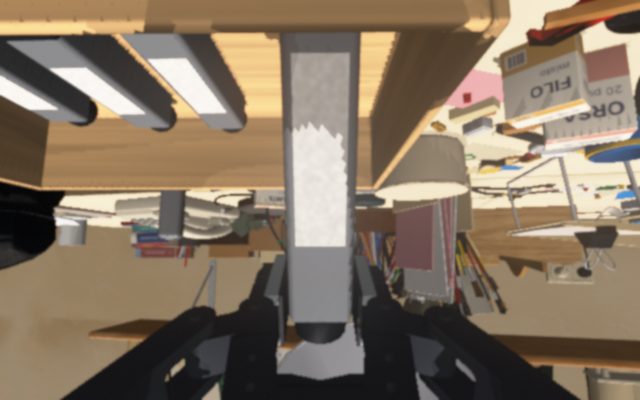

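View pics/s6.png

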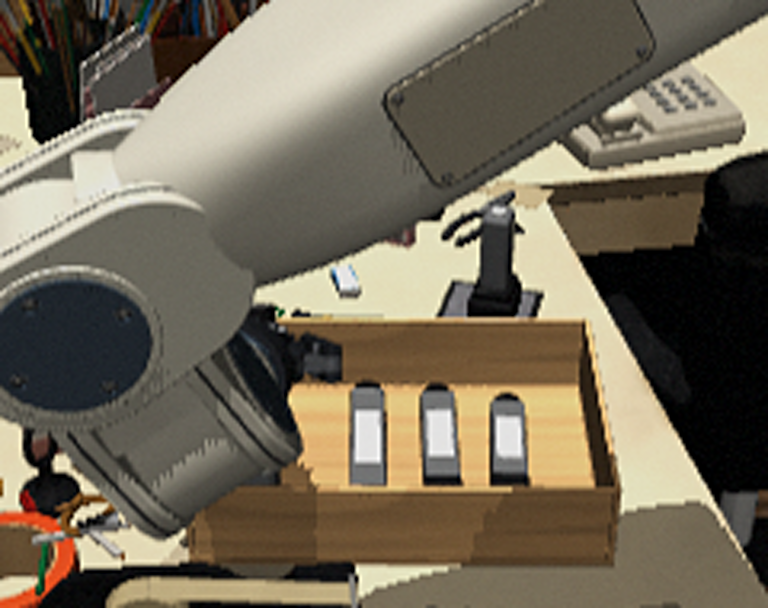

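```bash
python3 -m crank '[{"slide":[0.3,-0.45,0.1],"delta_rot":[0,0,0],"fingers":-0.6},{"slide":[0.3,-0.45,0.1],"delta_rot":[0,0,0],"fingers":-0.6},{"slide":[0.25,-0.35,0],"delta_rot":[0,0,0],"fingers":-0.6},{"slide":[0.25,-0.35,0],"delta_rot":[0,0,0],"fingers":-0.6},{"slide":[0,0,0],"delta_rot":[0,0,0],"fingers":-0.6}]'
python3 - <<'E'
from h import *
from scipy.spatial.transform import Rotation as Ro
o=bot.observe();print(o["joints"].round(3),Ro.from_euler('xyz',o["ee_rot"]).as_matrix()[:,2].round(3))
E
```

```text
time: 9.1
ee_pos: [0.5635, 0.3193, 0.1466]
ee_rot: [3.134, 1.118, 2.147]
ft_force: [-0.2, -1.3, -1.8]
finger_gap: 0.0283
[ 0.79   0.697  0.08   1.352 -1.077  2.02 ] [ 0.496 -0.75  -0.437]
```

```bash
python3 -m crank '[{"slide":[-0.25,0.37,0.1],"delta_rot":[-0.833,-0.553,0],"fingers":-0.6},{"slide":[-0.25,0.37,0.07],"delta_rot":[-0.833,-0.553,0],"fingers":-0.6},{"slide":[-0.25,0.37,0.05],"delta_rot":[-0.833,-0.553,0],"fingers":-0.6},{"slide":[0,0,0],"delta_rot":[0,0,0],"fingers":-0.6},{"slide":[0,0,0],"delta_rot":[0,0,0],"fingers":-0.6}]'
python3 - <<'E'
from h import *
from scipy.spatial.transform import Rotation as Ro
o=bot.observe();print(o["joints"].round(3),Ro.from_euler('xyz',o["ee_rot"]).as_matrix()[:,2].round(3))
save(cam("top"),"t7.png",(150,100,400,320),3.0);save(cam("scene"),"s7.png",(180,100,420,290),3.2)
E
```

```text
time: 9.6
ee_pos: [0.544, 0.3493, 0.1499]
ee_rot: [-3.14, 1.358, 2.158]
ft_force: [0.7, -0.2, -1.1]
finger_gap: 0.0273
[ 0.873  0.881  0.206  1.815 -1.215  2.521] [ 0.54  -0.814 -0.211]
```

View pics/t7.png

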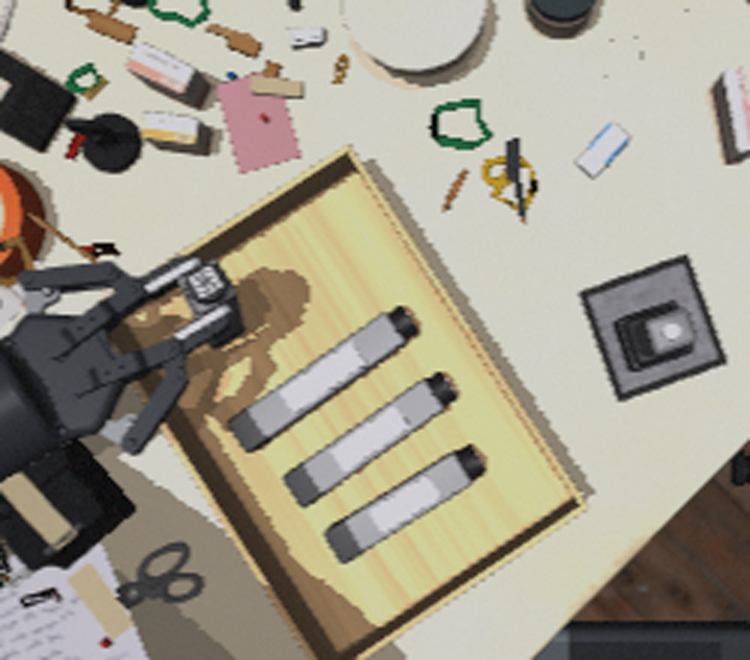

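View pics/s7.png

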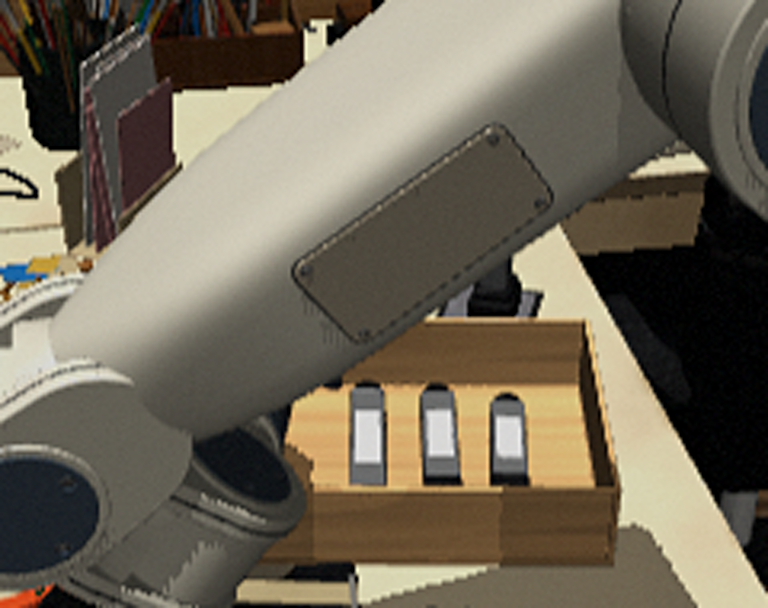

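```bash
python3 -m crank '[{"slide":[0,0,-0.12],"delta_rot":[0,0,0],"fingers":-0.6},{"slide":[0,0,-0.12],"delta_rot":[0,0,0],"fingers":-0.6},{"slide":[0,0,0],"delta_rot":[0,0,0],"fingers":-0.6}]'
```

```text
time: 10.0
ee_pos: [0.5445, 0.3487, 0.1462]
ee_rot: [3.13, 1.36, 2.146]
ft_force: [0.2, 0.2, 6.1]
finger_gap: 0.0274
```

```bash
python3 -m crank '[{"slide":[-0.11,0.17,0],"delta_rot":[0,0,0],"fingers":-0.6},{"slide":[-0.11,0.17,0],"delta_rot":[0,0,0],"fingers":-0.6},{"slide":[-0.11,0.17,0],"delta_rot":[0,0,0],"fingers":-0.6},{"slide":[0,0,0],"delta_rot":[0,0,0],"fingers":-0.6}]'
python3 - <<'E'
from h import *
from scipy.spatial.transform import Rotation as Ro
o=bot.observe();print(o["joints"].round(3),Ro.from_euler('xyz',o["ee_rot"]).as_matrix()[:,2].round(3))
save(cam("wrist"),"w8.png")
E
```

```text
time: 10.4
ee_pos: [0.5355, 0.3626, 0.1451]
ee_rot: [3.135, 1.36, 2.152]
ft_force: [-0.4, -0.4, 6.3]
finger_gap: 0.0279
[ 0.895  0.902  0.231  1.855 -1.2    2.56 ] [ 0.542 -0.814 -0.209]
```

View pics/w8.png

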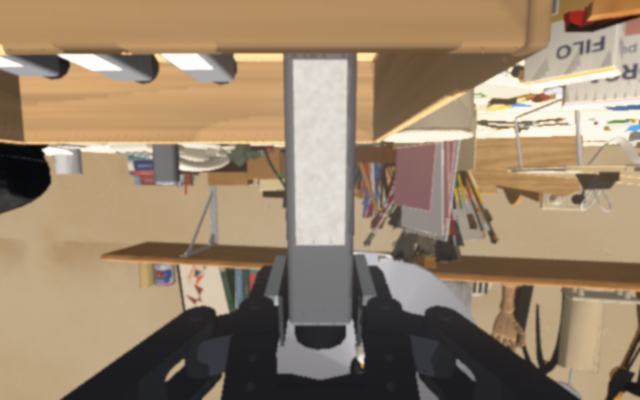

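```bash
python3 -m crank '[{"slide":[-0.1,0.15,0],"delta_rot":[0,0,0],"fingers":-0.6},{"slide":[-0.1,0.15,0],"delta_rot":[0,0,0],"fingers":-0.6},{"slide":[-0.1,0.15,0],"delta_rot":[0,0,0],"fingers":-0.6},{"slide":[0,0,0],"delta_rot":[0,0,0],"fingers":-0.6}]'
python3 - <<'E'
from h import *
o=bot.observe();print(o["joints"].round(3))
save(cam("wrist"),"w9.png");save(cam("top"),"t9.png",(150,100,400,320),3.0)
E
```

```text
time: 10.85
ee_pos: [0.5278, 0.3737, 0.1444]
ee_rot: [3.139, 1.36, 2.155]
ft_force: [-0.9, -1.1, 2.0]
finger_gap: 0.0274
[ 0.913  0.916  0.255  1.892 -1.184  2.588]
```

View pics/w9.png

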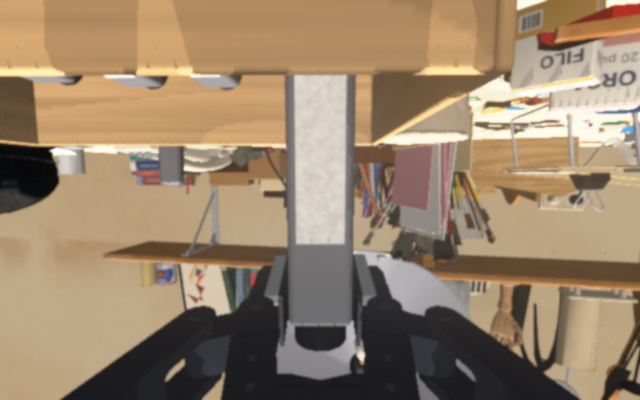

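View pics/t9.png

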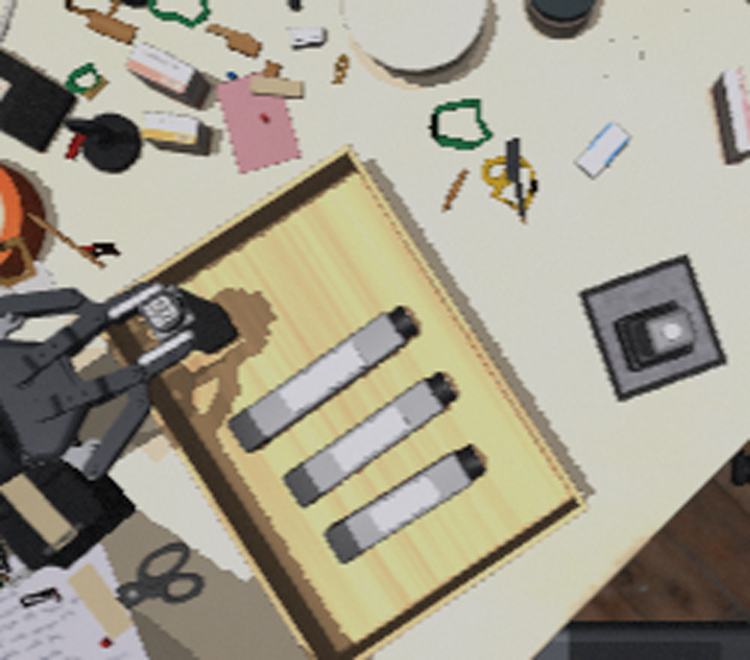

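Run:
```python
from h import *
c=cam("top")
print("cap",ray(c,205,204.3,.175)); 
for p in [(228,325),(240,335),(228,352),(212,352)]: print("foot corner",ray(c,150+p[0]/3,100+p[1]/3,.005))
# expected bottom outline if upright under cap
C=ray(c,205,204.3,.175); d=np.array([.553,-.833,0]);n=np.array([.833,.553,0])
for a,b in[(1,1),(1,-1),(-1,-1),(-1,1)]:
    q=proj(c,[C[0]+.014*(a*d[0]+b*n[0]),C[1]+.014*(a*d[1]+b*n[1]),.005]); print((q-[150,100])*3)
save(c,"t9b.png",(180,180,240,230),12)
```

```text
cap [0.52396874 0.37536274 0.175     ]
foot corner [0.52462095 0.37444939 0.005     ]
foot corner [0.51710196 0.36513795 0.005     ]
foot corner [0.50407138 0.37387737 0.005     ]
foot corner [0.50394162 0.38599213 0.005     ]
[232.6427771  300.49269693]
[252.19967724 331.2655879 ]
[220.88266914 351.27468387]
[201.34197181 320.41774744]
```

View pics/t9b.png

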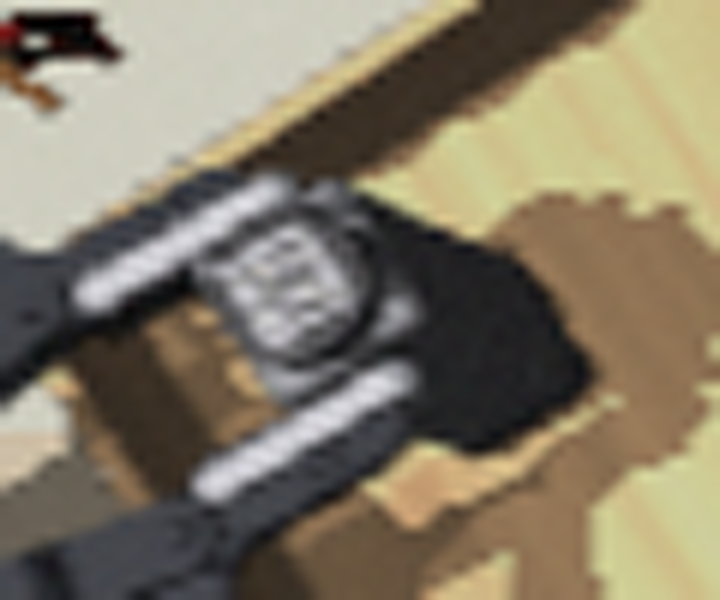

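```bash
python3 -m crank '[{"slide":[0,0,0.04],"delta_rot":[0,0,0],"fingers":-0.6},{"slide":[0,0,0],"delta_rot":[0,0,0],"fingers":-0.3},{"slide":[0,0,0],"delta_rot":[0,0,0],"fingers":-0.15},{"slide":[0,0,0],"delta_rot":[0,0,0],"fingers":-0.15},{"slide":[0,0,0],"delta_rot":[0,0,0],"fingers":-0.15},{"slide":[0,0,0],"delta_rot":[0,0,0],"fingers":-0.15}]'
python3 - <<'E'
from h import *
save(cam("wrist"),"w10.png");save(cam("top"),"t10.png",(180,180,240,230),12)
E
```

```text
time: 11.6
ee_pos: [0.5283, 0.373, 0.1458]
ee_rot: [3.136, 1.36, 2.151]
ft_force: [0.2, -0.1, -0.2]
finger_gap: 0.036
```

View pics/w10.png

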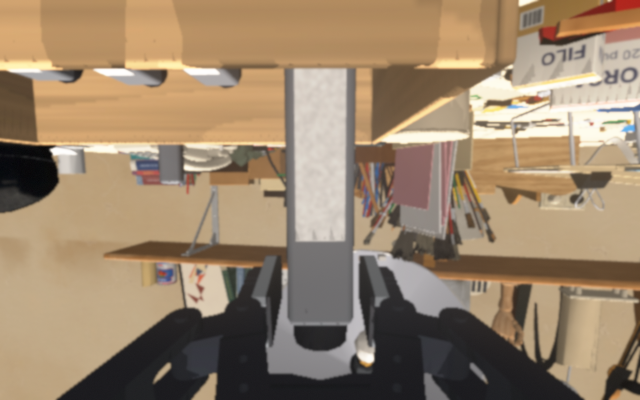

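View pics/t10.png

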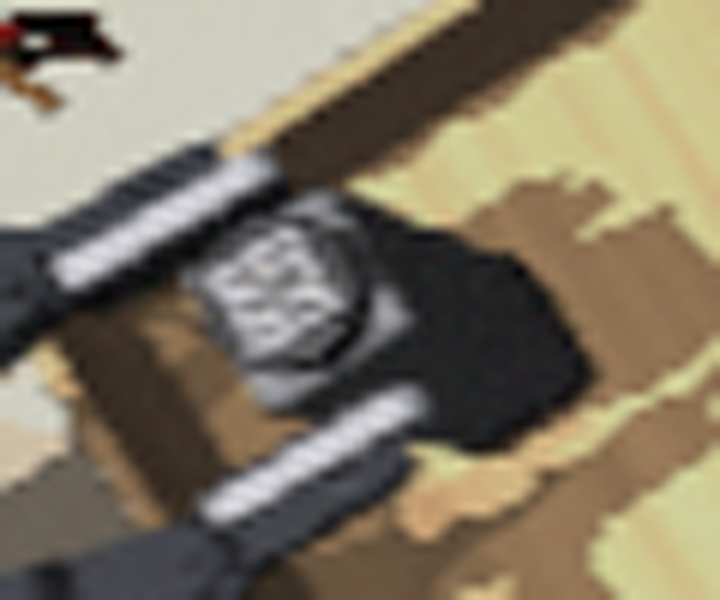

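```bash
python3 -m crank '[{"slide":[0,0,0.5],"delta_rot":[0,0,0],"fingers":-0.15},{"slide":[0,0,0.8],"delta_rot":[0,0,0],"fingers":-0.15},{"slide":[0,0,1],"delta_rot":[0,0,0],"fingers":-0.15},{"slide":[0,0,0.8],"delta_rot":[0,0,0],"fingers":-0.15},{"slide":[0,-0.3,0],"delta_rot":[0.833,0.553,0],"fingers":-0.15},{"slide":[0,-0.3,0],"delta_rot":[0.833,0.553,0],"fingers":-0.15},{"slide":[0,-0.3,0],"delta_rot":[0.833,0.553,0],"fingers":-0.15},{"slide":[0,-0.3,0],"delta_rot":[0.833,0.553,0],"fingers":-0.15},{"slide":[0,-0.3,0],"delta_rot":[0.833,0.553,0],"fingers":-0.15},{"slide":[0,-0.3,0],"delta_rot":[0.833,0.553,0],"fingers":-0.15},{"slide":[0,-0.3,0],"delta_rot":[0.833,0.553,0],"fingers":-0.15},{"slide":[0,-0.3,0],"delta_rot":[0.833,0.553,0],"fingers":-0.15},{"slide":[0,-0.3,0],"delta_rot":[0.833,0.553,0],"fingers":-0.15},{"slide":[0,-0.3,0],"delta_rot":[0.833,0.553,0],"fingers":-0.15},{"slide":[-0.1,-0.3,0],"delta_rot":[0.833,0.553,0],"fingers":-0.15},{"slide":[-0.1,-0.3,0],"delta_rot":[0.833,0.553,0],"fingers":-0.15},{"slide":[-0.1,-0.3,0],"delta_rot":[0.833,0.553,0],"fingers":-0.15},{"slide":[-0.1,-0.3,0],"delta_rot":[0.833,0.553,0],"fingers":-0.15},{"slide":[-0.1,-0.3,0],"delta_rot":[0.833,0.553,0],"fingers":-0.15},{"slide":[0,0,0],"delta_rot":[0.833,0.553,0],"fingers":-0.15}]'
python3 -m crank '[{"slide":[0,0,-0.5],"delta_rot":[0.833,0.553,0.2],"fingers":-0.15},{"slide":[0,0,-1],"delta_rot":[0,0,0.2],"fingers":-0.15},{"slide":[0,0,-1],"delta_rot":[0,0,0],"fingers":-0.15},{"slide":[0,0,-1],"delta_rot":[0,0,0],"fingers":-0.15},{"slide":[0,0,0],"delta_rot":[0,0,0],"fingers":-0.15}]'
python3 - <<'E'
from h import *
o=bot.observe();print(o["joints"].round(3))
save(cam("wrist"),"w11.png");save(cam("scene"),"s11.png",(180,100,420,290),3.2)
E
```

```text
time: 13.7
ee_pos: [0.5167, 0.2524, 0.2202]
ee_rot: [3.127, 0.064, 2.156]
ft_force: [-0.1, 0.5, 0.2]
finger_gap: 0.0365
time: 14.2
ee_pos: [0.5156, 0.2524, 0.129]
ee_rot: [3.133, -0.014, 2.188]
ft_force: [-0.2, 0.3, -0.9]
finger_gap: 0.0361
[ 0.301  0.343 -0.123  1.101  0.016  1.255]
```

View pics/w11.png

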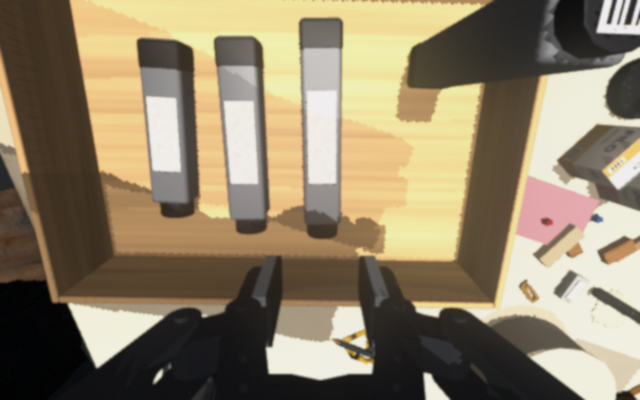

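View pics/s11.png

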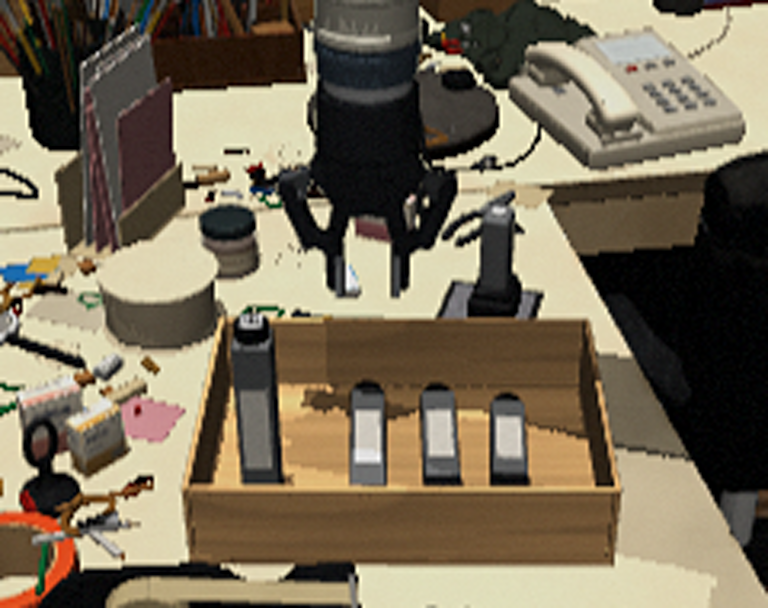

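```bash
cat >> h.py <<'E'
def wr(lst,z=.033):
    c=cam("wrist"); o=bot.observe(); print("tcp",o["ee_pos"].round(4),"rot",o["ee_rot"].round(3))
    for p in lst: print(p,ray(c,*p,z).round(4))
E
python3 - <<'E'
from h import *
save(cam("wrist"),"w11c.png",(260,10,400,260),3); wr([(322,222),(322,25),(246,217),(236,40),(175,203),(164,42)])
E
```

```text
tcp [0.518  0.2535 0.1329] rot [ 3.126 -0.012  2.188]
(322, 222) [0.5283 0.2464 0.033 ]
(322, 25) [0.4488 0.3578 0.033 ]
(246, 217) [0.4781 0.2161 0.033 ]
(236, 40) [0.4078 0.3176 0.033 ]
(175, 203) [0.4284 0.1949 0.033 ]
(164, 42) [0.3699 0.289  0.033 ]
```

View pics/w11c.png

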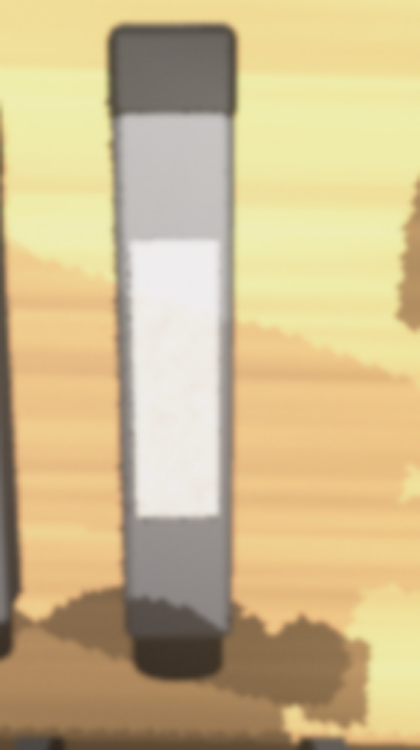

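```bash
python3 -m crank '[{"slide":[0.08,0.16,-1],"delta_rot":[0,0,0],"fingers":-0.13},{"slide":[0,0,-1],"delta_rot":[0,0,0],"fingers":-0.13},{"slide":[0,0,-1],"delta_rot":[0,0,0],"fingers":-0.13},{"slide":[0,0,-0.5],"delta_rot":[0,0,0],"fingers":-0.13},{"slide":[0,0,0],"delta_rot":[0,0,0],"fingers":-0.13},{"slide":[0,0,0],"delta_rot":[0,0,0],"fingers":-0.13}]'
python3 - <<'E'
from h import *
save(cam("wrist"),"w12.png")
E
```

```text
time: 15.0
ee_pos: [0.5201, 0.2575, 0.0448]
ee_rot: [3.127, -0.013, 2.188]
ft_force: [0.3, 0.5, 0.3]
finger_gap: 0.0369
```

View pics/w12.png

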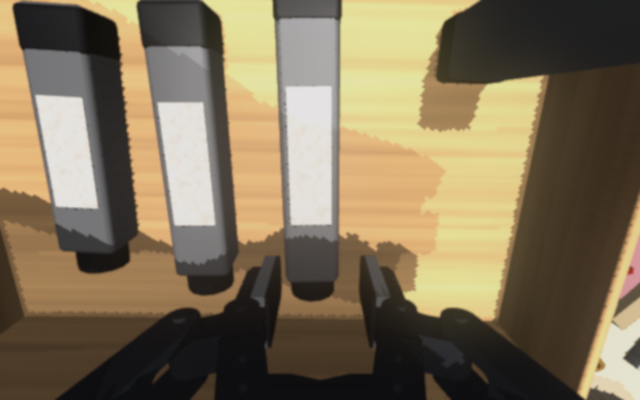

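```bash
cat >> h.py <<'E'
from scipy.spatial.transform import Rotation as Ro
def lev(yaw):
    o=bot.observe(); r=Ro.from_euler('xyz',o["ee_rot"]); g=Ro.from_euler('xyz',[np.pi,0,yaw])
    print("rot units",((g*r.inv()).as_rotvec()/.08).round(2))
E
python3 - <<'E'
from h import *
lev(2.19)
E
```

```text
rot units [-0.24  0.07  0.03]
```

```bash
python3 -m crank '[{"slide":[-0.15,-0.1,0],"delta_rot":[-0.24,0.07,0],"fingers":-0.13},{"slide":[0,0,0],"delta_rot":[0,0,0],"fingers":-0.13},{"slide":[0,0,-0.5],"delta_rot":[0,0,0],"fingers":-0.13},{"slide":[0,0,-0.5],"delta_rot":[0,0,0],"fingers":-0.13},{"slide":[0,0,0],"delta_rot":[0,0,0],"fingers":-0.13}]'
python3 - <<'E'
from h import *
save(cam("wrist"),"w13.png")
E
```

```text
time: 15.55
ee_pos: [0.5143, 0.2543, 0.0162]
ee_rot: [-3.136, -0.002, 2.188]
ft_force: [1.1, -0.9, -0.2]
finger_gap: 0.0371
```

View pics/w13.png

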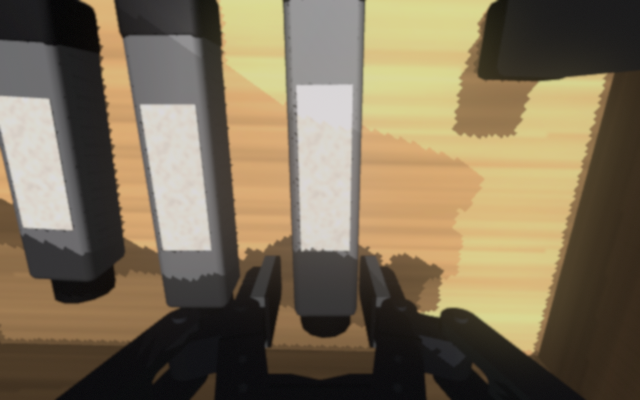

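```bash
cat >> h.py <<'E'
def arc(K,d,i0,i1,shift=.002,ex=0,dz=0,h=.006):
    d=np.array(d);n=np.array([-d[1],d[0]])
    f=lambda t:(K*np.cos(t)-h*np.sin(t),K*np.sin(t)+h*np.cos(t))
    for i in range(i0,i1):
        a=f(i*.08);b=f(i*.08+.08); s=(b[0]-a[0]+shift); xy=(s*d+ex*n)/.025
        print(i,(xy).round(2),round((b[1]-a[1]+dz)/.025,2))
E
python3 - <<'E'
from h import *
arc(.129,(.581,-.814),0,17)
E
```

```text
0 [ 0.03 -0.04] 0.41
1 [ 0.01 -0.01] 0.41
2 [-0.01  0.02] 0.4
3 [-0.03  0.04] 0.39
4 [-0.05  0.07] 0.38
5 [-0.07  0.09] 0.37
6 [-0.08  0.12] 0.35
7 [-0.1   0.14] 0.33
8 [-0.11  0.16] 0.31
9 [-0.13  0.18] 0.29
10 [-0.14  0.2 ] 0.26
11 [-0.15  0.21] 0.23
12 [-0.16  0.23] 0.21
13 [-0.17  0.24] 0.18
14 [-0.18  0.25] 0.15
15 [-0.18  0.26] 0.12
16 [-0.19  0.26] 0.08
```

```bash
python3 -m crank '[{"slide":[0,0,-0.2],"delta_rot":[0,0,0],"fingers":-0.13},{"slide":[0,0,0],"delta_rot":[0,0,0],"fingers":-0.6},{"slide":[0,0,0],"delta_rot":[0,0,0],"fingers":-0.6},{"slide":[0,0,0],"delta_rot":[0,0,0],"fingers":-0.6},{"slide":[0,0,0],"delta_rot":[0,0,0],"fingers":-0.6}]' 20
```

```text
time: 16.1
ee_pos: [0.5157, 0.2547, 0.0137]
ee_rot: [-3.139, -0.001, 2.188]
ft_force: [0.4, -0.4, -0.4]
finger_gap: 0.0276
```

```bash
python3 -m crank '[{"slide":[0,0,0.3],"delta_rot":[0,0,0],"fingers":-0.6},{"slide":[0.03,-0.04,0.41],"delta_rot":[-0.814,-0.581,0],"fingers":-0.6},{"slide":[0.01,-0.01,0.41],"delta_rot":[-0.814,-0.581,0],"fingers":-0.6},{"slide":[-0.01,0.02,0.4],"delta_rot":[-0.814,-0.581,0],"fingers":-0.6},{"slide":[-0.03,0.04,0.39],"delta_rot":[-0.814,-0.581,0],"fingers":-0.6},{"slide":[-0.05,0.07,0.38],"delta_rot":[-0.814,-0.581,0],"fingers":-0.6},{"slide":[-0.07,0.09,0.37],"delta_rot":[-0.814,-0.581,0],"fingers":-0.6},{"slide":[-0.08,0.12,0.35],"delta_rot":[-0.814,-0.581,0],"fingers":-0.6},{"slide":[-0.1,0.14,0.33],"delta_rot":[-0.814,-0.581,0],"fingers":-0.6},{"slide":[-0.11,0.16,0.31],"delta_rot":[-0.814,-0.581,0],"fingers":-0.6},{"slide":[0,0,0],"delta_rot":[0,0,0],"fingers":-0.6}]'
python3 - <<'E'
from h import *
o=bot.observe();print(o["joints"].round(3))
save(cam("wrist"),"w14.png");save(cam("scene"),"s14.png",(180,100,420,290),3.2)
E
```

```text
time: 17.2
ee_pos: [0.5046, 0.271, 0.1049]
ee_rot: [-3.141, 0.721, 2.19]
ft_force: [0.8, 0.3, -1.1]
finger_gap: 0.0278
[ 0.687  0.447 -0.231  0.953 -0.719  1.661]
```

View pics/w14.png

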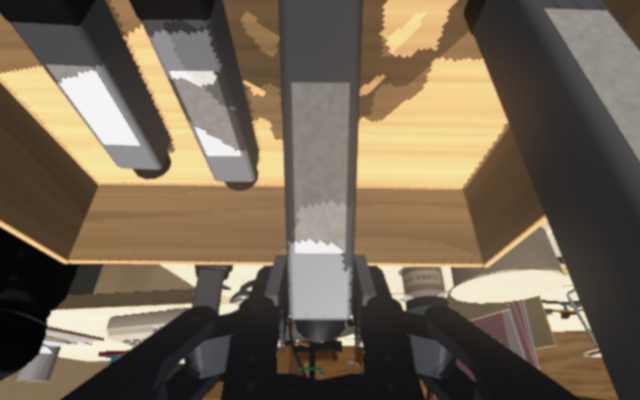

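View pics/s14.png

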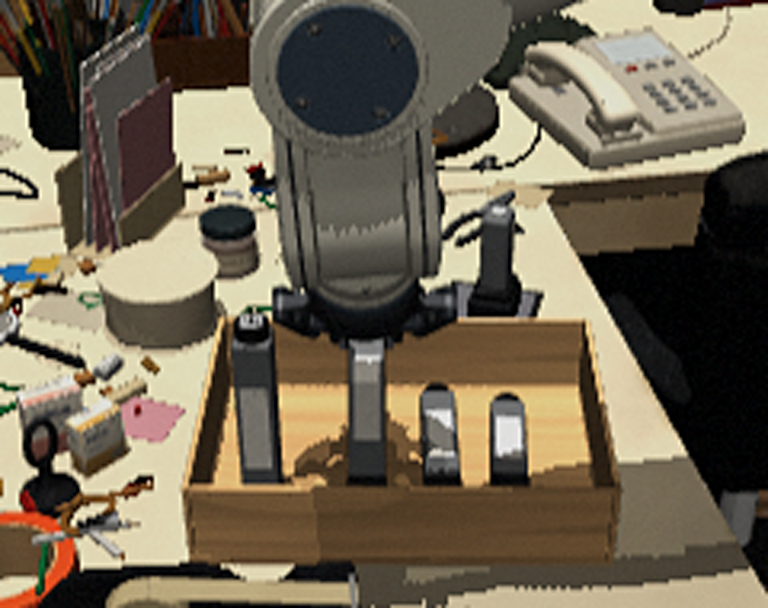

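```bash
python3 -m crank '[{"slide":[-0.16,0.16,0.26],"delta_rot":[-0.814,-0.581,0],"fingers":-0.6},{"slide":[-0.17,0.18,0.23],"delta_rot":[-0.814,-0.581,0],"fingers":-0.6},{"slide":[-0.18,0.19,0.2],"delta_rot":[-0.814,-0.581,0],"fingers":-0.6},{"slide":[-0.19,0.21,0.18],"delta_rot":[-0.814,-0.581,0],"fingers":-0.6},{"slide":[-0.2,0.22,0.15],"delta_rot":[-0.814,-0.581,0],"fingers":-0.6},{"slide":[-0.21,0.23,0.12],"delta_rot":[-0.814,-0.581,0],"fingers":-0.6},{"slide":[-0.21,0.24,0.09],"delta_rot":[-0.814,-0.581,0],"fingers":-0.6},{"slide":[-0.22,0.24,0.05],"delta_rot":[-0.814,-0.581,0],"fingers":-0.6},{"slide":[0,0,0],"delta_rot":[0,0,0],"fingers":-0.6}]'
python3 - <<'E'
from h import *
o=bot.observe();print(o["joints"].round(3))
save(cam("top"),"t15.png",(170,160,260,235),8)
E
```

```text
time: 18.2
ee_pos: [0.4665, 0.311, 0.1342]
ee_rot: [-3.127, 1.361, 2.201]
ft_force: [-0.1, -0.4, -2.0]
finger_gap: 0.0269
[ 0.934  0.801 -0.056  1.688 -1.191  2.577]
```

View pics/t15.png

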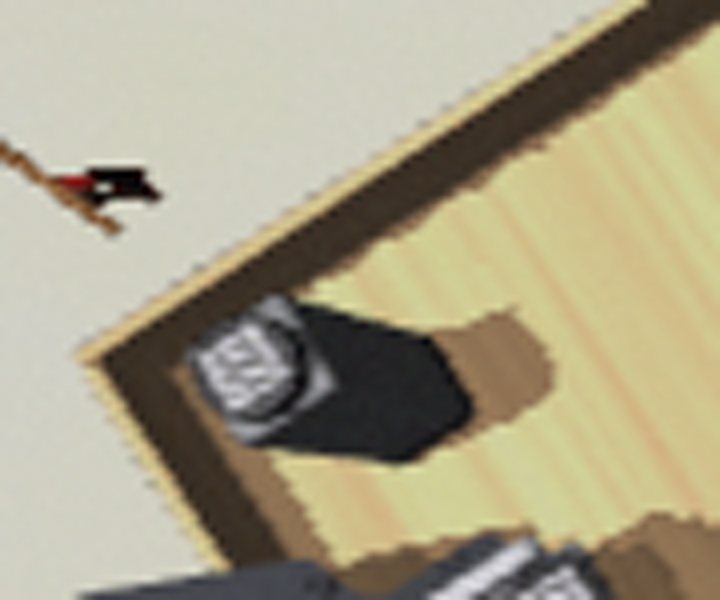

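```bash
python3 -m crank '[{"slide":[-0.19,0.27,0.04],"delta_rot":[-0.814,-0.581,0],"fingers":-0.6},{"slide":[0,0,0],"delta_rot":[0,0,0],"fingers":-0.6}]'
python3 - <<'E'
from h import *
o=bot.observe();print(o["joints"].round(3))
save(cam("top"),"t16.png",(170,190,260,265),8);save(cam("wrist"),"w16.png")
E
```

```text
time: 18.45
ee_pos: [0.4621, 0.3172, 0.1366]
ee_rot: [3.141, 1.439, 2.185]
ft_force: [0.5, -0.3, -2.2]
finger_gap: 0.0276
[ 0.952  0.869 -0.027  1.865 -1.21   2.783]
```

View pics/t16.png

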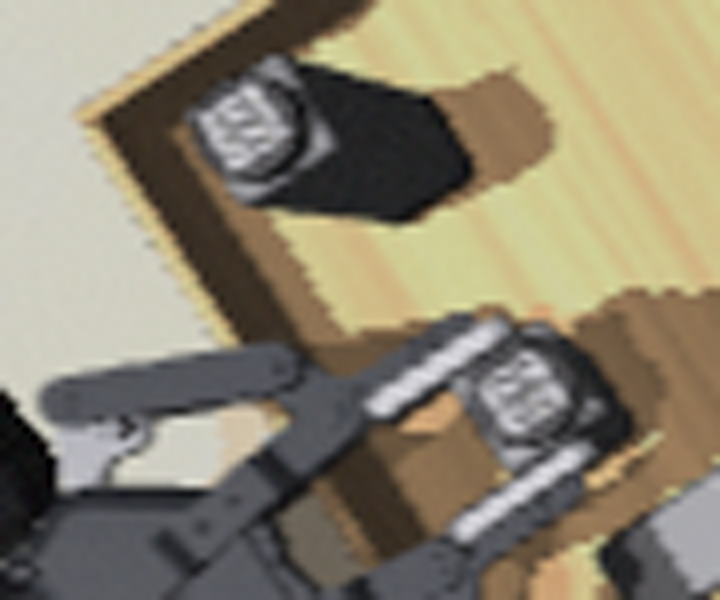

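View pics/w16.png

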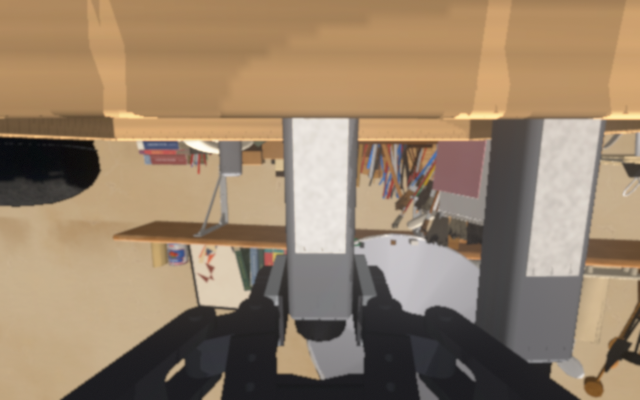

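```bash
python3 -m crank '[{"slide":[0,0,-0.14],"delta_rot":[0,0,0],"fingers":-0.6},{"slide":[0,0,-0.12],"delta_rot":[0,0,0],"fingers":-0.6},{"slide":[-0.1,0.14,0],"delta_rot":[0,0,0],"fingers":-0.6},{"slide":[-0.1,0.14,0],"delta_rot":[0,0,0],"fingers":-0.6},{"slide":[-0.1,0.14,0],"delta_rot":[0,0,0],"fingers":-0.6},{"slide":[0,0,0],"delta_rot":[0,0,0],"fingers":-0.6}]'
python3 - <<'E'
from h import *
o=bot.observe();print(o["joints"].round(3))
save(cam("top"),"t17.png",(170,190,260,265),8)
E
```

```text
time: 19.15
ee_pos: [0.4546, 0.3288, 0.132]
ee_rot: [3.116, 1.439, 2.164]
ft_force: [0.0, 0.9, 8.0]
finger_gap: 0.0276
[ 0.972  0.884 -0.009  1.883 -1.194  2.803]
```

View pics/t17.png

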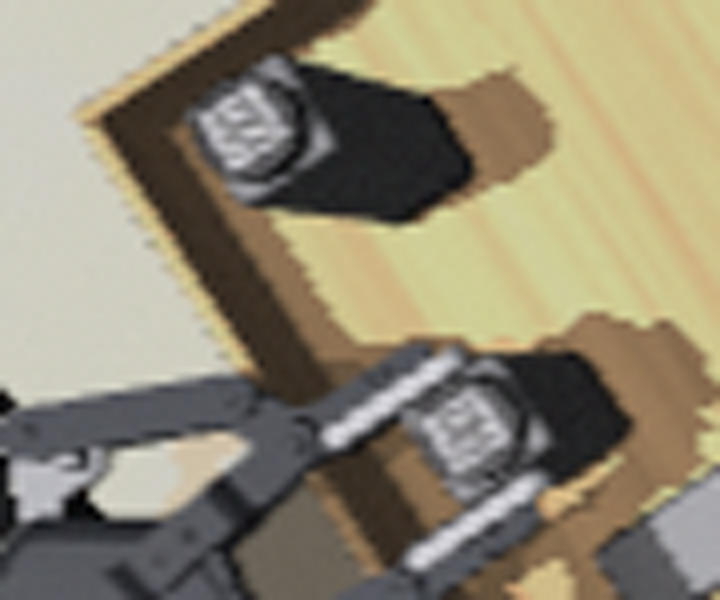

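```bash
python3 -m crank '[{"slide":[-0.03,0.04,0.12],"delta_rot":[0,0,0],"fingers":-0.6},{"slide":[0,0,0],"delta_rot":[0,0,0],"fingers":-0.3},{"slide":[0,0,0],"delta_rot":[0,0,0],"fingers":-0.15},{"slide":[0,0,0],"delta_rot":[0,0,0],"fingers":-0.15},{"slide":[0,0,0],"delta_rot":[0,0,0],"fingers":-0.15},{"slide":[0,0,0],"delta_rot":[0,0,0],"fingers":-0.15}]'
python3 - <<'E'
from h import *
save(cam("wrist"),"w18.png");save(cam("top"),"t18.png",(170,190,260,265),8)
E
```

```text
time: 19.8
ee_pos: [0.4539, 0.3294, 0.1342]
ee_rot: [3.123, 1.44, 2.17]
ft_force: [0.2, -0.2, 0.3]
finger_gap: 0.0364
```

View pics/w18.png

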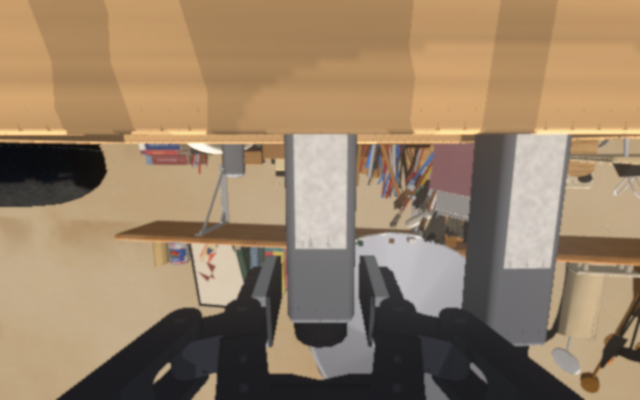

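View pics/t18.png

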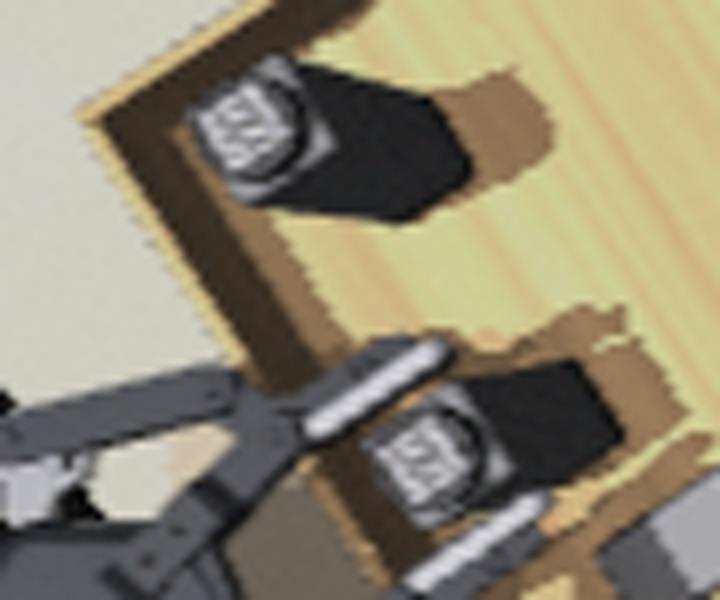

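```bash
cat >> h.py <<'E'
def up(cappx,H,yawd,c=None):
    """predicted foot corners pixels if upright under the cap"""
    c=c or cam("top"); C=ray(c,*cappx,.005+H); w=np.radians(yawd);d=np.array([np.cos(w),np.sin(w)]);n=np.array([-d[1],d[0]])
    r=C[:2]-np.array([.465,.2803]); ey=np.array([.563,-.826]);ex=np.array([.826,.563])
    print("cap",C.round(4),"bin xy",(r@ex).round(4),(r@ey).round(4))
    return [proj(c,[*(C[:2]+.014*(a*d+b*n)),.005]) for a,b in[(1,1),(1,-1),(-1,-1),(-1,1)]]
E
python3 - <<'E'
from h import *
for px,H,w in [((223.75,246.9),.155,-54.5),((170+248/8,190+125/8),.17,-57)]:
    for q in up(px,H,w): print(((q-[170,190])*8).round(0))
E
```

```text
cap [0.4449 0.3419 0.16  ] bin xy 0.0181 -0.0622
[569. 359.]
[624. 440.]
[542. 497.]
[487. 416.]
cap [0.5214 0.3827 0.175 ] bin xy 0.1042 -0.0528
[435.  90.]
[486. 173.]
[402. 225.]
[351. 142.]
```

```bash
python3 -m crank '[{"slide":[0,0,0.5],"delta_rot":[0,0,0],"fingers":-0.15},{"slide":[0,0,0.8],"delta_rot":[0,0,0],"fingers":-0.15},{"slide":[0,0,1],"delta_rot":[0,0,0],"fingers":-0.15},{"slide":[0,0,0.9],"delta_rot":[0,0,0],"fingers":-0.15},{"slide":[0.05,-0.33,0],"delta_rot":[0.814,0.581,0],"fingers":-0.15},{"slide":[0.05,-0.33,0],"delta_rot":[0.814,0.581,0],"fingers":-0.15},{"slide":[0.05,-0.33,0],"delta_rot":[0.814,0.581,0],"fingers":-0.15},{"slide":[0.05,-0.33,0],"delta_rot":[0.814,0.581,0],"fingers":-0.15},{"slide":[0.05,-0.33,0],"delta_rot":[0.814,0.581,0],"fingers":-0.15},{"slide":[0.05,-0.33,0],"delta_rot":[0.814,0.581,0],"fingers":-0.15},{"slide":[0.05,-0.33,0],"delta_rot":[0.814,0.581,0],"fingers":-0.15},{"slide":[0.05,-0.33,0],"delta_rot":[0.814,0.581,0],"fingers":-0.15},{"slide":[0.05,-0.33,0],"delta_rot":[0.814,0.581,0],"fingers":-0.15},{"slide":[0.05,-0.33,0],"delta_rot":[0.814,0.581,0],"fingers":-0.15},{"slide":[0.05,-0.33,0],"delta_rot":[0.814,0.581,0],"fingers":-0.15},{"slide":[0.05,-0.33,0],"delta_rot":[0.814,0.581,0],"fingers":-0.15},{"slide":[0,0,0],"delta_rot":[0.814,0.581,0],"fingers":-0.15},{"slide":[0,0,0],"delta_rot":[0.814,0.581,0],"fingers":-0.15},{"slide":[0,0,0],"delta_rot":[0.814,0.581,0],"fingers":-0.15},{"slide":[0,0,0],"delta_rot":[0.814,0.581,0],"fingers":-0.15}]'
python3 -m crank '[{"slide":[0,0,-0.5],"delta_rot":[0.814,0.581,0],"fingers":-0.15},{"slide":[0,0,-1],"delta_rot":[0.814,0.581,0],"fingers":-0.15},{"slide":[0,0,-1],"delta_rot":[0,0,0],"fingers":-0.15},{"slide":[0,0,-1],"delta_rot":[0,0,0],"fingers":-0.15},{"slide":[0,0,0],"delta_rot":[0,0,0],"fingers":-0.15},{"slide":[0,0,0],"delta_rot":[0,0,0],"fingers":-0.15}]'
python3 - <<'E'
from h import *
o=bot.observe();print(o["joints"].round(3));lev(2.19)
save(cam("wrist"),"w19.png")
E
```

```text
time: 22.0
ee_pos: [0.47, 0.2223, 0.2094]
ee_rot: [3.131, 0.139, 2.188]
ft_force: [0.3, -0.3, -0.1]
finger_gap: 0.0362
time: 22.6
ee_pos: [0.4703, 0.2224, 0.1215]
ee_rot: [3.133, -0.018, 2.188]
ft_force: [-0.5, 0.8, -0.1]
finger_gap: 0.0365
[ 0.269  0.263 -0.262  1.044  0.02   1.223]
rot units [-0.25 -0.04  0.03]
```

View pics/w19.png

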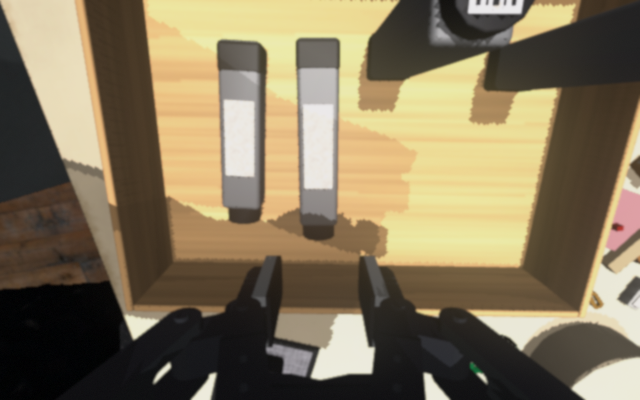

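```bash
python3 -m crank '[{"slide":[0,0.2,0],"delta_rot":[-0.25,-0.04,0],"fingers":-0.13},{"slide":[0,0,-1],"delta_rot":[0,0,0],"fingers":-0.13},{"slide":[0,0,-1],"delta_rot":[0,0,0],"fingers":-0.13},{"slide":[0,0,-1],"delta_rot":[0,0,0],"fingers":-0.13},{"slide":[0,0,0],"delta_rot":[0,0,0],"fingers":-0.13},{"slide":[0,0,0],"delta_rot":[0,0,0],"fingers":-0.13}]'
python3 - <<'E'
from h import *
lev(2.19)
save(cam("wrist"),"w20.png")
E
```

```text
time: 23.25
ee_pos: [0.4708, 0.228, 0.0466]
ee_rot: [3.141, 0.0, 2.188]
ft_force: [0.1, -0.2, 0.3]
finger_gap: 0.0371
rot units [-0.    0.01  0.02]
```

View pics/w20.png

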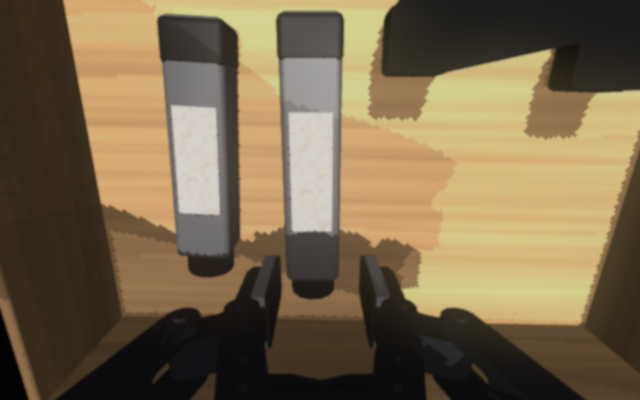

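```bash
python3 -m crank '[{"slide":[-0.1,-0.07,0],"delta_rot":[0,0,0],"fingers":-0.13},{"slide":[0,0,-0.6],"delta_rot":[0,0,0],"fingers":-0.13},{"slide":[0,0,-0.5],"delta_rot":[0,0,0],"fingers":-0.13},{"slide":[0,0,-0.3],"delta_rot":[0,0,0],"fingers":-0.13},{"slide":[0,0,0],"delta_rot":[0,0,0],"fingers":-0.13}]'
python3 - <<'E'
from h import *
save(cam("wrist"),"w21.png")
arc(.114,(.583,-.812),0,18,.0015)
print(); arc(.114,(.583,-.812),8,18,.0015,-.001,-.0007)
E
```

```text
time: 23.8
ee_pos: [0.4678, 0.2256, 0.0105]
ee_rot: [-3.141, -0.0, 2.188]
ft_force: [0.1, -0.4, 0.3]
finger_gap: 0.0374
0 [ 0.02 -0.02] 0.36
1 [-0.  0.] 0.36
2 [-0.02  0.03] 0.35
3 [-0.03  0.05] 0.35
4 [-0.05  0.07] 0.33
5 [-0.07  0.09] 0.32
6 [-0.08  0.11] 0.31
7 [-0.09  0.13] 0.29
8 [-0.11  0.15] 0.27
9 [-0.12  0.17] 0.25
10 [-0.13  0.18] 0.23
11 [-0.14  0.2 ] 0.21
12 [-0.15  0.21] 0.18
13 [-0.16  0.22] 0.15
14 [-0.16  0.23] 0.13
15 [-0.17  0.24] 0.1
16 [-0.17  0.24] 0.07
17 [-0.18  0.25] 0.04

8 [-0.14  0.13] 0.24
9 [-0.15  0.14] 0.22
10 [-0.16  0.16] 0.2
11 [-0.17  0.17] 0.18
12 [-0.18  0.19] 0.15
13 [-0.19  0.2 ] 0.13
14 [-0.2   0.21] 0.1
15 [-0.2   0.21] 0.07
16 [-0.21  0.22] 0.04
17 [-0.21  0.22] 0.02
```

View pics/w21.png

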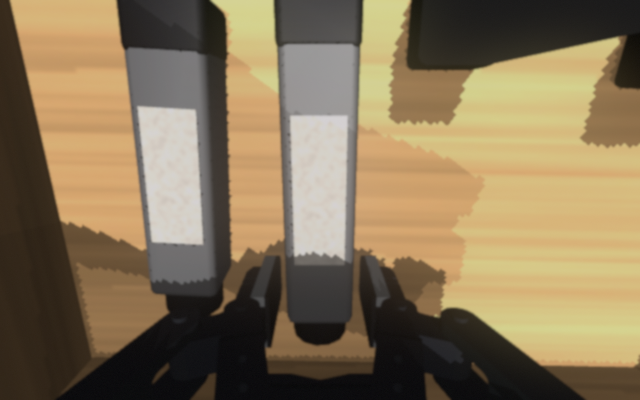

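```bash
python3 -m crank '[{"slide":[0,0,0],"delta_rot":[0,0,0],"fingers":-0.6},{"slide":[0,0,0],"delta_rot":[0,0,0],"fingers":-0.6},{"slide":[0,0,0],"delta_rot":[0,0,0],"fingers":-0.6},{"slide":[0,0,0],"delta_rot":[0,0,0],"fingers":-0.6},{"slide":[0,0,0.3],"delta_rot":[0,0,0],"fingers":-0.6},{"slide":[0.02,-0.02,0.36],"delta_rot":[-0.812,-0.583,0],"fingers":-0.6},{"slide":[0,0,0.36],"delta_rot":[-0.812,-0.583,0],"fingers":-0.6},{"slide":[-0.02,0.03,0.35],"delta_rot":[-0.812,-0.583,0],"fingers":-0.6},{"slide":[-0.03,0.05,0.35],"delta_rot":[-0.812,-0.583,0],"fingers":-0.6},{"slide":[-0.05,0.07,0.33],"delta_rot":[-0.812,-0.583,0],"fingers":-0.6},{"slide":[-0.07,0.09,0.32],"delta_rot":[-0.812,-0.583,0],"fingers":-0.6},{"slide":[-0.08,0.11,0.31],"delta_rot":[-0.812,-0.583,0],"fingers":-0.6},{"slide":[-0.09,0.13,0.29],"delta_rot":[-0.812,-0.583,0],"fingers":-0.6},{"slide":[-0.14,0.13,0.24],"delta_rot":[-0.812,-0.583,0],"fingers":-0.6},{"slide":[0,0,0],"delta_rot":[0,0,0],"fingers":-0.6}]' 20
python3 - <<'E'
from h import *
o=bot.observe();print(o["joints"].round(3))
save(cam("wrist"),"w22.png")
E
```

```text
time: 25.35
ee_pos: [0.4555, 0.2417, 0.0905]
ee_rot: [3.138, 0.721, 2.19]
ft_force: [-0.4, 0.9, -1.6]
finger_gap: 0.0278
[ 0.703  0.385 -0.384  0.872 -0.718  1.68 ]
```

View pics/w22.png

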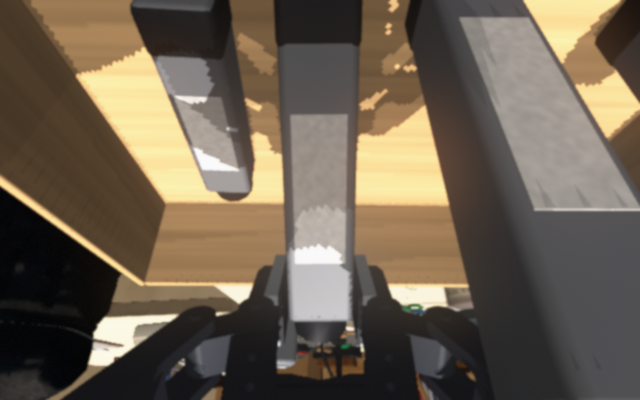

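The long case is too close beside the wrist for a steep tilt here. I'll lay the short case back down and stand the shortest first.

```bash
python3 -m crank '[{"slide":[0.14,-0.13,-0.24],"delta_rot":[0.812,0.583,0],"fingers":-0.6},{"slide":[0.09,-0.13,-0.29],"delta_rot":[0.812,0.583,0],"fingers":-0.6},{"slide":[0.08,-0.11,-0.31],"delta_rot":[0.812,0.583,0],"fingers":-0.6},{"slide":[0.07,-0.09,-0.32],"delta_rot":[0.812,0.583,0],"fingers":-0.6},{"slide":[0.05,-0.07,-0.33],"delta_rot":[0.812,0.583,0],"fingers":-0.6},{"slide":[0.03,-0.05,-0.35],"delta_rot":[0.812,0.583,0],"fingers":-0.6},{"slide":[0.02,-0.03,-0.35],"delta_rot":[0.812,0.583,0],"fingers":-0.6},{"slide":[0,0,-0.36],"delta_rot":[0.812,0.583,0],"fingers":-0.6},{"slide":[-0.02,0.02,-0.36],"delta_rot":[0.812,0.583,0],"fingers":-0.6},{"slide":[0,0,-0.2],"delta_rot":[0,0,0],"fingers":-0.6},{"slide":[0,0,0],"delta_rot":[0,0,0],"fingers":-0.6}]'
```

```text
time: 26.5
ee_pos: [0.4682, 0.2247, 0.0128]
ee_rot: [-3.141, 0.001, 2.186]
ft_force: [-0.8, -0.5, -0.6]
finger_gap: 0.0275
```

```bash
python3 -m crank '[{"slide":[0,0,0],"delta_rot":[0,0,0],"fingers":-0.3},{"slide":[0,0,0],"delta_rot":[0,0,0],"fingers":-0.13},{"slide":[0,0,0],"delta_rot":[0,0,0],"fingers":-0.13},{"slide":[0,0,0],"delta_rot":[0,0,0],"fingers":-0.13},{"slide":[0,0,0.6],"delta_rot":[0,0,0],"fingers":-0.13},{"slide":[0,0,1],"delta_rot":[0,0,0],"fingers":-0.13},{"slide":[-0.7,-0.2,1],"delta_rot":[0,0,-0.25],"fingers":-0.13},{"slide":[-0.7,-0.2,0],"delta_rot":[0,0,-0.25],"fingers":-0.13},{"slide":[-0.6,-0.2,0],"delta_rot":[0,0,0],"fingers":-0.13},{"slide":[0,0,0],"delta_rot":[0,0,0],"fingers":-0.13},{"slide":[0,0,0],"delta_rot":[0,0,0],"fingers":-0.13}]'
python3 - <<'E'
from h import *
lev(2.147)
save(cam("wrist"),"w23.png")
E
```

```text
time: 27.6
ee_pos: [0.4184, 0.211, 0.0784]
ee_rot: [3.14, 0.0, 2.148]
ft_force: [-0.4, 0.5, 0.1]
finger_gap: 0.0372
rot units [-0.01  0.01 -0.01]
```

View pics/w23.png

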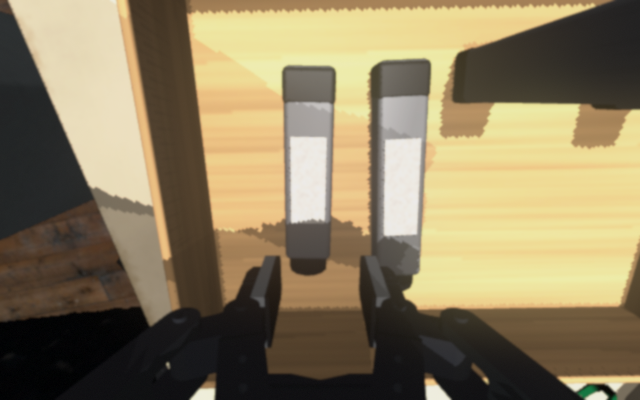

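```bash
python3 -m crank '[{"slide":[-0.22,-0.14,-0.3],"delta_rot":[0,0,0],"fingers":-0.13},{"slide":[0,0,-0.9],"delta_rot":[0,0,0],"fingers":-0.13},{"slide":[0,0,0],"delta_rot":[0,0,0],"fingers":-0.13},{"slide":[0,0,0],"delta_rot":[0,0,0],"fingers":-0.13}]'
python3 - <<'E'
from h import *
save(cam("wrist"),"w24.png")
d=(.545,-.839)
arc(.099,d,0,8,.007,0)
print(); arc(.099,d,8,18,.007,-.002,-.0007)
E
```

```text
time: 28.05
ee_pos: [0.4122, 0.2071, 0.0476]
ee_rot: [-3.14, -0.001, 2.148]
ft_force: [0.4, -0.1, 0.5]
finger_gap: 0.037
0 [ 0.14 -0.21] 0.32
1 [ 0.12 -0.19] 0.31
2 [ 0.11 -0.17] 0.31
3 [ 0.09 -0.15] 0.3
4 [ 0.08 -0.13] 0.29
5 [ 0.07 -0.11] 0.28
6 [ 0.06 -0.09] 0.27
7 [ 0.05 -0.07] 0.25

8 [-0.03 -0.1 ] 0.21
9 [-0.04 -0.08] 0.19
10 [-0.05 -0.07] 0.17
11 [-0.06 -0.06] 0.15
12 [-0.07 -0.05] 0.13
13 [-0.07 -0.04] 0.1
14 [-0.08 -0.03] 0.08
15 [-0.08 -0.02] 0.06
16 [-0.08 -0.02] 0.03
17 [-0.09 -0.01] 0.01
```

View pics/w24.png

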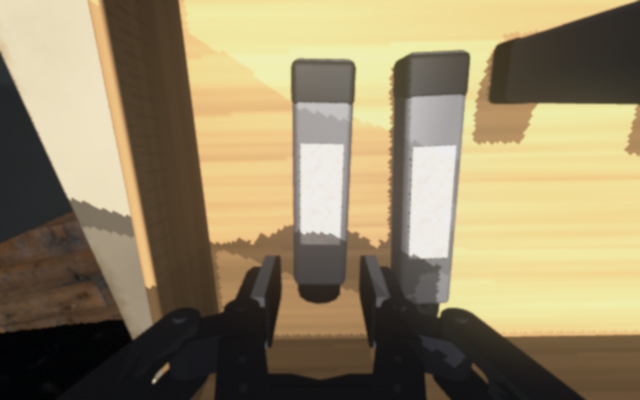

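```bash
python3 -m crank '[{"slide":[0,0,-0.8],"delta_rot":[0,0,0],"fingers":-0.13},{"slide":[0,0,-0.7],"delta_rot":[0,0,0],"fingers":-0.13},{"slide":[0,0,0],"delta_rot":[0,0,0],"fingers":-0.6},{"slide":[0,0,0],"delta_rot":[0,0,0],"fingers":-0.6},{"slide":[0,0,0],"delta_rot":[0,0,0],"fingers":-0.6},{"slide":[0,0,0],"delta_rot":[0,0,0],"fingers":-0.6},{"slide":[0,0,0.3],"delta_rot":[0,0,0],"fingers":-0.6}]' 20
python3 -m crank '[{"slide":[0.14,-0.21,0.32],"delta_rot":[-0.839,-0.545,0],"fingers":-0.6},{"slide":[0.12,-0.19,0.31],"delta_rot":[-0.839,-0.545,0],"fingers":-0.6},{"slide":[0.11,-0.17,0.31],"delta_rot":[-0.839,-0.545,0],"fingers":-0.6},{"slide":[0.09,-0.15,0.3],"delta_rot":[-0.839,-0.545,0],"fingers":-0.6},{"slide":[0.08,-0.13,0.29],"delta_rot":[-0.839,-0.545,0],"fingers":-0.6},{"slide":[0.07,-0.11,0.28],"delta_rot":[-0.839,-0.545,0],"fingers":-0.6},{"slide":[0.06,-0.09,0.27],"delta_rot":[-0.839,-0.545,0],"fingers":-0.6},{"slide":[0.05,-0.07,0.25],"delta_rot":[-0.839,-0.545,0],"fingers":-0.6},{"slide":[0,0,0],"delta_rot":[0,0,0],"fingers":-0.6}]'
python3 - <<'E'
from h import *
o=bot.observe();print(o["joints"].round(3))
save(cam("wrist"),"w25.png")
E
```

```text
time: 28.8
ee_pos: [0.4123, 0.2071, 0.0182]
ee_rot: [-3.141, -0.0, 2.148]
ft_force: [-0.1, 1.3, -1.5]
finger_gap: 0.0275
time: 29.7
ee_pos: [0.4301, 0.1801, 0.0767]
ee_rot: [-3.141, 0.641, 2.15]
ft_force: [0.9, 0.3, -1.1]
finger_gap: 0.0277
[ 0.596  0.294 -0.53   0.761 -0.641  1.593]
```

View pics/w25.png

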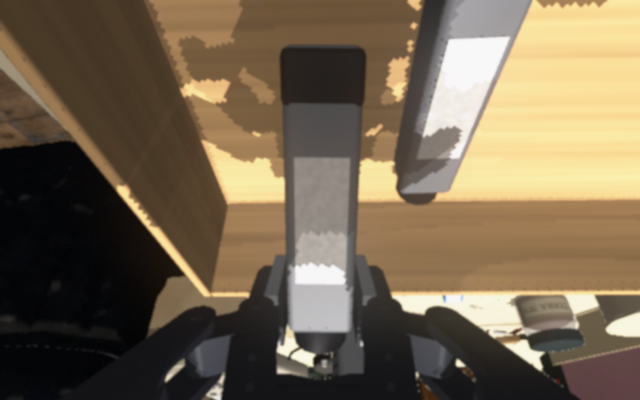

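```bash
python3 -m crank '[{"slide":[0.06,-0.23,0.21],"delta_rot":[-0.839,-0.545,0],"fingers":-0.6},{"slide":[0.05,-0.21,0.19],"delta_rot":[-0.839,-0.545,0],"fingers":-0.6},{"slide":[0.04,-0.2,0.17],"delta_rot":[-0.839,-0.545,0],"fingers":-0.6},{"slide":[0.03,-0.19,0.15],"delta_rot":[-0.839,-0.545,0],"fingers":-0.6},{"slide":[0.02,-0.18,0.13],"delta_rot":[-0.839,-0.545,0],"fingers":-0.6},{"slide":[0,0,0],"delta_rot":[0,0,0],"fingers":-0.6},{"slide":[0,0,0],"delta_rot":[0,0,0],"fingers":-0.6}]'
python3 - <<'E'
from h import *
o=bot.observe();print(o["joints"].round(3)); lev(2.147)
save(cam("top"),"t26.png",(170,190,300,290),6);save(cam("scene"),"s26.png",(180,100,420,290),3.2)
E
```

```text
time: 30.45
ee_pos: [0.4355, 0.154, 0.0971]
ee_rot: [-3.139, 1.037, 2.149]
ft_force: [0.2, 0.3, -0.9]
finger_gap: 0.0275
[ 0.711  0.425 -0.553  0.819 -1.021  1.832]
rot units [ 1.088e+01  7.040e+00 -1.000e-02]
```

View pics/t26.png

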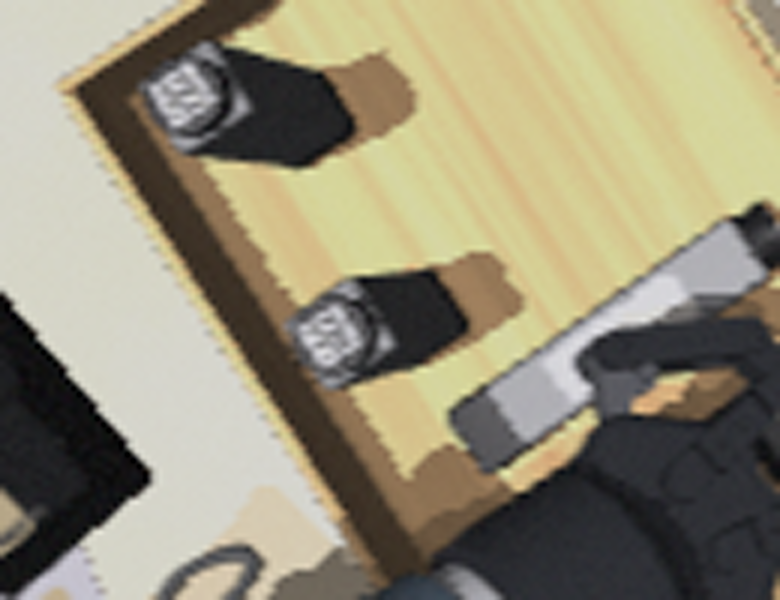

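View pics/s26.png

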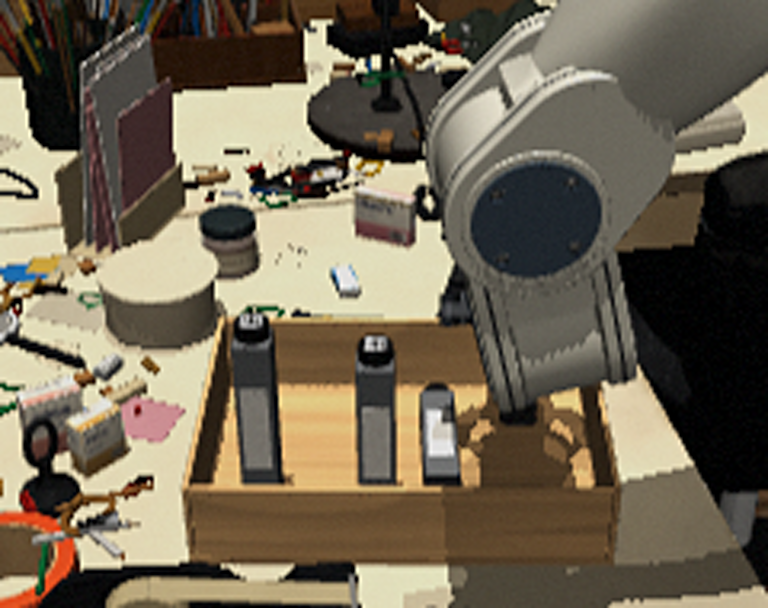

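```bash
python3 -m crank '[{"slide":[-0.16,0.24,0.1],"delta_rot":[-0.839,-0.545,0],"fingers":-0.6},{"slide":[-0.16,0.25,0.08],"delta_rot":[-0.839,-0.545,0],"fingers":-0.6},{"slide":[0,0,0],"delta_rot":[0,0,0],"fingers":-0.6},{"slide":[0,0,-0.13],"delta_rot":[0,0,0],"fingers":-0.6},{"slide":[0,0,-0.12],"delta_rot":[0,0,0],"fingers":-0.6},{"slide":[0,0,0],"delta_rot":[0,0,0],"fingers":-0.6}]'
python3 - <<'E'
from h import *
o=bot.observe();print(o["joints"].round(3))
save(cam("wrist"),"w27.png")
E
```

```text
time: 31.15
ee_pos: [0.4276, 0.1658, 0.096]
ee_rot: [3.141, 1.199, 2.146]
ft_force: [-0.5, 0.2, -1.1]
finger_gap: 0.0275
[ 0.785  0.549 -0.513  0.999 -1.146  2.1  ]
```

View pics/w27.png

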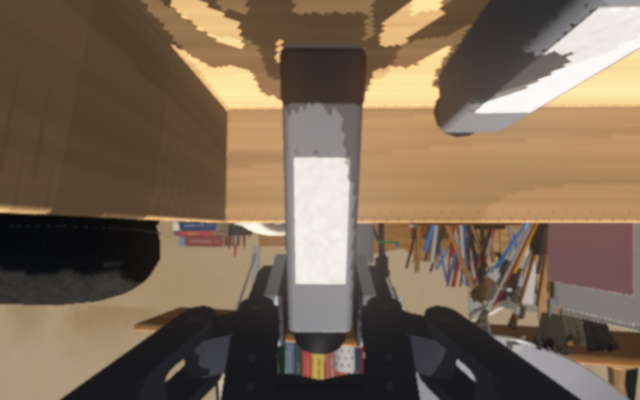

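```bash
python3 -m crank '[{"slide":[0,0,-0.1],"delta_rot":[0,0,0],"fingers":-0.6},{"slide":[0,0,-0.1],"delta_rot":[0,0,0],"fingers":-0.6},{"slide":[0,0,0],"delta_rot":[0,0,0],"fingers":-0.6}]'
```

```text
time: 31.5
ee_pos: [0.4289, 0.1661, 0.0937]
ee_rot: [3.136, 1.205, 2.145]
ft_force: [0.4, -3.2, 20.9]
finger_gap: 0.0277
```

```bash
python3 -m crank '[{"slide":[-0.1,0.16,0.1],"delta_rot":[0,0,0],"fingers":-0.6},{"slide":[-0.1,0.16,0.03],"delta_rot":[0,0,0],"fingers":-0.6},{"slide":[-0.1,0.16,0],"delta_rot":[0,0,0],"fingers":-0.6},{"slide":[-0.1,0.16,0],"delta_rot":[0,0,0],"fingers":-0.6},{"slide":[0,0,0],"delta_rot":[0,0,0],"fingers":-0.6}]'
python3 - <<'E'
from h import *
save(cam("wrist"),"w28.png")
E
```

```text
time: 32.0
ee_pos: [0.4173, 0.1828, 0.094]
ee_rot: [-3.138, 1.201, 2.151]
ft_force: [-1.8, 0.4, 3.9]
finger_gap: 0.0276
```

View pics/w28.png

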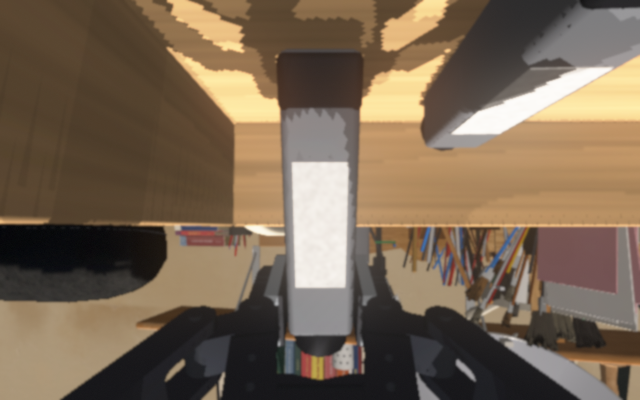

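```bash
python3 -m crank '[{"slide":[0.2,-0.3,0.2],"delta_rot":[0,0,0],"fingers":-0.6},{"slide":[0.2,-0.3,0],"delta_rot":[0,0,0],"fingers":-0.6},{"slide":[-0.02,0.03,0.06],"delta_rot":[-0.839,-0.545,0],"fingers":-0.6},{"slide":[-0.02,0.03,0.06],"delta_rot":[-0.839,-0.545,0],"fingers":-0.6},{"slide":[-0.02,0.03,0.06],"delta_rot":[-0.839,-0.545,0],"fingers":-0.6},{"slide":[0,0,0],"delta_rot":[0,0,0],"fingers":-0.6},{"slide":[0,0,0],"delta_rot":[0,0,0],"fingers":-0.6}]'
python3 - <<'E'
from h import *
o=bot.observe();print(o["joints"].round(3))
save(cam("wrist"),"w29.png");save(cam("scene"),"s29.png",(180,100,420,290),3.2)
save(cam("top"),"t29.png",(200,190,300,290),6)
E
```

```text
time: 32.75
ee_pos: [0.4258, 0.1693, 0.1022]
ee_rot: [-3.109, 1.434, 2.179]
ft_force: [1.1, -0.6, -1.0]
finger_gap: 0.0274
[ 0.828  0.76  -0.437  1.441 -1.284  2.651]
```

View pics/w29.png

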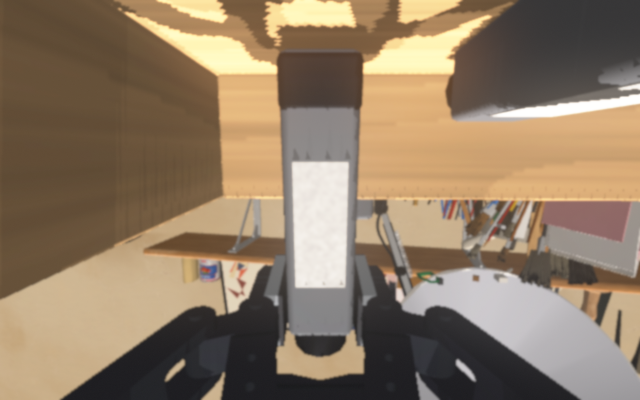

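View pics/s29.png

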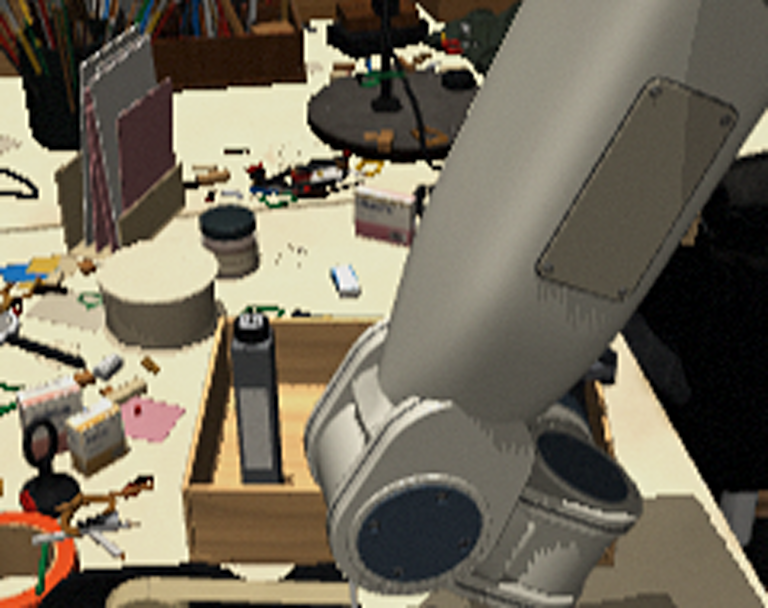

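View pics/t29.png

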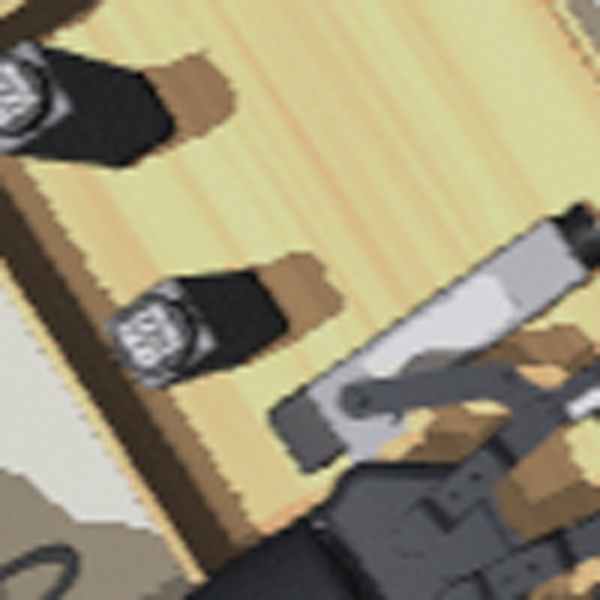

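```bash
python3 -m crank '[{"slide":[-0.07,0.11,-0.02],"delta_rot":[-0.336,-0.218,0],"fingers":-0.6},{"slide":[0,0,-0.1],"delta_rot":[0,0,0],"fingers":-0.6},{"slide":[0,0,0],"delta_rot":[0,0,0],"fingers":-0.6},{"slide":[0,0,0],"delta_rot":[0,0,0],"fingers":-0.6}]'
python3 - <<'E'
from h import *
c=cam("top"); save(c,"t30.png",(230,190,330,290),6)
E
```

```text
time: 33.3
ee_pos: [0.4241, 0.1719, 0.1008]
ee_rot: [-3.141, 1.467, 2.146]
ft_force: [0.3, 0.2, -0.5]
finger_gap: 0.0276
```

View pics/t30.png

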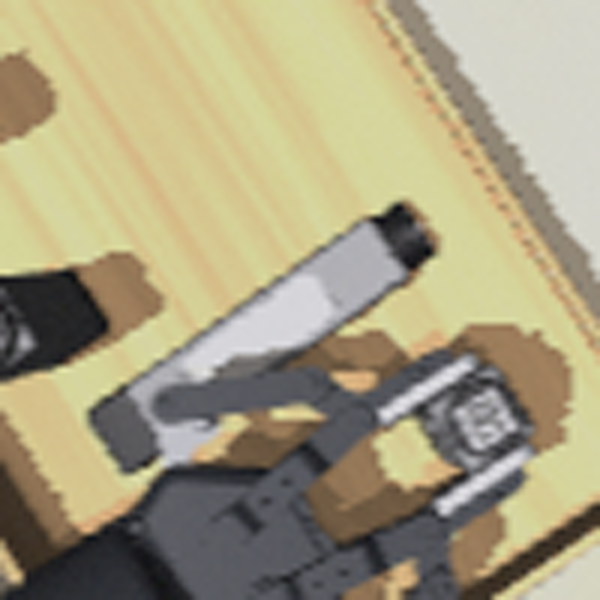

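Run:
```python
from h import *
c=cam("top")
for q in up((310.8,259.2),.125,-57,c): print(((q-[230,190])*6).round(0))
save(c,"t30b.png",(295,245,325,270),24)
```

```text
cap [0.421  0.1782 0.13  ] bin xy -0.0938 0.0596
[500. 337.]
[539. 400.]
[477. 440.]
[437. 377.]
```

View pics/t30b.png

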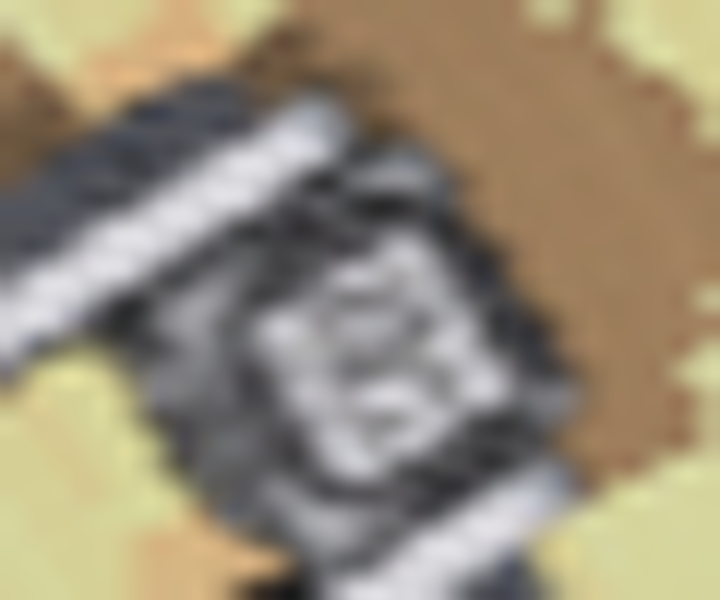

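```bash
python3 -m crank '[{"slide":[0,0,-0.1],"delta_rot":[0,0,0],"fingers":-0.6},{"slide":[0,0,-0.06],"delta_rot":[0,0,0],"fingers":-0.6},{"slide":[0,0,0],"delta_rot":[0,0,0],"fingers":-0.6}]'
```

```text
time: 33.7
ee_pos: [0.4245, 0.1722, 0.0981]
ee_rot: [-3.122, 1.469, 2.169]
ft_force: [-2.4, 2.1, 21.8]
finger_gap: 0.0276
```

```bash
python3 -m crank '[{"slide":[-0.07,0.11,0.04],"delta_rot":[0,0,0],"fingers":-0.6},{"slide":[-0.07,0.11,0.02],"delta_rot":[0,0,0],"fingers":-0.6},{"slide":[-0.07,0.11,0],"delta_rot":[0,0,0],"fingers":-0.6},{"slide":[0,0,0],"delta_rot":[0,0,0],"fingers":-0.6}]'
python3 - <<'E'
from h import *
c=cam("top"); save(c,"t31.png",(290,245,320,270),24)
E
```

```text
time: 34.1
ee_pos: [0.4188, 0.1806, 0.098]
ee_rot: [-3.129, 1.468, 2.16]
ft_force: [-0.1, -1.0, 6.4]
finger_gap: 0.0276
```

View pics/t31.png

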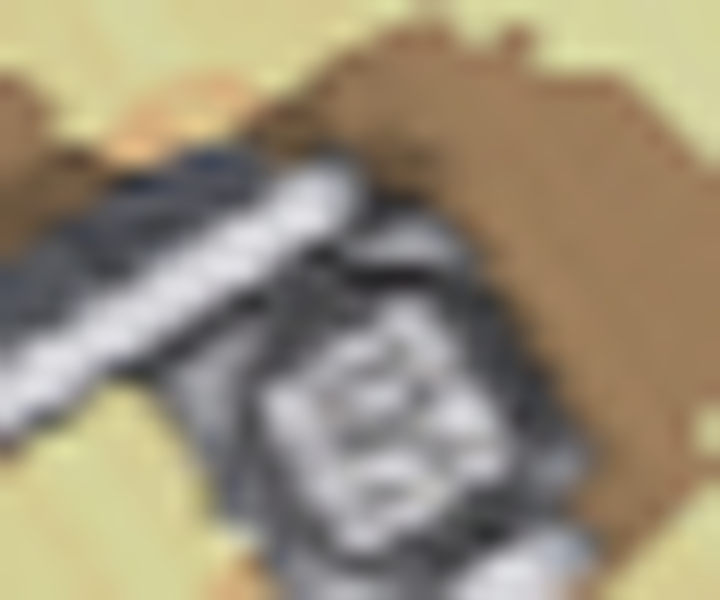

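```bash
python3 -m crank '[{"slide":[-0.02,0.03,0.06],"delta_rot":[0,0,0],"fingers":-0.6},{"slide":[0,0,0],"delta_rot":[0,0,0],"fingers":-0.3},{"slide":[0,0,0],"delta_rot":[0,0,0],"fingers":-0.15},{"slide":[0,0,0],"delta_rot":[0,0,0],"fingers":-0.15},{"slide":[0,0,0],"delta_rot":[0,0,0],"fingers":-0.13},{"slide":[0,0,0],"delta_rot":[0,0,0],"fingers":-0.13}]'
python3 - <<'E'
from h import *
c=cam("top"); save(c,"t32.png",(270,225,330,275),12); save(cam("wrist"),"w32.png")
E
```

```text
time: 34.75
ee_pos: [0.4183, 0.181, 0.0994]
ee_rot: [-3.132, 1.468, 2.156]
ft_force: [0.2, 0.4, 0.0]
finger_gap: 0.0372
```

View pics/t32.png

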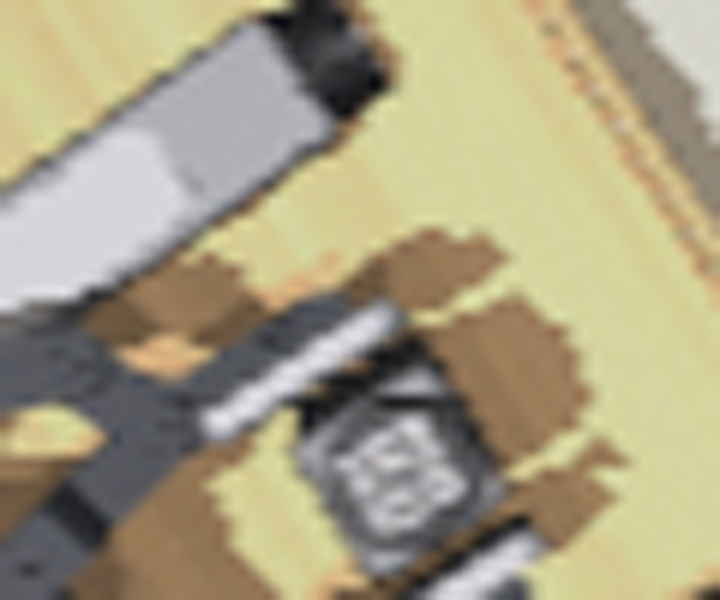

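View pics/w32.png

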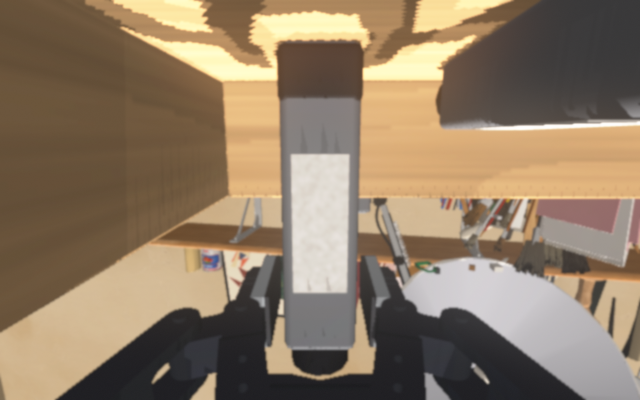

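```bash
python3 -m crank '[{"slide":[0,0,0.5],"delta_rot":[0,0,0],"fingers":-0.13},{"slide":[0,0,0.9],"delta_rot":[0,0,0],"fingers":-0.13},{"slide":[0,0,1],"delta_rot":[0,0,0],"fingers":-0.13},{"slide":[0,0,0.8],"delta_rot":[0,0,0],"fingers":-0.13},{"slide":[0,0,0],"delta_rot":[0.839,0.545,0],"fingers":-0.13},{"slide":[0,0,0],"delta_rot":[0.839,0.545,0],"fingers":-0.13},{"slide":[0,0,0],"delta_rot":[0.839,0.545,0],"fingers":-0.13},{"slide":[0,0,0],"delta_rot":[0.839,0.545,0],"fingers":-0.13},{"slide":[0,0,0],"delta_rot":[0.839,0.545,0],"fingers":-0.13},{"slide":[0,0,0],"delta_rot":[0.839,0.545,0],"fingers":-0.13},{"slide":[0,0,0],"delta_rot":[0.839,0.545,0],"fingers":-0.13},{"slide":[0,0,0],"delta_rot":[0.839,0.545,0],"fingers":-0.13},{"slide":[0,0,0],"delta_rot":[0.839,0.545,0],"fingers":-0.13},{"slide":[0,0,0],"delta_rot":[0.839,0.545,0],"fingers":-0.13},{"slide":[0,0,0],"delta_rot":[0.839,0.545,0],"fingers":-0.13},{"slide":[0,0,0],"delta_rot":[0.839,0.545,0],"fingers":-0.13},{"slide":[0,0,0],"delta_rot":[0.839,0.545,0],"fingers":-0.13},{"slide":[0,0,0],"delta_rot":[0.839,0.545,0],"fingers":-0.13},{"slide":[0,0,0],"delta_rot":[0.839,0.545,0],"fingers":-0.13},{"slide":[0.3,0.3,0],"delta_rot":[0.839,0.545,0],"fingers":-0.13}]'
python3 -m crank '[{"slide":[0.7,0.5,0],"delta_rot":[0.839,0.545,0.2],"fingers":-0.13},{"slide":[0.6,0.5,0],"delta_rot":[0.839,0.545,0.2],"fingers":-0.13},{"slide":[0.4,0.48,-0.2],"delta_rot":[0.25,0.16,0.15],"fingers":-0.13},{"slide":[0,0,-1],"delta_rot":[0,0,0],"fingers":-0.13},{"slide":[0,0,-0.8],"delta_rot":[0,0,0],"fingers":-0.13},{"slide":[0,0,0],"delta_rot":[0,0,0],"fingers":-0.13}]'
python3 - <<'E'
from h import *
o=bot.observe();print(o["joints"].round(3));lev(2.19)
c=cam("top");save(c,"t33.png",(170,140,350,335),3.05);save(cam("wrist"),"w33.png")
E
```

```text
time: 36.85
ee_pos: [0.4244, 0.1878, 0.1806]
ee_rot: [-3.141, 0.188, 2.147]
ft_force: [0.3, 0.3, -0.5]
finger_gap: 0.0372
time: 37.45
ee_pos: [0.4661, 0.225, 0.127]
ee_rot: [-3.139, 0.007, 2.192]
ft_force: [0.4, -0.3, -0.4]
finger_gap: 0.0372
[ 0.292  0.258 -0.253  1.06  -0.007  1.242]
rot units [ 0.09  0.02 -0.02]
```

View pics/t33.png

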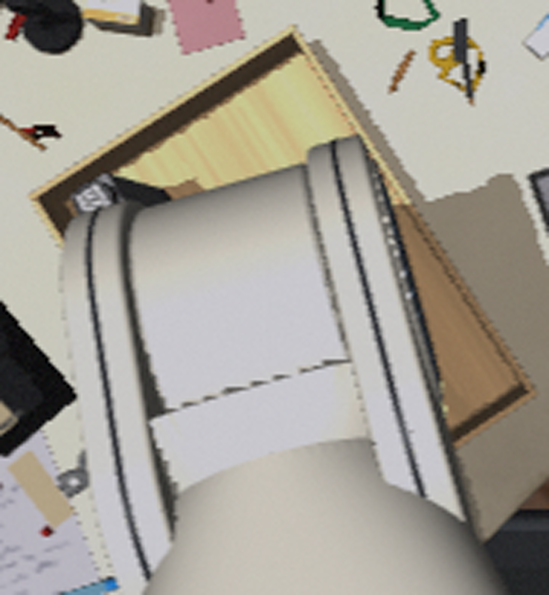

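View pics/w33.png

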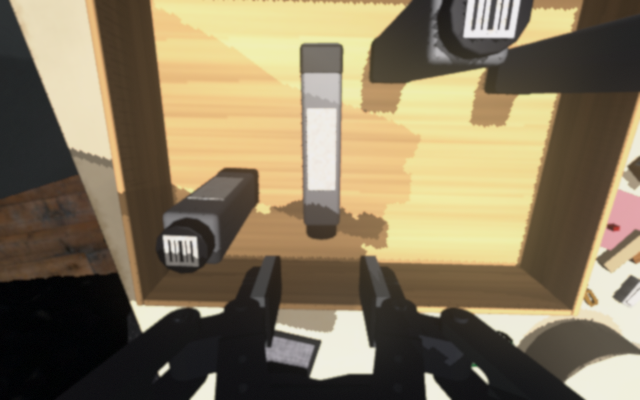

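Run:
```python
from h import *
wr([(182,250)],.13); wr([(490,10)],.16)
save(cam("wrist"),"w33c.png",(130,150,280,290),5)
```

```text
tcp [0.4681 0.2257 0.1304] rot [3.139 0.008 2.192]
(182, 250) [0.4103 0.1971 0.13  ]
tcp [0.4684 0.2257 0.1306] rot [3.138 0.008 2.192]
(490, 10) [0.4505 0.3396 0.16  ]
```

View pics/w33c.png

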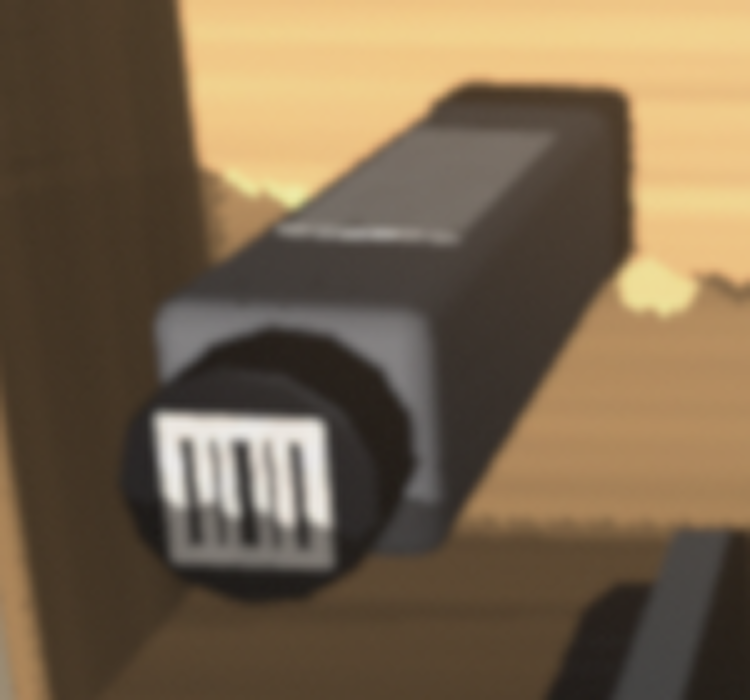

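```bash
python3 -m crank '[{"slide":[0,0,1],"delta_rot":[0.09,0.02,0],"fingers":0.4},{"slide":[-0.3,-0.2,0.5],"delta_rot":[0,0,-0.25],"fingers":0.4},{"slide":[-0.7,-0.4,0],"delta_rot":[0,0,-0.25],"fingers":0.4},{"slide":[-0.7,-0.4,0],"delta_rot":[0,0,0],"fingers":0.4},{"slide":[-0.55,-0.4,0],"delta_rot":[0,0,0],"fingers":0.4},{"slide":[0,0,0],"delta_rot":[0,0,0],"fingers":0.4},{"slide":[0,0,0],"delta_rot":[0,0,0],"fingers":0.4}]'
python3 - <<'E'
from h import *
lev(2.15)
save(cam("wrist"),"w34.png")
E
```

```text
time: 38.4
ee_pos: [0.4122, 0.1903, 0.1678]
ee_rot: [3.134, 0.001, 2.15]
ft_force: [-0.2, 0.3, 0.7]
finger_gap: 0.0596
rot units [-0.04  0.09 -0.01]
```

View pics/w34.png

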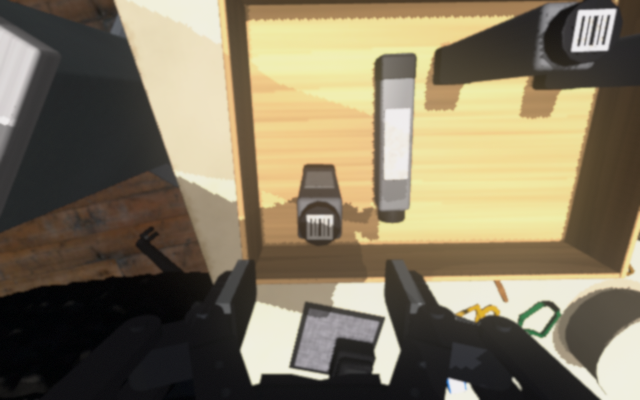

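Run:
```python
from h import *
wr([(320,228)],.13)
c=cam("wrist");o=bot.observe();print(proj(c,[*o["ee_pos"][:2],.13]),proj(c,o["ee_pos"]))
```

```text
tcp [0.4126 0.1906 0.1673] rot [3.135e+00 1.000e-03 2.151e+00]
(320, 228) [0.4105 0.1968 0.13  ]
[316.98930448 238.29462772] [316.84496409 268.92064404]
```

```bash
python3 -m crank '[{"slide":[-0.08,0.22,-0.4],"delta_rot":[-0.04,0.09,0],"fingers":0.4},{"slide":[0,0,-1],"delta_rot":[0,0,0],"fingers":0.4},{"slide":[0,0,-1],"delta_rot":[0,0,0],"fingers":0.4},{"slide":[0,0,-0.7],"delta_rot":[0,0,0],"fingers":0.4},{"slide":[0,0,0],"delta_rot":[0,0,0],"fingers":0.4}]'
python3 - <<'E'
from h import *
save(cam("wrist"),"w35.png")
E
```

```text
time: 39.05
ee_pos: [0.4084, 0.1958, 0.0867]
ee_rot: [-3.134, -0.002, 2.152]
ft_force: [-1.0, 0.2, 0.2]
finger_gap: 0.0597
```

View pics/w35.png

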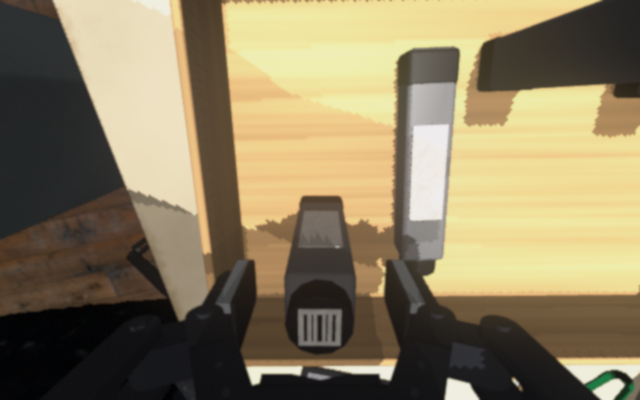

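```bash
python3 -m crank '[{"slide":[0,0,0],"delta_rot":[0,0,0],"fingers":0},{"slide":[0,0,0],"delta_rot":[0,0,0],"fingers":-0.25},{"slide":[0,0,0],"delta_rot":[0,0,0],"fingers":-0.4},{"slide":[0,0,0],"delta_rot":[0,0,0],"fingers":-0.6},{"slide":[0,0,0],"delta_rot":[0,0,0],"fingers":-0.6},{"slide":[0,0,0.16],"delta_rot":[0,0,0],"fingers":-0.6},{"slide":[-0.3,-0.2,0],"delta_rot":[0,0,0],"fingers":-0.6},{"slide":[-0.3,-0.2,0],"delta_rot":[0,0,0],"fingers":-0.6},{"slide":[-0.3,-0.2,0],"delta_rot":[0,0,0],"fingers":-0.6},{"slide":[-0.15,-0.1,0],"delta_rot":[0,0,0],"fingers":-0.6},{"slide":[0,0,0],"delta_rot":[0,0,0],"fingers":-0.6}]'
python3 - <<'E'
from h import *
save(cam("wrist"),"w36.png")
E
```

```text
time: 40.2
ee_pos: [0.383, 0.1779, 0.0935]
ee_rot: [-3.139, -0.001, 2.151]
ft_force: [0.9, 0.2, -1.5]
finger_gap: 0.0275
```

View pics/w36.png

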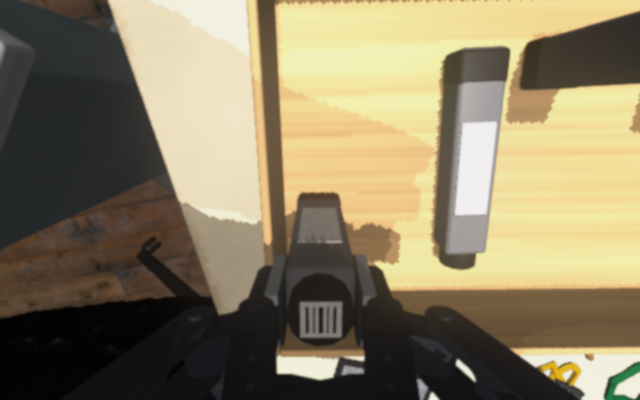

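```bash
python3 -m crank '[{"slide":[0,0,-0.12],"delta_rot":[0,0,0],"fingers":-0.6},{"slide":[0,0,-0.06],"delta_rot":[0,0,0],"fingers":-0.6},{"slide":[0,0,0],"delta_rot":[0,0,0],"fingers":-0.6}]'
```

```text
time: 40.55
ee_pos: [0.3843, 0.1783, 0.0899]
ee_rot: [-3.14, 0.0, 2.151]
ft_force: [-4.8, -2.4, 18.2]
finger_gap: 0.0277
```

```bash
python3 -m crank '[{"slide":[0,0,0.08],"delta_rot":[0,0,0],"fingers":-0.6},{"slide":[0,0,0],"delta_rot":[0,0,0],"fingers":-0.35},{"slide":[0,0,0],"delta_rot":[0,0,0],"fingers":-0.2},{"slide":[0,0,0],"delta_rot":[0,0,0],"fingers":-0.1},{"slide":[0,0,0],"delta_rot":[0,0,0],"fingers":0},{"slide":[0,0,0],"delta_rot":[0,0,0],"fingers":0},{"slide":[0,0,0.6],"delta_rot":[0,0,0],"fingers":0},{"slide":[0,0,1],"delta_rot":[0,0,0],"fingers":0},{"slide":[0,0,1],"delta_rot":[0,0,0],"fingers":0},{"slide":[0,0,0],"delta_rot":[0,0,0],"fingers":0}]'
python3 - <<'E'
from h import *
save(cam("wrist"),"w37.png");save(cam("scene"),"s37.png",(180,100,420,290),3.2)
wr([(320,228)],.13)
E
```

```text
time: 41.55
ee_pos: [0.3852, 0.1787, 0.1586]
ee_rot: [3.139, 0.001, 2.151]
ft_force: [-0.3, -0.2, 0.0]
finger_gap: 0.0428
tcp [0.3834 0.1783 0.1554] rot [-3.139e+00 -1.000e-03  2.151e+00]
(320, 228) [0.3791 0.1884 0.13  ]
```

View pics/w37.png

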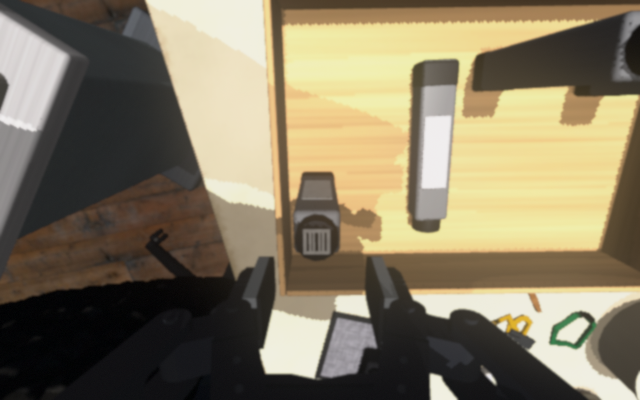

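View pics/s37.png

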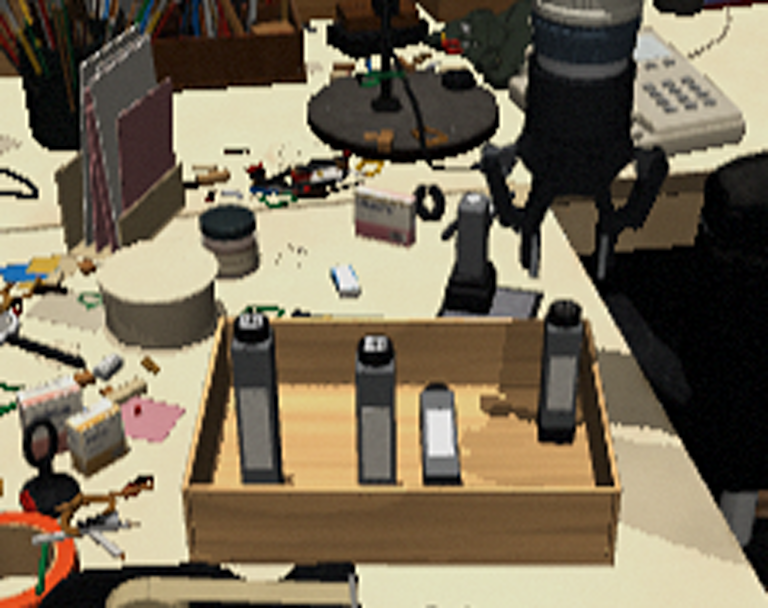

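```bash
python3 -m crank '[{"slide":[0.85,0.47,0],"delta_rot":[0,0,0.25],"fingers":-0.13},{"slide":[0.85,0.47,0],"delta_rot":[0,0,0.25],"fingers":-0.13},{"slide":[0.85,0.47,-0.2],"delta_rot":[0,0,0],"fingers":-0.13},{"slide":[0.85,0.47,-1],"delta_rot":[0,0,0],"fingers":-0.13},{"slide":[0,0,-1],"delta_rot":[0,0,0],"fingers":-0.13},{"slide":[0,0,-1],"delta_rot":[0,0,0],"fingers":-0.13},{"slide":[0,0,-0.9],"delta_rot":[0,0,0],"fingers":-0.13},{"slide":[0,0,0],"delta_rot":[0,0,0],"fingers":-0.13}]'
python3 - <<'E'
from h import *
save(cam("wrist"),"w38.png");lev(2.19)
E
```

```text
time: 42.5
ee_pos: [0.4663, 0.2246, 0.0498]
ee_rot: [-3.133, -0.003, 2.191]
ft_force: [-0.1, 0.1, -0.3]
finger_gap: 0.0374
rot units [ 0.03 -0.08 -0.02]
```

View pics/w38.png

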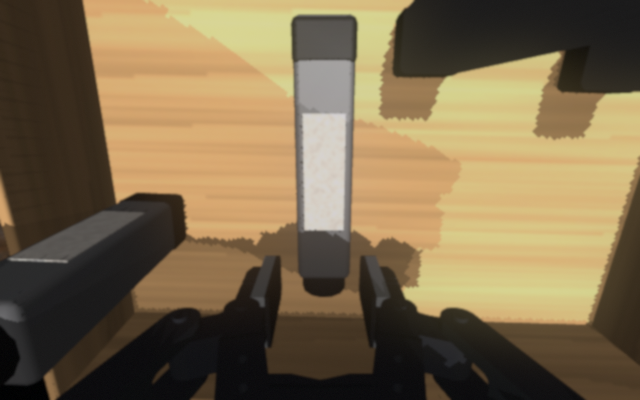

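```bash
python3 - <<'E'
from h import *
d=(.583,-.812)
arc(.114,d,0,5,.0035,-.0056,0);arc(.114,d,5,18,.0035,0,-.0005)
E
python3 -m crank '[{"slide":[0.05,0.04,-0.8],"delta_rot":[0,0,0],"fingers":-0.13},{"slide":[0,0,-0.77],"delta_rot":[0,0,0],"fingers":-0.13},{"slide":[0,0,0],"delta_rot":[0,0,0],"fingers":-0.6},{"slide":[0,0,0],"delta_rot":[0,0,0],"fingers":-0.6},{"slide":[0,0,0],"delta_rot":[0,0,0],"fingers":-0.6},{"slide":[0,0,0],"delta_rot":[0,0,0],"fingers":-0.6},{"slide":[0,0,0.35],"delta_rot":[0,0,0],"fingers":-0.6}]' 20
```

```text
0 [-0.12 -0.22] 0.36
1 [-0.14 -0.19] 0.36
2 [-0.15 -0.17] 0.35
3 [-0.17 -0.15] 0.35
4 [-0.19 -0.13] 0.33
5 [-0.02  0.03] 0.3
6 [-0.03  0.05] 0.29
7 [-0.05  0.07] 0.27
8 [-0.06  0.08] 0.25
9 [-0.07  0.1 ] 0.23
10 [-0.08  0.12] 0.21
11 [-0.09  0.13] 0.19
12 [-0.1   0.14] 0.16
13 [-0.11  0.15] 0.13
14 [-0.12  0.16] 0.11
15 [-0.12  0.17] 0.08
16 [-0.13  0.18] 0.05
17 [-0.13  0.18] 0.02
time: 43.25
ee_pos: [0.4696, 0.2262, 0.0231]
ee_rot: [-3.138, -0.001, 2.191]
ft_force: [0.5, -0.0, -1.3]
finger_gap: 0.0275
```

```bash
python3 -m crank '[{"slide":[-0.12,-0.22,0.36],"delta_rot":[-0.812,-0.583,0],"fingers":-0.6},{"slide":[-0.14,-0.19,0.36],"delta_rot":[-0.812,-0.583,0],"fingers":-0.6},{"slide":[-0.15,-0.17,0.35],"delta_rot":[-0.812,-0.583,0],"fingers":-0.6},{"slide":[-0.17,-0.15,0.35],"delta_rot":[-0.812,-0.583,0],"fingers":-0.6},{"slide":[-0.19,-0.13,0.33],"delta_rot":[-0.812,-0.583,0],"fingers":-0.6},{"slide":[-0.02,0.03,0.3],"delta_rot":[-0.812,-0.583,0],"fingers":-0.6},{"slide":[-0.03,0.05,0.29],"delta_rot":[-0.812,-0.583,0],"fingers":-0.6},{"slide":[-0.05,0.07,0.27],"delta_rot":[-0.812,-0.583,0],"fingers":-0.6},{"slide":[-0.06,0.08,0.25],"delta_rot":[-0.812,-0.583,0],"fingers":-0.6},{"slide":[0,0,0],"delta_rot":[0,0,0],"fingers":-0.6}]'
python3 - <<'E'
from h import *
o=bot.observe();print(o["joints"].round(3));p=o["ee_pos"][:2]-[.465,.2803];print(p@[.826,.563],p@[.563,-.826])
save(cam("wrist"),"w39.png")
E
```

```text
time: 44.25
ee_pos: [0.4461, 0.2118, 0.0948]
ee_rot: [-3.141, 0.72, 2.193]
ft_force: [-0.3, -0.0, -1.5]
finger_gap: 0.0274
[ 0.669  0.336 -0.451  0.826 -0.719  1.633]
-0.05414394642005923 0.04597687225652592
```

View pics/w39.png

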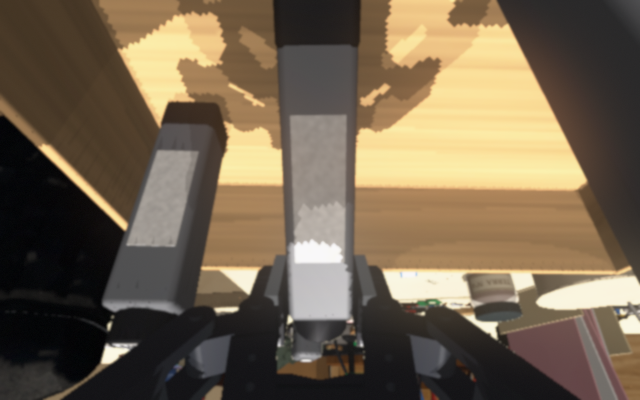

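```bash
python3 -m crank '[{"slide":[-0.07,0.1,0.23],"delta_rot":[-0.812,-0.583,0],"fingers":-0.6},{"slide":[-0.08,0.12,0.21],"delta_rot":[-0.812,-0.583,0],"fingers":-0.6},{"slide":[-0.09,0.13,0.19],"delta_rot":[-0.812,-0.583,0],"fingers":-0.6},{"slide":[-0.1,0.14,0.16],"delta_rot":[-0.812,-0.583,0],"fingers":-0.6},{"slide":[-0.11,0.15,0.13],"delta_rot":[-0.812,-0.583,0],"fingers":-0.6},{"slide":[0,0,0],"delta_rot":[0,0,0],"fingers":-0.6}]'
python3 - <<'E'
from h import *
o=bot.observe();print(o["joints"].round(3))
save(cam("top"),"t40.png",(170,190,320,290),5);save(cam("scene"),"s40.png",(180,100,420,290),3.2)
E
```

```text
time: 44.9
ee_pos: [0.4352, 0.2268, 0.1162]
ee_rot: [-3.136, 1.118, 2.195]
ft_force: [0.0, -0.5, -1.2]
finger_gap: 0.0272
[ 0.844  0.525 -0.384  1.095 -1.068  2.053]
```

View pics/t40.png

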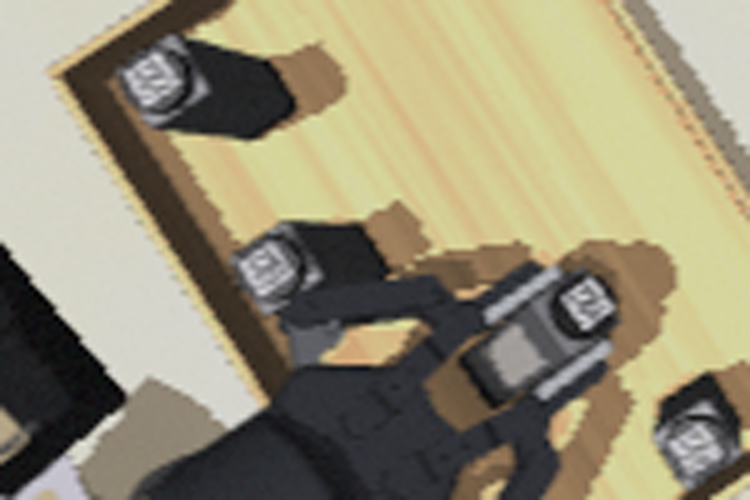

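View pics/s40.png

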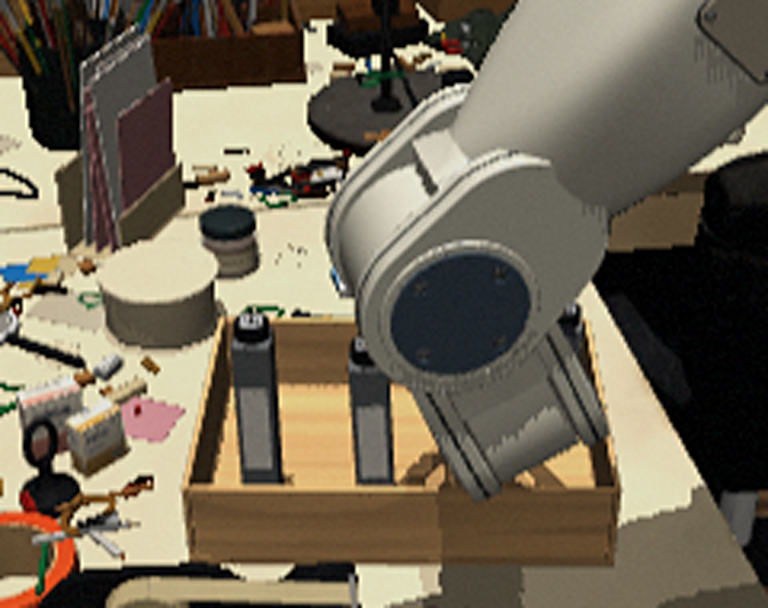

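The left knuckle is leaning on the long case. I'll back away from it slowly.

```bash
python3 -m crank '[{"slide":[-0.1,-0.07,0],"delta_rot":[0,0,0],"fingers":-0.6},{"slide":[-0.1,-0.07,0],"delta_rot":[0,0,0],"fingers":-0.6},{"slide":[-0.1,-0.07,0],"delta_rot":[0,0,0],"fingers":-0.6},{"slide":[-0.1,-0.07,0],"delta_rot":[0,0,0],"fingers":-0.6},{"slide":[-0.1,-0.07,0],"delta_rot":[0,0,0],"fingers":-0.6},{"slide":[-0.1,-0.07,0],"delta_rot":[0,0,0],"fingers":-0.6},{"slide":[0,0,0],"delta_rot":[0,0,0],"fingers":-0.6}]'
python3 - <<'E'
from h import *
o=bot.observe();print(o["joints"].round(3))
save(cam("top"),"t41.png",(170,190,320,290),5);save(cam("scene"),"s41.png",(180,100,420,290),3.2)
E
```

```text
time: 45.7
ee_pos: [0.4201, 0.2159, 0.1174]
ee_rot: [3.14, 1.119, 2.19]
ft_force: [0.4, -0.2, -1.1]
finger_gap: 0.0274
[ 0.853  0.504 -0.426  1.085 -1.066  2.069]
```

View pics/t41.png

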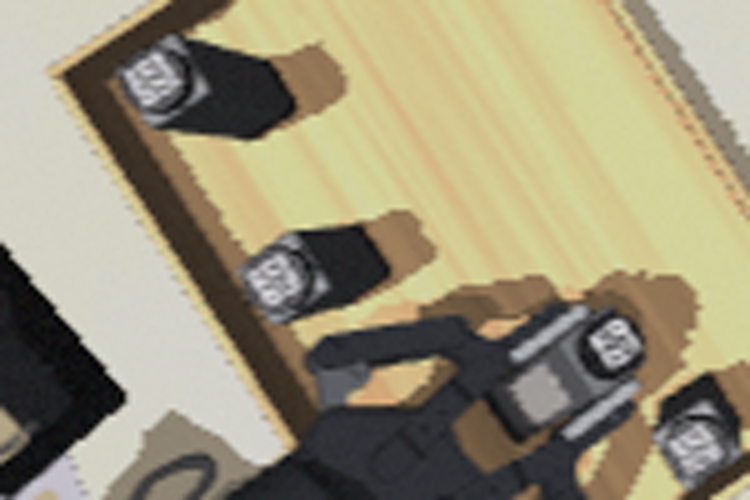

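View pics/s41.png

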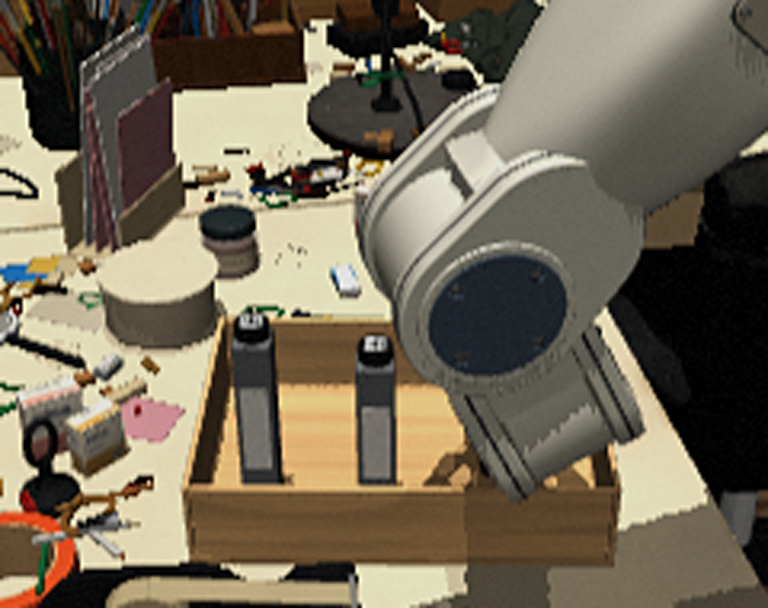

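```bash
python3 -m crank '[{"slide":[-0.2,0.27,0.08],"delta_rot":[-0.812,-0.583,0],"fingers":-0.6},{"slide":[-0.2,0.28,0.06],"delta_rot":[-0.812,-0.583,0],"fingers":-0.6},{"slide":[-0.21,0.29,0.03],"delta_rot":[-0.812,-0.583,0],"fingers":-0.6},{"slide":[-0.21,0.29,0],"delta_rot":[-0.812,-0.583,0],"fingers":-0.6},{"slide":[0,0,0],"delta_rot":[0,0,0],"fingers":-0.6},{"slide":[0,0,0],"delta_rot":[0,0,0],"fingers":-0.6}]'
python3 - <<'E'
from h import *
o=bot.observe();print(o["joints"].round(3))
save(cam("top"),"t42.png",(170,190,320,290),5)
E
```

```text
time: 46.4
ee_pos: [0.4001, 0.2446, 0.1205]
ee_rot: [-3.133, 1.437, 2.201]
ft_force: [-0.2, -0.7, -0.7]
finger_gap: 0.028
[ 0.968  0.792 -0.307  1.666 -1.199  2.788]
```

View pics/t42.png

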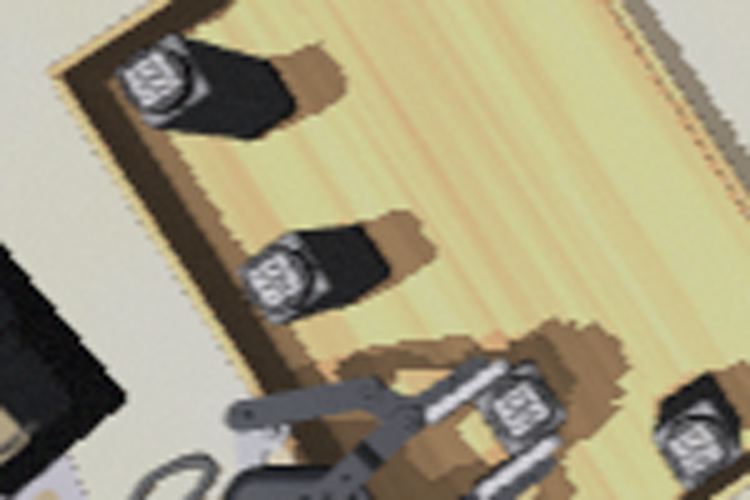

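```bash
python3 -m crank '[{"slide":[0,0,-0.1],"delta_rot":[0,0,0],"fingers":-0.6},{"slide":[0,0,-0.08],"delta_rot":[0,0,0],"fingers":-0.6},{"slide":[0,0,0],"delta_rot":[0,0,0],"fingers":-0.6}]'
```

```text
time: 46.75
ee_pos: [0.4003, 0.244, 0.119]
ee_rot: [3.121, 1.438, 2.171]
ft_force: [-2.0, 0.0, 11.3]
finger_gap: 0.0279
```

```bash
python3 -m crank '[{"slide":[-0.09,0.125,0],"delta_rot":[0,0,0],"fingers":-0.6},{"slide":[-0.09,0.125,0],"delta_rot":[0,0,0],"fingers":-0.6},{"slide":[-0.09,0.125,0],"delta_rot":[0,0,0],"fingers":-0.6},{"slide":[0,0,0],"delta_rot":[0,0,0],"fingers":-0.6}]'
python3 - <<'E'
from h import *
save(cam("top"),"t43.png",(250,245,300,285),14)
E
```

```text
time: 47.15
ee_pos: [0.3932, 0.2541, 0.1177]
ee_rot: [3.125, 1.438, 2.176]
ft_force: [-0.5, -0.1, 8.0]
finger_gap: 0.0275
```

View pics/t43.png

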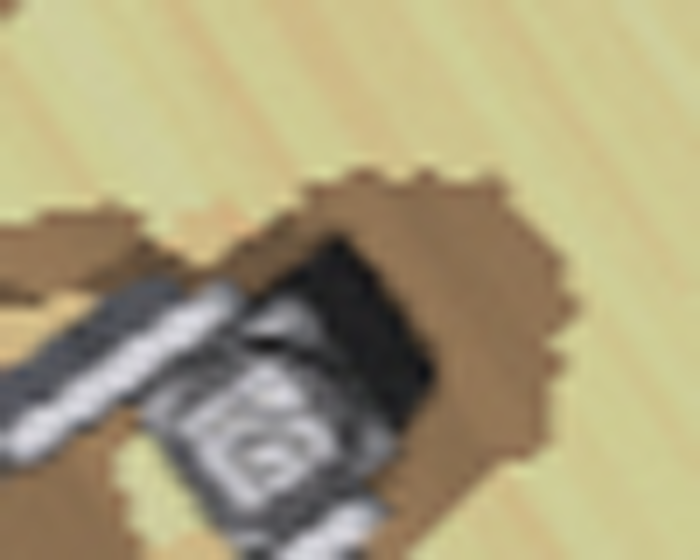

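```bash
python3 - <<'E'
from h import *
for q in up((250+262/14,245+440/14),.140,-54.5): print(((q-[250,245])*14).round(0))
E
python3 -m crank '[{"slide":[-0.02,0.03,0.07],"delta_rot":[0,0,0],"fingers":-0.6},{"slide":[0,0,0],"delta_rot":[0,0,0],"fingers":-0.3},{"slide":[0,0,0],"delta_rot":[0,0,0],"fingers":-0.15},{"slide":[0,0,0],"delta_rot":[0,0,0],"fingers":-0.15},{"slide":[0,0,0],"delta_rot":[0,0,0],"fingers":-0.13},{"slide":[0,0,0],"delta_rot":[0,0,0],"fingers":-0.13}]'
python3 - <<'E'
from h import *
save(cam("top"),"t44.png",(250,245,300,285),14);save(cam("wrist"),"w44.png")
E
```

```text
cap [0.3889 0.2581 0.145 ] bin xy -0.0754 -0.0245
[385. 211.]
[483. 354.]
[340. 455.]
[242. 311.]
time: 47.85
ee_pos: [0.3927, 0.2544, 0.1188]
ee_rot: [3.129, 1.439, 2.178]
ft_force: [0.5, 0.2, -0.2]
finger_gap: 0.037
```

View pics/t44.png

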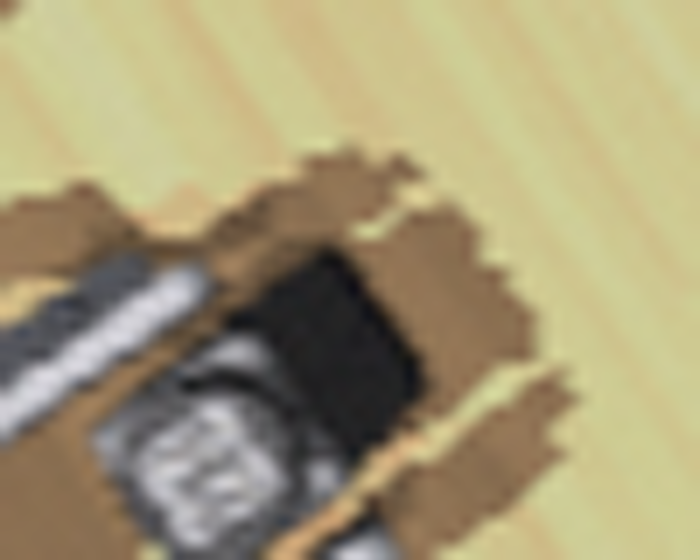

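View pics/w44.png

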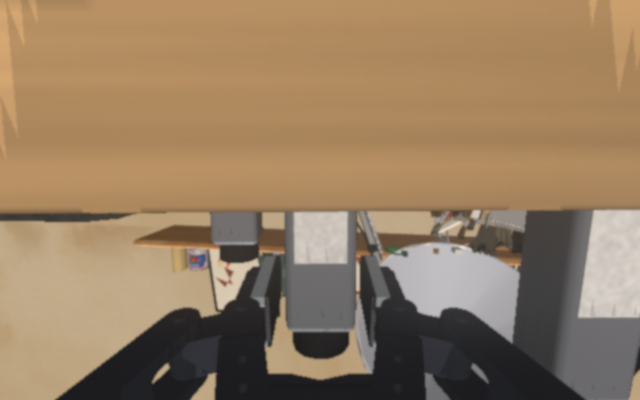

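```bash
python3 -m crank '[{"slide":[0,0,0.5],"delta_rot":[0,0,0],"fingers":-0.13},{"slide":[0,0,0.9],"delta_rot":[0,0,0],"fingers":-0.13},{"slide":[0,0,1],"delta_rot":[0,0,0],"fingers":-0.13},{"slide":[0,0,1],"delta_rot":[0,0,0],"fingers":-0.13},{"slide":[0,0,0],"delta_rot":[0.812,0.583,0],"fingers":-0.13},{"slide":[0,0,0],"delta_rot":[0.812,0.583,0],"fingers":-0.13},{"slide":[0,0,0],"delta_rot":[0.812,0.583,0],"fingers":-0.13},{"slide":[0,0,0],"delta_rot":[0.812,0.583,0],"fingers":-0.13},{"slide":[0,0,0],"delta_rot":[0.812,0.583,0],"fingers":-0.13},{"slide":[0,0,0],"delta_rot":[0.812,0.583,0],"fingers":-0.13},{"slide":[0,0,0],"delta_rot":[0.812,0.583,0],"fingers":-0.13},{"slide":[0,0,0],"delta_rot":[0.812,0.583,0],"fingers":-0.13},{"slide":[0,0,0],"delta_rot":[0.812,0.583,0],"fingers":-0.13},{"slide":[0,0,0],"delta_rot":[0.812,0.583,0],"fingers":-0.13},{"slide":[0,0,0],"delta_rot":[0.812,0.583,0],"fingers":-0.13},{"slide":[0,0,0],"delta_rot":[0.812,0.583,0],"fingers":-0.13},{"slide":[0,0,0],"delta_rot":[0.812,0.583,0],"fingers":-0.13},{"slide":[0,0,0],"delta_rot":[0.812,0.583,0],"fingers":-0.13},{"slide":[0,0,0],"delta_rot":[0.812,0.583,0],"fingers":-0.13},{"slide":[0,0,0],"delta_rot":[0.812,0.583,0],"fingers":-0.13}]'
python3 -m crank '[{"slide":[0.5,-0.5,0.5],"delta_rot":[0.812,0.583,0],"fingers":0.3},{"slide":[0.8,-1,0.2],"delta_rot":[0.812,0.583,0],"fingers":0.3},{"slide":[1,-1,0],"delta_rot":[0,0,0],"fingers":0.3},{"slide":[1,-1,0],"delta_rot":[0,0,0],"fingers":0.3},{"slide":[0.5,-0.5,0],"delta_rot":[0,0,0],"fingers":0.3},{"slide":[0,-0.5,0],"delta_rot":[0,0,0],"fingers":0.3},{"slide":[0,0,0],"delta_rot":[0,0,0],"fingers":0.3}]'
python3 - <<'E'
from h import *
o=bot.observe();print(o["joints"].round(3));lev(2.19)
save(cam("wrist"),"w45.png");save(cam("scene"),"s45.png",(180,100,420,290),3.2);save(cam("top"),"t45.png",(170,140,350,335),3.05)
E
```

```text
time: 49.95
ee_pos: [0.3921, 0.2542, 0.2051]
ee_rot: [-3.141, 0.156, 2.191]
ft_force: [-0.1, 0.7, 0.4]
finger_gap: 0.0373
time: 50.65
ee_pos: [0.4867, 0.1412, 0.2215]
ee_rot: [-3.138, -0.001, 2.19]
ft_force: [-0.4, 0.5, -0.8]
finger_gap: 0.0554
[ 1.170e-01  1.900e-01 -9.400e-02  1.290e+00 -1.000e-03  1.068e+00]
rot units [ 0.01 -0.04 -0.  ]
```

View pics/s45.png

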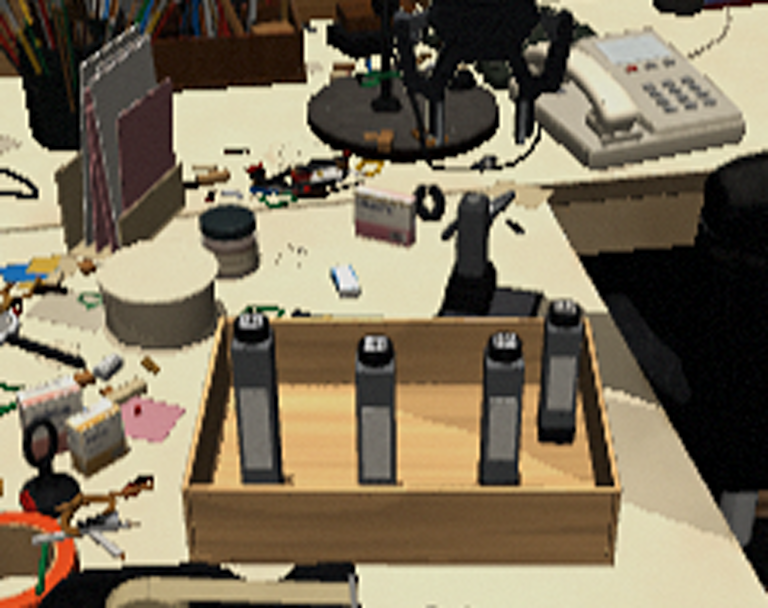

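View pics/w45.png

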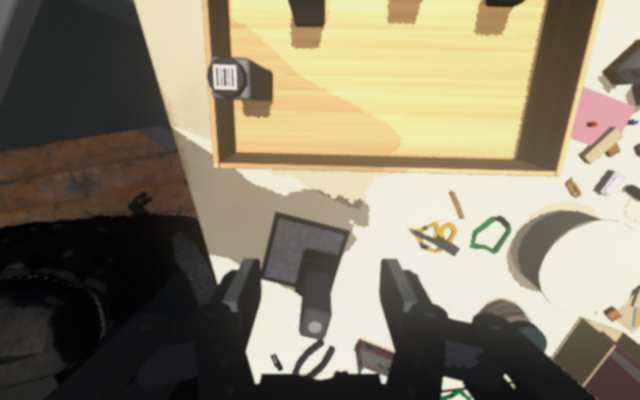

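View pics/t45.png

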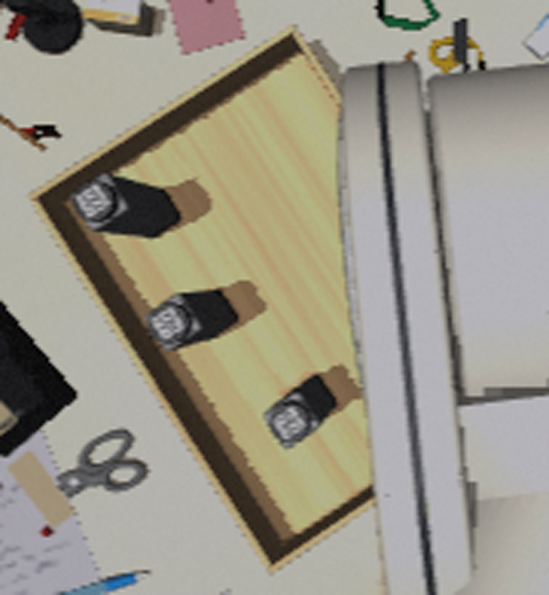

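Run:
```python
from h import *
wr([(314,325)],.108)
c=cam("top"); s=3.05
for n,p,H in [("longest",(97,200),.17),("long",(169,323),.155),("short",(291,422),.14)]:
    u=((p[0]+.5)/s-.5+170,(p[1]+.5)/s-.5+140); q=up(u,H,-56,c); print(n,u,[((np.array(k)-[170,140]+.5)*s).round(0).tolist() for k in q])
save(cam("wrist"),"w45c.png",(230,180,390,400),2.7)
```

```text
tcp [0.4868 0.1429 0.2217] rot [-3.140e+00 -1.000e-03  2.193e+00]
(314, 325) [0.5521 0.0443 0.108 ]
cap [0.5222 0.3818 0.175 ] bin xy 0.1044 -0.0517
longest (201.4672131147541, 205.2377049180328) [[168.0, 187.0], [188.0, 218.0], [157.0, 239.0], [136.0, 208.0]]
cap [0.4475 0.3395 0.16  ] bin xy 0.0188 -0.0588
long (225.0737704918033, 245.56557377049182) [[222.0, 288.0], [243.0, 319.0], [211.0, 340.0], [190.0, 309.0]]
cap [0.3858 0.265  0.145 ] bin xy -0.0741 -0.0319
short (265.0737704918033, 278.0245901639345) [[321.0, 372.0], [341.0, 404.0], [309.0, 425.0], [289.0, 393.0]]
```

View pics/w45c.png

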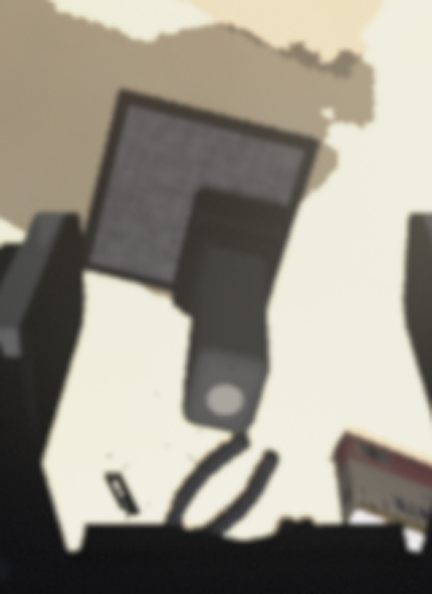

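```bash
python3 -m crank '[{"slide":[0.5,-0.8,0],"delta_rot":[0,0,0],"fingers":0.6},{"slide":[0.5,-0.8,0],"delta_rot":[0,0,0],"fingers":0.6},{"slide":[0.5,-0.8,0],"delta_rot":[0,0,0],"fingers":0.6},{"slide":[0,0,0],"delta_rot":[0,0,0],"fingers":0.6},{"slide":[0,0,0],"delta_rot":[0,0,0],"fingers":0.6}]'
python3 - <<'E'
from h import *
c=cam("wrist");save(c,"w46.png"); save(c,"w46c.png",(230,80,390,260),3.3)
E
```

```text
time: 51.45
ee_pos: [0.5249, 0.0823, 0.2213]
ee_rot: [-3.139, -0.001, 2.191]
ft_force: [-0.2, -0.2, -0.3]
finger_gap: 0.0684
```

View pics/w46c.png

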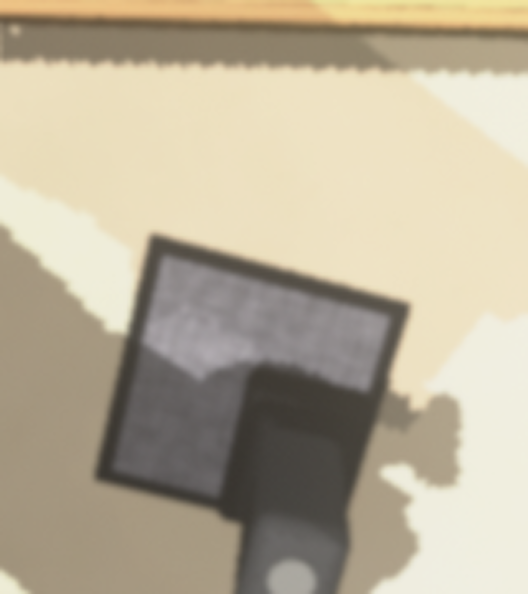

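Run:
```python
from h import *
c=cam("wrist");wr([(318,255)],.108)
save(c,"w46d.png",(270,180,370,300),5)
wr([(230+152/3.3,80+235/3.3),(230+408/3.3,80+305/3.3),(230+97/3.3,80+478/3.3)],.003)
wr([(230+250/3.3,80+362/3.3),(230+222/3.3,80+515/3.3)],.026)
```

```text
tcp [0.5247 0.0829 0.2215] rot [-3.139e+00 -1.000e-03  2.192e+00]
(318, 255) [0.5521 0.0437 0.108 ]
tcp [0.5247 0.0828 0.2216] rot [-3.139e+00 -1.000e-03  2.193e+00]
(276.06060606060606, 151.21212121212122) [0.4726 0.0757 0.003 ]
(353.6363636363636, 172.42424242424244) [0.5548 0.1061 0.003 ]
(259.3939393939394, 224.84848484848484) [ 0.5037 -0.0066  0.003 ]
tcp [0.5248 0.0827 0.2216] rot [-3.139e+00 -1.000e-03  2.192e+00]
(305.75757575757575, 189.6969696969697) [0.5207 0.0647 0.026 ]
(297.27272727272725, 236.06060606060606) [0.5432 0.0162 0.026 ]
```

View pics/w46d.png

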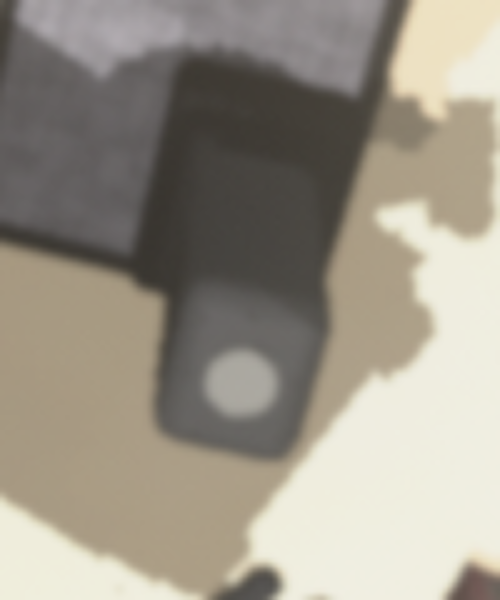

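```bash
python3 -m crank '[{"slide":[0.36,-0.5,0],"delta_rot":[0,0,-0.8],"fingers":0.4},{"slide":[0.36,-0.5,0],"delta_rot":[0,0,-0.8],"fingers":0.4},{"slide":[0.36,-0.5,0],"delta_rot":[0,0,-0.7],"fingers":0.4},{"slide":[0,0,-1],"delta_rot":[0,0,0],"fingers":0.4},{"slide":[0,0,-1],"delta_rot":[0,0,0],"fingers":0.4},{"slide":[0,0,-1],"delta_rot":[0,0,0],"fingers":0.4},{"slide":[0,0,0],"delta_rot":[0,0,0],"fingers":0.4},{"slide":[0,0,0],"delta_rot":[0,0,0],"fingers":0.4}]'
python3 - <<'E'
from h import *
c=cam("wrist");save(c,"w47.png");lev(2.007);o=bot.observe();print(proj(c,[*o["ee_pos"][:2],.108]))
E
```

```text
time: 52.5
ee_pos: [0.5521, 0.0448, 0.147]
ee_rot: [-3.139, -0.001, 2.008]
ft_force: [-0.2, -0.1, 0.5]
finger_gap: 0.0598
rot units [ 0.01 -0.01 -0.01]
[318.12268542 238.12555872]
```

View pics/w47.png

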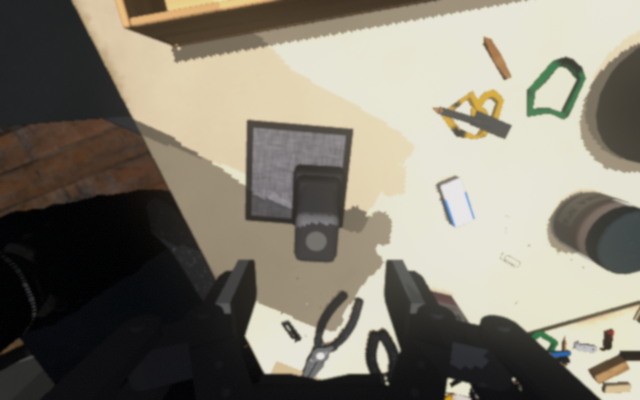

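```bash
python3 -m crank '[{"slide":[-0.05,0,-1],"delta_rot":[0,0,0],"fingers":0.3},{"slide":[0,0,-1],"delta_rot":[0,0,0],"fingers":0.2},{"slide":[0,0,-1],"delta_rot":[0,0,0],"fingers":0.2},{"slide":[0,0,-0.55],"delta_rot":[0,0,0],"fingers":0.2},{"slide":[0,0,0],"delta_rot":[0,0,0],"fingers":0}]' 40
python3 - <<'E'
from h import *
c=cam("wrist");save(c,"w48.png")
E
```

```text
time: 53.05
ee_pos: [0.5508, 0.0446, 0.0574]
ee_rot: [-3.138, -0.001, 2.008]
ft_force: [0.2, 0.1, 0.8]
finger_gap: 0.0427
```

View pics/w48.png

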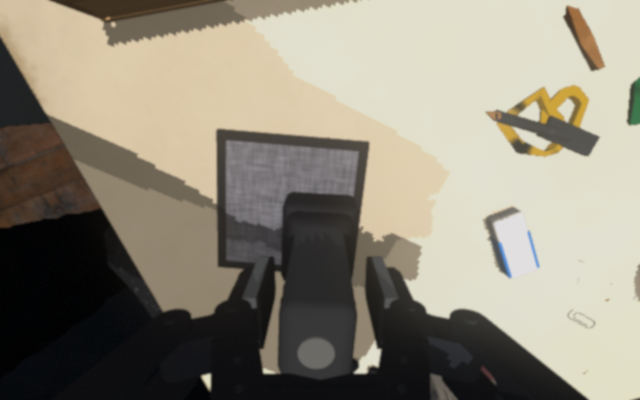

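```bash
python3 -m crank '[{"slide":[0,0,0],"delta_rot":[0,0,0],"fingers":-0.25},{"slide":[0,0,0],"delta_rot":[0,0,0],"fingers":-0.5},{"slide":[0,0,0],"delta_rot":[0,0,0],"fingers":-0.7},{"slide":[0,0,0],"delta_rot":[0,0,0],"fingers":-0.7},{"slide":[0,0,0],"delta_rot":[0,0,0],"fingers":-0.7},{"slide":[0,0,0.5],"delta_rot":[0,0,0],"fingers":-0.7},{"slide":[0,0,1],"delta_rot":[0,0,0],"fingers":-0.7},{"slide":[0,0,1],"delta_rot":[0,0,0],"fingers":-0.7},{"slide":[0,0,1],"delta_rot":[0,0,0],"fingers":-0.7},{"slide":[0,0,0],"delta_rot":[0,0,0],"fingers":-0.7},{"slide":[0,0,0],"delta_rot":[0,0,0],"fingers":-0.7}]' 40
python3 - <<'E'
from h import *
c=cam("wrist");save(c,"w49.png");save(cam("scene"),"s49.png",(250,60,490,250),3.2)
E
```

```text
time: 54.2
ee_pos: [0.5511, 0.0445, 0.1459]
ee_rot: [-3.14, -0.0, 2.007]
ft_force: [0.4, -0.1, -2.0]
finger_gap: 0.0256
```

View pics/w49.png

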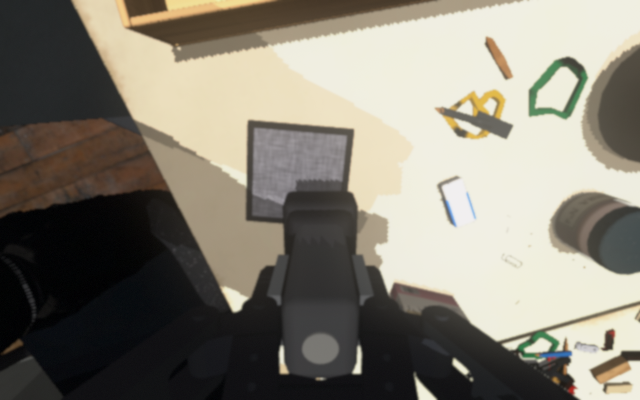

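View pics/s49.png

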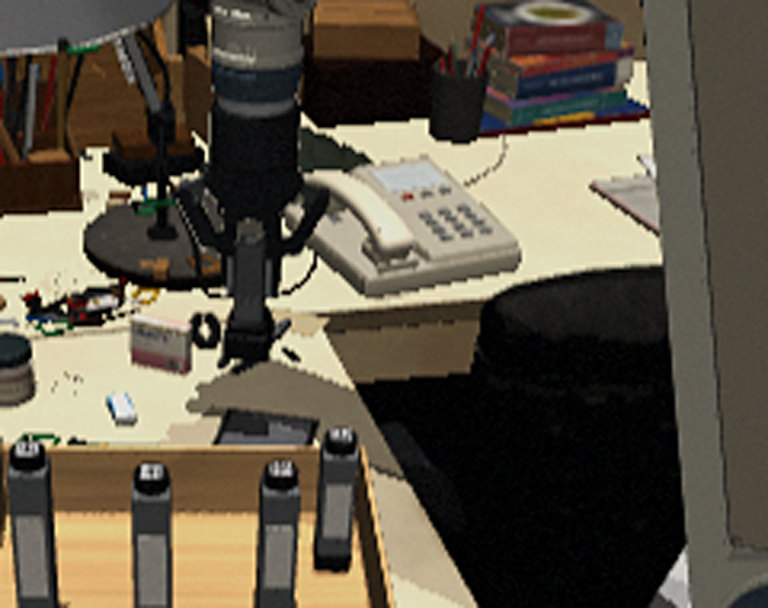

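Run:
```python
from h import *
a=cam("top");b=cam("scene")
def r(c,u,v):
    o=-c["R"].T@c["t"];d=c["R"].T@np.linalg.inv(c["intrinsics"])@np.array([u,v,1.]);return o,d/np.linalg.norm(d)
for pa,pb in [((400,5),(237,58)),((395,10),(237,45))]:
    o1,d1=r(a,*pa);o2,d2=r(b,*pb)
    A=np.stack([d1,-d2],1);s=np.linalg.lstsq(A,o2-o1,rcond=None)[0];p=o1+d1*s[0];q=o2+d2*s[1];print(p.round(3),q.round(3),np.linalg.norm(p-q).round(3))
    z=p[2]
    for u in [(430,92),(483,50),(345,55),(305,0),(400,88)]: print(u,ray(a,*u,z).round(3))
print("scene cam",-b["R"].T@b["t"])
save(b,"s50.png"); save(a,"t50.png")
```

```text
[0.813 0.049 0.352] [0.843 0.073 0.364] 0.04
(430, 92) [0.682 0.006 0.352]
(483, 50) [ 0.746 -0.073  0.352]
(345, 55) [0.735 0.13  0.352]
(305, 0) [0.817 0.189 0.352]
(400, 88) [0.687 0.049 0.352]
[0.781 0.065 0.392] [0.818 0.094 0.407] 0.05
(430, 92) [0.667 0.018 0.392]
(483, 50) [ 0.727 -0.056  0.392]
(345, 55) [0.717 0.133 0.392]
(305, 0) [0.793 0.188 0.392]
(400, 88) [0.672 0.058 0.392]
scene cam [-0.01602984  0.9763451   0.70195976]
```

View pics/s50.png

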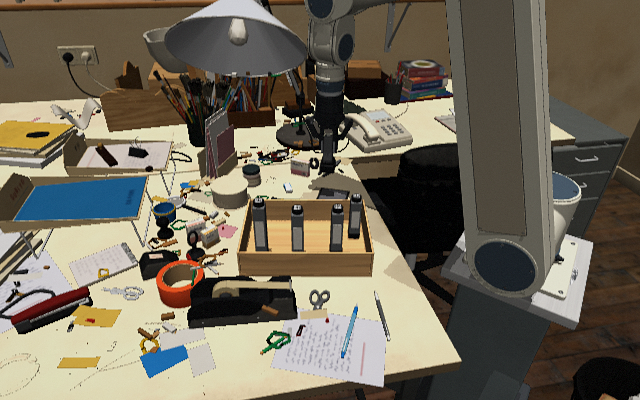

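View pics/t50.png

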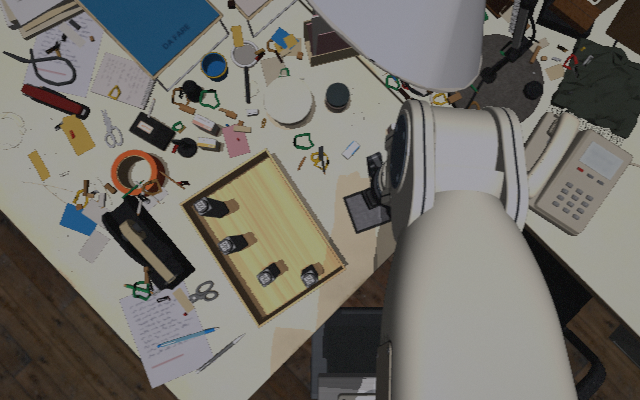

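```bash
python3 -m crank '[{"slide":[-0.6,0.1,1],"delta_rot":[0,0,0],"fingers":-0.7},{"slide":[-0.6,0.1,1],"delta_rot":[0,0,0],"fingers":-0.7},{"slide":[-0.6,0.1,1],"delta_rot":[0,0,0],"fingers":-0.7},{"slide":[-0.6,0.1,1],"delta_rot":[0,0,0],"fingers":-0.7},{"slide":[-0.6,0.1,1],"delta_rot":[0,0,0],"fingers":-0.7},{"slide":[-0.6,0.1,1],"delta_rot":[0,0,0],"fingers":-0.7}]'
python3 -m crank '[{"slide":[0.2,0.95,0],"delta_rot":[0,0,0],"fingers":-0.7},{"slide":[0.2,0.95,0],"delta_rot":[0,0,0],"fingers":-0.7},{"slide":[0.2,0.95,0],"delta_rot":[0,0,0],"fingers":-0.7},{"slide":[0.2,0.95,0],"delta_rot":[0,0,0],"fingers":-0.7},{"slide":[0.2,0.95,0],"delta_rot":[0,0,0],"fingers":-0.7},{"slide":[0.2,0.95,0],"delta_rot":[0,0,0],"fingers":-0.7},{"slide":[0.2,0.95,0],"delta_rot":[0,0,0],"fingers":-0.7},{"slide":[0.2,0.95,0],"delta_rot":[0,0,0],"fingers":-0.7},{"slide":[0.2,0.95,0],"delta_rot":[0,0,0],"fingers":-0.7},{"slide":[0.2,0.95,0],"delta_rot":[0,0,0],"fingers":-0.7},{"slide":[0.2,0.95,0],"delta_rot":[0,0,0],"fingers":-0.7},{"slide":[0.2,0.95,0],"delta_rot":[0,0,0],"fingers":-0.7},{"slide":[0.1,0.8,0],"delta_rot":[0,0,0],"fingers":-0.7},{"slide":[0,0.5,0],"delta_rot":[0,0,0],"fingers":-0.7},{"slide":[0,0,0],"delta_rot":[0,0,0],"fingers":-0.7}]'
python3 - <<'E'
from h import *
lev(2.007)
save(cam("wrist"),"w51.png");save(cam("scene"),"s51.png",(200,60,400,270),2.8)
E
```

```text
time: 55.0
ee_pos: [0.46, 0.0596, 0.2955]
ee_rot: [-3.138, -0.001, 2.007]
ft_force: [0.2, -0.5, -1.8]
finger_gap: 0.0254
time: 56.5
ee_pos: [0.5232, 0.3781, 0.2939]
ee_rot: [-3.137, -0.001, 2.009]
ft_force: [-0.1, -1.6, -2.2]
finger_gap: 0.0258
rot units [ 0.01 -0.05 -0.02]
```

View pics/w51.png

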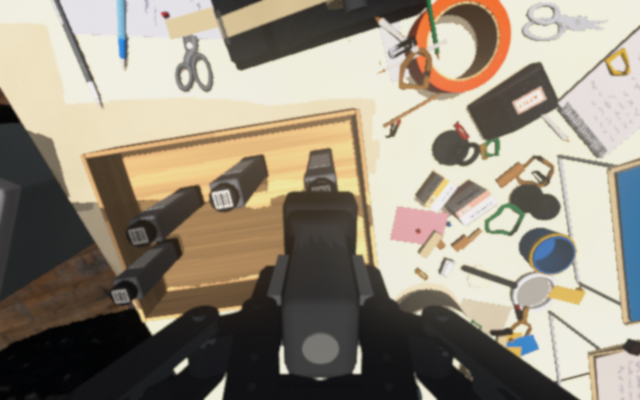

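View pics/s51.png

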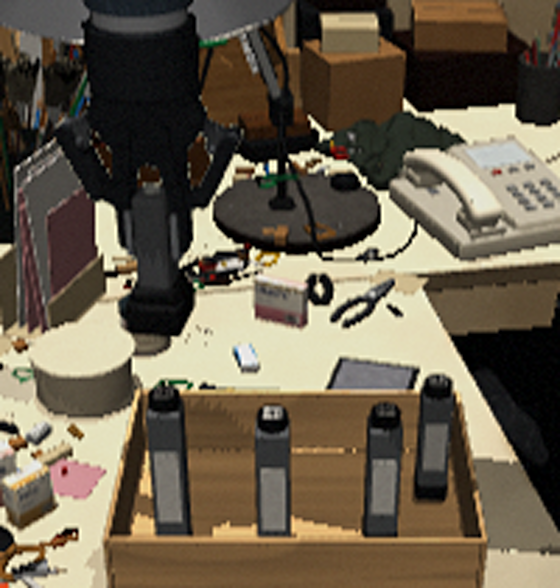

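Run:
```python
from h import *
c=cam("scene");o=bot.observe();p=o["ee_pos"];print(p)
print("window pred",proj(c,[p[0],p[1],p[2]-.056]),"cap pred",proj(c,[.522,.382,.175]), "window over cap",proj(c,[.522,.382,p[2]-.056]))
save(c,"s52.png",(230,100,290,220),5)
w=cam("wrist"); save(w,"w52.png",(60,130,340,320),2.8)
for n,px,z in [("long",(221,197),.16),("short",(137,233),.145),("shortest",(121,294),.13)]: print(n,ray(w,*px,z).round(4))
```

```text
[0.52335213 0.37627062 0.29506651]
window pred [257.57845034 173.06949001] cap pred [258.15534531 199.29394456] window over cap [256.33602121 174.35188621]
long [0.4478 0.3379 0.16  ]
short [0.3853 0.2647 0.145 ]
shortest [0.3834 0.1801 0.13  ]
```

No more pictures can be viewed, so I'll go on with numbers from the calibrated cameras. The top and wrist cameras agree on the cap positions within about 2 mm.

```bash
python3 -m crank '[{"slide":[-0.04,0.14,0],"delta_rot":[0,0,0],"fingers":-0.7},{"slide":[0,0,0],"delta_rot":[0,0,0],"fingers":-0.7},{"slide":[0,0,0],"delta_rot":[0,0,0],"fingers":-0.7},{"slide":[0,0,0],"delta_rot":[0,0,0],"fingers":-0.7},{"slide":[0,0,0],"delta_rot":[0,0,0],"fingers":-0.7},{"slide":[0,0,0],"delta_rot":[0,0,0],"fingers":-0.7},{"slide":[0,0,0],"delta_rot":[0,0,0],"fingers":-0.7}]'
python3 - <<'E'
from h import *
c=cam("top");f=c["frame"]
# head/cap visibility check: print coarse brightness around the scene window/cap to confirm positions numerically
s=cam("scene");g=cv2.cvtColor(s["frame"],cv2.COLOR_RGB2GRAY)
for v in range(150,210,3): print(v,' '.join('%3d'%x for x in g[v,236:284:2]))
E
```

```text
time: 57.4
ee_pos: [0.5225, 0.3804, 0.2951]
ee_rot: [-3.139, -0.001, 2.007]
ft_force: [0.2, -0.8, -2.3]
finger_gap: 0.0256
150 166 223 225 230 158  70  37  54  39  42  43  40  35  68  12 210 208 225 227 211 170   5   2  16
153  42 227 186 188 196 127  44  51  39  39  47  40  23  34 233 234 164  18  58  27   7 124 149 194
156  51 159 165  75  82  61  44  49  50  51  51  46  24  16  32  13  33 251  21  47  48 153 106  63
159  55 188 180 230 233 155  89  48  50  51  49  45  20  14   3  74  67  67  46  37  36  15  19 170
162  56 230 218 219  42  85  19  43  45  54  52  50  22   4   9   6  71 171  41 187 188 185 186 219
165 108 221 216 214 168  10  25  24  23  23  20  23  17   2  10   1  78 195 191 207 223 223 224 224
168 191 190 211  78  27  12  15  13  15  10  10   3   7   7  10   2  38 222 218 219 221 221 221 220
171 220 219 222 118   1   8  16  16  18  15  19  23  25  12   2   0 211 221 217 219 220 221 220 220
174 216 220 221 203  39   6  12   9   9  13  11   4   6  11   0 126 222 220 219 218 221 220 220 222
177 220 221 221 227  82   4  11   8   9  10   8   7   8  11  20 224 222 176 2
[... 322 characters left out ...]

189 220 220 222 227 145  22 228 223 226 224 223 222 223 224 224 224 225 225 223 223 224 223 222 222
192 214 171  73  60  54  32 230 225 223 222 223 224 224 221 223 222 223 224 222 223 224 222 222 223
195  74  74  66  63  54  44 110 228 222 223 231 159 159 164 162 162 229 222 227 225 223 222 225 225
198  76  70  65  62  52  43  50 114 205 164  84  25  53 112 228 166 170 226  20  25  22 152 156 178
201  74  70  66  57  53  67 201  62  90  20  62  49  42   3  66  86  84  85  84  86  86  86  87  84
204  74  67  61  57  67  56 220  32  73   0  10   3   9  10  25  92  86  88  88  89  92  89  90  91
207  70  62 158 152 213 214  85  27  68  78  57  35  19  30  23  83  84  73  80  79  81  80  81  81
```

```bash
cat >> h.py <<'E'
def headfit(s,p,zoff,yawd=25):
    """fit window centre: head box silhouette versus dark pixels in scene view"""
    w=np.radians(yawd);ex=np.array([np.cos(w),np.sin(w),0]);ey=np.array([-ex[1],ex[0],0])
    g=cv2.cvtColor(s["frame"],cv2.COLOR_RGB2GRAY)
    def box(c): return [c+a*.021*ex+b*.025*ey+np.array([0,0,h]) for a in(-1,1) for b in(-1,1) for h in(0,.026)]
    best=[]
    for dx in np.arange(-.012,.0121,.002):
        for dy in np.arange(-.012,.0121,.002):
            for dz in np.arange(-.008,.0081,.002):
                c=np.array([p[0]+dx,p[1]+dy,p[2]-zoff+dz]); m=render(s,box(c),g.shape).astype(bool)
                ring=cv2.dilate(m.astype(np.uint8),np.ones((5,5))).astype(bool)&~m
                v0=proj(s,c+[0,0,.026])[1]; rr=ring.copy(); rr[:int(v0)]=0
                best.append(((g[m]<35).mean()+(g[rr]>60).mean(),dx,dy,dz))
    best.sort(reverse=True); b=np.array(best[:15]); print(b[:3].round(3)); print("mean",b.mean(0).round(4))
E
python3 - <<'E'
from h import *
s=cam("scene");p=bot.observe()["ee_pos"];headfit(s,p,.056)
E
```

```text
[[ 1.73   0.012 -0.01  -0.008]
 [ 1.724  0.008 -0.008 -0.006]
 [ 1.72   0.006 -0.006 -0.004]]
mean [ 1.7114  0.0065 -0.0053 -0.0043]
```

```bash
python3 -m crank '[{"slide":[0,0.04,0],"delta_rot":[0,0,0],"fingers":-0.7},{"slide":[0,0,0],"delta_rot":[0,0,0],"fingers":-0.7},{"slide":[0,0,0],"delta_rot":[0,0,0],"fingers":-0.7},{"slide":[0,0,0],"delta_rot":[0,0,0],"fingers":-0.7},{"slide":[0,0,0],"delta_rot":[0,0,0],"fingers":-0.7},{"slide":[0,0,0],"delta_rot":[0,0,0],"fingers":-0.7},{"slide":[0,0,0],"delta_rot":[0,0,0],"fingers":-0.7},{"slide":[0,0,0],"delta_rot":[0,0,0],"fingers":-0.7},{"slide":[0,0,0],"delta_rot":[0,0,0],"fingers":-0.7},{"slide":[0,0,0],"delta_rot":[0,0,0],"fingers":-0.7},{"slide":[0,0,0],"delta_rot":[0,0,0],"fingers":-0.7},{"slide":[0,0,0],"delta_rot":[0,0,0],"fingers":-0.7},{"slide":[0,0,0],"delta_rot":[0,0,0],"fingers":-0.7},{"slide":[0,0,0],"delta_rot":[0,0,0],"fingers":-0.7},{"slide":[0,0,0],"delta_rot":[0,0,0],"fingers":-0.7},{"slide":[0,0,0],"delta_rot":[0,0,0],"fingers":-0.7},{"slide":[0,0,0],"delta_rot":[0,0,0],"fingers":-0.7},{"slide":[0,0,0],"delta_rot":[0,0,0],"fingers":-0.7},{"slide":[0,0,0],"delta_rot":[0,0,0],"fingers":-0.7},{"slide":[0,0,0],"delta_rot":[0,0,0],"fingers":-0.7}]'
python3 -m crank '[{"slide":[0,0,0],"delta_rot":[0,0,0],"fingers":-0.7},{"slide":[0,0,0],"delta_rot":[0,0,0],"fingers":-0.7},{"slide":[0,0,0],"delta_rot":[0,0,0],"fingers":-0.7},{"slide":[0,0,0],"delta_rot":[0,0,0],"fingers":-0.7},{"slide":[0,0,0],"delta_rot":[0,0,0],"fingers":-0.7}]'
```

```text
time: 59.55
ee_pos: [0.5225, 0.3815, 0.2952]
ee_rot: [-3.139, -0.001, 2.007]
ft_force: [-0.1, 0.7, -1.4]
finger_gap: 0.0255
time: 60.05
ee_pos: [0.5225, 0.3815, 0.2952]
ee_rot: [-3.139, -0.001, 2.007]
ft_force: [0.2, 0.0, -1.0]
finger_gap: 0.0256
```

```bash
python3 -m crank '[{"slide":[-0.75,-0.43,0],"delta_rot":[0,0,0],"fingers":-0.7},{"slide":[-0.75,-0.43,0],"delta_rot":[0,0,0],"fingers":-0.7},{"slide":[-0.75,-0.43,0],"delta_rot":[0,0,0],"fingers":-0.7},{"slide":[-0.75,-0.43,-0.3],"delta_rot":[0,0,0],"fingers":-0.7},{"slide":[0,0,-0.35],"delta_rot":[0,0,0],"fingers":-0.7},{"slide":[0,0,0],"delta_rot":[0,0,0],"fingers":-0.7}]'
python3 - <<'E'
from h import *
p=bot.observe()["ee_pos"];print(p, ((np.array([.4477,.3385,.277])-p)/.025).round(2)); headfit(cam("scene"),p,.056)
E
```

```text
time: 60.65
ee_pos: [0.4472, 0.3383, 0.2783]
ee_rot: [-3.139, -0.001, 2.007]
ft_force: [0.8, 0.4, -1.8]
finger_gap: 0.0256
[0.44719615 0.33832946 0.27829964] [ 0.02  0.01 -0.05]
[[ 1.71   0.01  -0.012 -0.008]
 [ 1.704  0.008 -0.012 -0.006]
 [ 1.703  0.006 -0.008 -0.004]]
mean [ 1.696   0.0049 -0.0071 -0.0032]
```

```bash
python3 -m crank '[{"slide":[0,0,0],"delta_rot":[0,0,0],"fingers":-0.7},{"slide":[0,0,0],"delta_rot":[0,0,0],"fingers":-0.7},{"slide":[0,0,0],"delta_rot":[0,0,0],"fingers":-0.7},{"slide":[0,0,0],"delta_rot":[0,0,0],"fingers":-0.7},{"slide":[0,0,0],"delta_rot":[0,0,0],"fingers":-0.7},{"slide":[0,0,0],"delta_rot":[0,0,0],"fingers":-0.7},{"slide":[0,0,0],"delta_rot":[0,0,0],"fingers":-0.7},{"slide":[0,0,0],"delta_rot":[0,0,0],"fingers":-0.7},{"slide":[0,0,0],"delta_rot":[0,0,0],"fingers":-0.7},{"slide":[0,0,0],"delta_rot":[0,0,0],"fingers":-0.7},{"slide":[0,0,0],"delta_rot":[0,0,0],"fingers":-0.7},{"slide":[0,0,0],"delta_rot":[0,0,0],"fingers":-0.7},{"slide":[0,0,0],"delta_rot":[0,0,0],"fingers":-0.7},{"slide":[0,0,0],"delta_rot":[0,0,0],"fingers":-0.7},{"slide":[0,0,0],"delta_rot":[0,0,0],"fingers":-0.7},{"slide":[0,0,0],"delta_rot":[0,0,0],"fingers":-0.7},{"slide":[0,0,0],"delta_rot":[0,0,0],"fingers":-0.7},{"slide":[0,0,0],"delta_rot":[0,0,0],"fingers":-0.7},{"slide":[0,0,0],"delta_rot":[0,0,0],"fingers":-0.7},{"slide":[0,0,0],"delta_rot":[0,0,0],"fingers":-0.7}]'
python3 -m crank '[{"slide":[0,0,0],"delta_rot":[0,0,0],"fingers":-0.7},{"slide":[0,0,0],"delta_rot":[0,0,0],"fingers":-0.7},{"slide":[0,0,0],"delta_rot":[0,0,0],"fingers":-0.7},{"slide":[0,0,0],"delta_rot":[0,0,0],"fingers":-0.7},{"slide":[0,0,0],"delta_rot":[0,0,0],"fingers":-0.7},{"slide":[-0.83,-0.98,0],"delta_rot":[0,0,0],"fingers":-0.7},{"slide":[-0.83,-0.98,0],"delta_rot":[0,0,0],"fingers":-0.7},{"slide":[-0.83,-0.98,-0.3],"delta_rot":[0,0,0],"fingers":-0.7},{"slide":[0,0,-0.4],"delta_rot":[0,0,0],"fingers":-0.7},{"slide":[0,0,0],"delta_rot":[0,0,0],"fingers":-0.7}]'
python3 - <<'E'
from h import *
p=bot.observe()["ee_pos"];print(p, ((np.array([.3855,.2648,.262])-p)/.025).round(2)); headfit(cam("scene"),p,.056)
E
```

```text
time: 62.7
ee_pos: [0.4474, 0.3385, 0.2789]
ee_rot: [-3.139, -0.001, 2.007]
ft_force: [0.7, 0.7, -1.8]
finger_gap: 0.0254
time: 63.7
ee_pos: [0.3847, 0.2645, 0.261]
ee_rot: [-3.139, -0.001, 2.007]
ft_force: [-0.4, 0.4, -0.5]
finger_gap: 0.0255
[0.38465734 0.2645319  0.26096649] [0.03 0.01 0.04]
[[ 1.668  0.004 -0.008 -0.006]
 [ 1.664  0.004 -0.01  -0.006]
 [ 1.661  0.006 -0.012 -0.008]]
mean [ 1.656   0.0032 -0.0065 -0.0053]
```

```bash
python3 -m crank '[{"slide":[0,0,0],"delta_rot":[0,0,0],"fingers":-0.7},{"slide":[0,0,0],"delta_rot":[0,0,0],"fingers":-0.7},{"slide":[0,0,0],"delta_rot":[0,0,0],"fingers":-0.7},{"slide":[0,0,0],"delta_rot":[0,0,0],"fingers":-0.7},{"slide":[0,0,0],"delta_rot":[0,0,0],"fingers":-0.7},{"slide":[0,0,0],"delta_rot":[0,0,0],"fingers":-0.7},{"slide":[0,0,0],"delta_rot":[0,0,0],"fingers":-0.7},{"slide":[0,0,0],"delta_rot":[0,0,0],"fingers":-0.7},{"slide":[0,0,0],"delta_rot":[0,0,0],"fingers":-0.7},{"slide":[0,0,0],"delta_rot":[0,0,0],"fingers":-0.7},{"slide":[0,0,0],"delta_rot":[0,0,0],"fingers":-0.7},{"slide":[0,0,0],"delta_rot":[0,0,0],"fingers":-0.7},{"slide":[0,0,0],"delta_rot":[0,0,0],"fingers":-0.7},{"slide":[0,0,0],"delta_rot":[0,0,0],"fingers":-0.7},{"slide":[0,0,0],"delta_rot":[0,0,0],"fingers":-0.7},{"slide":[0,0,0],"delta_rot":[0,0,0],"fingers":-0.7},{"slide":[0,0,0],"delta_rot":[0,0,0],"fingers":-0.7},{"slide":[0,0,0],"delta_rot":[0,0,0],"fingers":-0.7},{"slide":[0,0,0],"delta_rot":[0,0,0],"fingers":-0.7},{"slide":[0,0,0],"delta_rot":[0,0,0],"fingers":-0.7}]'
python3 - <<'E'
from h import *
# refine the shortest cap: black cap with white label in wrist view
w=cam("wrist"); q=proj(w,[.3834,.1801,.13]); print("expected px in wrist",q)
g=cv2.cvtColor(w["frame"],cv2.COLOR_RGB2GRAY)
u,v=map(int,q)
if 20<u<620 and 20<v<380:
    for r in range(max(v-30,0),min(v+31,400),3): print(r,' '.join('%3d'%x for x in g[r,max(u-36,0):u+37:3]))
t=cam("top"); q=proj(t,[.3834,.1801,.13]); print("top px",q)
E
```

```text
time: 65.75
ee_pos: [0.3852, 0.265, 0.2614]
ee_rot: [-3.139, -0.001, 2.007]
ft_force: [0.6, 0.7, -0.7]
finger_gap: 0.0256
expected px in wrist [277.86192008 274.50583622]
244 144 145 145 146 146 139 115  67  65  62  76  92  90  83  67  39  39  41  55  57  59  55  57  54  54
247 144 144 145 146 146 141 125  70  64  58  59  59  56  56  50  38  38  41  55  54  57  53  54  52  53
250 144 145 144 145 146 137 135  78  64  55  55  55  55  54  49  38  36  44  54  52  55  52  52  52  53
253 143 143 144 143 144 142 135  94  61  55  55  56  56  56  53  41  37  45  50  52  52  53  52  52  52
256 143 142 142 143 143 145 139 110  65  68  72  71  69  70  69  68  43  47  51  52  51  51  51  51  51
259 141 142 142 143 143 143 135 125  82  87  73  46  63  71  70  67  40  48  50  51  50  51  50  51  51
262 142 141 142 144 145 143 136 133  85  79  39  40  68  70  69  64  38  48  49  50  51  50  50  50  50
265 142 143 144 144 146 145 143 136  82  46  37  49  69  70  69  56  39  48  49  49  50  50  50  49  51
268 143 143 143 143 145 145 142 106  47  35  35  57  70  70  69  50  41  48  49  50  50  50  50  
[... 589 characters left out ...]
7  40  46  47  47  48  48  47  48  48  47
289 209 227 231 232 185  37  30  31  32  52  68  68  67  65  32  42  45  46  47  47  47  47  48  47  47
292 191 223 229 230 113  30  30  30  30  61  68  68  67  61  29  44  45  46  47  47  47  48  48  47  47
295 125 213 228 218  54  30  29  29  31  62  76  82  82  64  32  44  46  46  47  47  48  47  48  46  47
298  50 196 200 112  31  28  28  27  28  30  39  75  96  75  36  44  45  47  50  50  49  49  49  49  50
301  21  84  55  28  26  27  29  27  28  28  28  32  83  77  38  47  50  52  54  54  54  54  54  54  54
304  20  26  26  26  28  28  27  29  28  26  26  27  62  64  42  51  55  57  58  59  59  59  58  59  59
top px [309.57386083 278.62884591]
```

```bash
python3 -m crank '[{"slide":[0,0,0],"delta_rot":[0,0,0],"fingers":-0.7},{"slide":[0,0,0],"delta_rot":[0,0,0],"fingers":-0.7},{"slide":[0,0,0],"delta_rot":[0,0,0],"fingers":-0.7},{"slide":[0,0,0],"delta_rot":[0,0,0],"fingers":-0.7},{"slide":[-0.02,-0.85,0],"delta_rot":[0,0,0],"fingers":-0.7},{"slide":[-0.02,-0.85,0],"delta_rot":[0,0,0],"fingers":-0.7},{"slide":[-0.02,-0.85,-0.2],"delta_rot":[0,0,0],"fingers":-0.7},{"slide":[0,-0.8,-0.4],"delta_rot":[0,0,0],"fingers":-0.7},{"slide":[0,0,0],"delta_rot":[0,0,0],"fingers":-0.7},{"slide":[0,0,0],"delta_rot":[0,0,0],"fingers":-0.7}]'
python3 - <<'E'
from h import *
p=bot.observe()["ee_pos"];print(p, ((np.array([.3834,.1805,.247])-p)/.025).round(2)); s=cam("scene"); headfit(s,p,.056)
g=cv2.cvtColor(s["frame"],cv2.COLOR_RGB2GRAY); q=proj(s,[.3834,.1801,.13]).astype(int); print("cap px pred",q)
for r in range(q[1]-8,q[1]+18,2): print(r,' '.join('%3d'%x for x in g[r,q[0]-16:q[0]+17:2]))
E
```

```text
time: 66.85
ee_pos: [0.3838, 0.1811, 0.2466]
ee_rot: [-3.139, -0.001, 2.006]
ft_force: [-0.5, 0.3, -1.2]
finger_gap: 0.0252
[0.38377058 0.18110044 0.24659095] [-0.01 -0.02  0.02]
[[ 1.571  0.006 -0.01  -0.008]
 [ 1.571  0.006 -0.012 -0.006]
 [ 1.57   0.006 -0.012 -0.008]]
mean [ 1.5618  0.0036 -0.0059 -0.0041]
cap px pred [355 194]
186 217 218 219 217 217 216 216 215 215 217 214 215 191   0   1   3   1
188 224 222 220 218 217 215 214 215 217 217 216 214 220  48   0   0   2
190  98 122 152 158 172 195 217 216 216 217 214 216 216 231   3   4   0
192 119 119 124 109  56  39 221 222 224 223 221 216 215 220  77   8  15
194 118 126 115 120  25 210 228  85  48  65 124 224 216 215 228  16  22
196 117 115 111 123  13 226 110  32  49  48  51  96 218 217 220 196  19
198 119 118 118  65  35 232  14   1  15  15  15  98 223 218 218 224  24
200  85  86  84  70  95 101  18  10   5   8   7  59 108 219 216 216 197
202  74  75  75  76  77  78  74  46  26  13  30  33 104 220 215 214 220
204  87  49  69  70  69  66  45  57  59  59  41  42  82 191 216 215 216
206 159  51  61  72  74  57  49  50  46  53  50  41  36 116 167 220 217
208 143  48  68  74  76  52  50  51  48  48  51  48  29  95 106 100  98
210   7   0  54  76  74  43  47  47  45  47  48  39  35  94 107 101 101
```

```bash
python3 -m crank '[{"slide":[0,0,0],"delta_rot":[0,0,0],"fingers":-0.7},{"slide":[0,0,0],"delta_rot":[0,0,0],"fingers":-0.7},{"slide":[0,0,0],"delta_rot":[0,0,0],"fingers":-0.7},{"slide":[0,0,0],"delta_rot":[0,0,0],"fingers":-0.7},{"slide":[0,0,0],"delta_rot":[0,0,0],"fingers":-0.7},{"slide":[0,0,0],"delta_rot":[0,0,0],"fingers":-0.7},{"slide":[0,0,0],"delta_rot":[0,0,0],"fingers":-0.7},{"slide":[0,0,0],"delta_rot":[0,0,0],"fingers":-0.7},{"slide":[0,0,0],"delta_rot":[0,0,0],"fingers":-0.7},{"slide":[0,0,0],"delta_rot":[0,0,0],"fingers":-0.7},{"slide":[0,0,0],"delta_rot":[0,0,0],"fingers":-0.7},{"slide":[0,0,0],"delta_rot":[0,0,0],"fingers":-0.7},{"slide":[0,0,0],"delta_rot":[0,0,0],"fingers":-0.7},{"slide":[0,0,0],"delta_rot":[0,0,0],"fingers":-0.7},{"slide":[0,0,0],"delta_rot":[0,0,0],"fingers":-0.7},{"slide":[0,0,0],"delta_rot":[0,0,0],"fingers":-0.7},{"slide":[0,0,0],"delta_rot":[0,0,0],"fingers":-0.7},{"slide":[0,0,0],"delta_rot":[0,0,0],"fingers":-0.7},{"slide":[0,0,0],"delta_rot":[0,0,0],"fingers":-0.7},{"slide":[0,0,0],"delta_rot":[0,0,0],"fingers":-0.7}]'
python3 -m crank '[{"slide":[0,0,0],"delta_rot":[0,0,0],"fingers":-0.7},{"slide":[0,0,0],"delta_rot":[0,0,0],"fingers":-0.7},{"slide":[0,0,0],"delta_rot":[0,0,0],"fingers":-0.7},{"slide":[0,0,0],"delta_rot":[0,0,0],"fingers":-0.7},{"slide":[0,0,0],"delta_rot":[0,0,0],"fingers":-0.7},{"slide":[0,0,0],"delta_rot":[0,0,0],"fingers":-0.7}]'
```

```text
time: 68.9
ee_pos: [0.3837, 0.1812, 0.2464]
ee_rot: [-3.139, -0.001, 2.007]
ft_force: [0.4, -0.4, -0.4]
finger_gap: 0.0255
time: 69.5
ee_pos: [0.3837, 0.1812, 0.2464]
ee_rot: [-3.139, -0.001, 2.007]
ft_force: [-1.2, -0.2, -2.0]
finger_gap: 0.0251
```

Run:
```python
from h import *
w=cam("wrist");o=bot.observe();p=o["ee_pos"];R=Ro.from_euler('xyz',o["ee_rot"]).as_matrix()
X,Y=R[:,0],R[:,1]; Z=np.array([0,0,1.])
print("handle top centre",proj(w,p+Z*.051))
for a in(-.016,.016): print("handle top edge",a,proj(w,p+Z*.051+X*a))
for a in (-.025,.025):
  for h in (-.030,-.056): print("head edge",a,h,[proj(w,p+X*a+Y*b+Z*h).round(1).tolist() for b in(-.021,.021)])
g=cv2.cvtColor(w["frame"],cv2.COLOR_RGB2GRAY)
print([(r,int(g[r,320])) for r in range(180,400,4)])
for r in (200,210,220,230): print(r,' '.join('%3d'%x for x in g[r,270:372:3]))
```

```text
handle top centre [314.75703253 343.50164618]
handle top edge -0.016 [314.94300795 381.55225066]
handle top edge 0.016 [314.5539707  301.95515924]
head edge -0.025 -0.03 [[281.6, 282.9], [353.0, 283.0]]
head edge -0.025 -0.056 [[286.0, 262.4], [349.4, 262.5]]
head edge 0.025 -0.03 [[278.4, 201.5], [355.9, 201.5]]
head edge 0.025 -0.056 [[283.5, 189.3], [351.7, 189.3]]
[(180, 91), (184, 68), (188, 62), (192, 58), (196, 56), (200, 56), (204, 60), (208, 63), (212, 51), (216, 53), (220, 56), (224, 61), (228, 64), (232, 64), (236, 61), (240, 58), (244, 55), (248, 53), (252, 52), (256, 52), (260, 51), (264, 50), (268, 50), (272, 49), (276, 48), (280, 48), (284, 48), (288, 47), (292, 48), (296, 47), (300, 53), (304, 58), (308, 61), (312, 63), (316, 63), (320, 63), (324, 63), (328, 63), (332, 78), (336, 119), (340, 120), (344, 119), (348, 120), (352, 120), (356, 120), (360, 120), (364, 86), (368, 62), (372, 62), (376, 54), (380, 23), (384, 16), (388, 15), (392, 17), (396, 16)]
200 209 206 178 153 148  83  58  57  58  57  56  57  56  56  55  56  56  57  57  57  57  58  59  59  60  61  61  64  78 164 204 200 223 228
210 145 146 146 147 111  60  66  66  60  56  56  55  55  55  53  56  55  54  55  56  54  57  59  60  59  63  69  71  66  94 145 145 144 145
220 145 145 146 148 117  54  51  55  55  57  56  55  55  56  56  56  56  57  57  57  57  58  59  60  60  61  60  59  61  78  96  97  92  92
230 142 144 145 147 135  51  46  51  56  59  61  63  64  63  64  64  64  64  65  65  66  66  66  66  65  62  59  57  57  74  85  85  91  94
```

```bash
python3 -m crank '[{"slide":[0.82,-0.75,0],"delta_rot":[0,0,0],"fingers":-0.7},{"slide":[0.82,-0.75,0],"delta_rot":[0,0,0],"fingers":-0.7},{"slide":[0.82,-0.75,0],"delta_rot":[0,0,0],"fingers":-0.7},{"slide":[0.82,-0.75,0],"delta_rot":[0,0,0],"fingers":-0.7},{"slide":[0.82,-0.75,0],"delta_rot":[0,0,0],"fingers":-0.7},{"slide":[0.82,-0.75,-0.4],"delta_rot":[0,0,0],"fingers":-0.7},{"slide":[0.82,-0.75,-1],"delta_rot":[0,0,0],"fingers":-0.7},{"slide":[0,0,-1],"delta_rot":[0,0,0],"fingers":-0.7},{"slide":[0,0,-1],"delta_rot":[0,0,0],"fingers":-0.7},{"slide":[0,0,-1],"delta_rot":[0,0,0],"fingers":-0.7},{"slide":[0,0,-1],"delta_rot":[0,0,0],"fingers":-0.7},{"slide":[0,0,0],"delta_rot":[0,0,0],"fingers":-0.7},{"slide":[0,0,0],"delta_rot":[0,0,0],"fingers":-0.7}]'
python3 - <<'E'
from h import *
p=bot.observe()["ee_pos"];print(p.round(4), ((np.array([.528,.0507,.061])-p)/.025).round(2))
E
```

```text
time: 70.85
ee_pos: [0.5273, 0.05, 0.1118]
ee_rot: [-3.139, -0.001, 2.007]
ft_force: [0.6, -0.2, -0.9]
finger_gap: 0.0256
[0.5273 0.05   0.1118] [ 0.03  0.03 -2.03]
```

```bash
python3 -m crank '[{"slide":[0.03,0.06,-0.8],"delta_rot":[0,0,0],"fingers":-0.7},{"slide":[0,0,-0.7],"delta_rot":[0,0,0],"fingers":-0.7},{"slide":[0,0,-0.3],"delta_rot":[0,0,0],"fingers":-0.7},{"slide":[0,0,0],"delta_rot":[0,0,0],"fingers":-0.7}]'
```

```text
time: 71.25
ee_pos: [0.5281, 0.0515, 0.0668]
ee_rot: [-3.139, -0.001, 2.007]
ft_force: [-0.1, -0.4, -0.9]
finger_gap: 0.0254
```

```bash
python3 -m crank '[{"slide":[0,0,-0.08],"delta_rot":[0,0,0],"fingers":-0.7},{"slide":[0,0,0],"delta_rot":[0,0,0],"fingers":-0.7}]'
```

```text
time: 71.45
ee_pos: [0.5285, 0.0515, 0.0653]
ee_rot: [-3.14, -0.0, 2.007]
ft_force: [0.1, -0.6, -0.8]
finger_gap: 0.0255
```

```bash
python3 -m crank '[{"slide":[0,0,-0.1],"delta_rot":[0,0,0],"fingers":-0.7},{"slide":[0,0,0],"delta_rot":[0,0,0],"fingers":-0.7}]'; python3 -m crank '[{"slide":[0,0,-0.08],"delta_rot":[0,0,0],"fingers":-0.7},{"slide":[0,0,0],"delta_rot":[0,0,0],"fingers":-0.7}]'
```

```text
time: 71.65
ee_pos: [0.528, 0.0514, 0.0621]
ee_rot: [-3.139, -0.001, 2.007]
ft_force: [0.1, 1.0, -1.5]
finger_gap: 0.0252
time: 71.85
ee_pos: [0.5278, 0.0515, 0.0597]
ee_rot: [-3.139, -0.001, 2.007]
ft_force: [0.0, -0.4, -1.4]
finger_gap: 0.0256
```

```bash
python3 -m crank '[{"slide":[0,0,-0.06],"delta_rot":[0,0,0],"fingers":-0.7},{"slide":[0,0,0],"delta_rot":[0,0,0],"fingers":-0.7}]'; python3 -m crank '[{"slide":[0,0,-0.04],"delta_rot":[0,0,0],"fingers":-0.7},{"slide":[0,0,0],"delta_rot":[0,0,0],"fingers":-0.7}]'
```

```text
time: 72.05
ee_pos: [0.528, 0.0515, 0.0592]
ee_rot: [-3.14, -0.0, 2.007]
ft_force: [-3.5, 0.4, 8.7]
finger_gap: 0.0257
time: 72.25
ee_pos: [0.528, 0.0515, 0.0591]
ee_rot: [-3.14, 0.0, 2.008]
ft_force: [-7.8, 1.5, 18.2]
finger_gap: 0.0253
```

Contact with the mat. I'll unload, release, and retreat straight up.

```bash
python3 -m crank '[{"slide":[0,0,0.06],"delta_rot":[0,0,0],"fingers":-0.7},{"slide":[0,0,0],"delta_rot":[0,0,0],"fingers":-0.7},{"slide":[0,0,0],"delta_rot":[0,0,0],"fingers":-0.4},{"slide":[0,0,0],"delta_rot":[0,0,0],"fingers":-0.2},{"slide":[0,0,0],"delta_rot":[0,0,0],"fingers":0},{"slide":[0,0,0],"delta_rot":[0,0,0],"fingers":0.2},{"slide":[0,0,0],"delta_rot":[0,0,0],"fingers":0.2},{"slide":[0,0,0.5],"delta_rot":[0,0,0],"fingers":0.2},{"slide":[0,0,1],"delta_rot":[0,0,0],"fingers":0.2},{"slide":[0,0,1],"delta_rot":[0,0,0],"fingers":0.2},{"slide":[0,0,1],"delta_rot":[0,0,0],"fingers":0.2},{"slide":[0,0,1],"delta_rot":[0,0,0],"fingers":0.2},{"slide":[0,0,0],"delta_rot":[0,0,0],"fingers":0.2}]'
python3 - <<'E'
from h import *
w=cam("wrist");g=cv2.cvtColor(w["frame"],cv2.COLOR_RGB2GRAY);q=proj(w,[.528,.0512,.111]);print("handle top pred",q)
cv2.imwrite("pics/wend.png",w["frame"][:,:,::-1])
u,v=map(int,q)
for r in range(v-40,v+41,4): print(r,' '.join('%3d'%x for x in g[r,u-40:u+41:4]))
E
```

```text
time: 73.55
ee_pos: [0.5294, 0.0514, 0.1745]
ee_rot: [3.139, 0.002, 2.007]
ft_force: [1.3, -0.5, 0.1]
finger_gap: 0.0513
handle top pred [315.18954606 222.25724549]
182  83 131 134 131 131  91  59  68  70  71  71  72  72  73  71  68  64 122 136 143 133
186  83 132 128 124 127 103  58  66  70  70  71  71  72  72  71  67  63 117 140 143 129
190  98 152 151 144 131 103  56  67  71  71  72  71  71  72  72  65  62 120 141 140 133
194 100 147 148 151 148 101  56  66  70  71  71  71  71  71  71  66  62 122 140 145 121
198  78 126 147 160 157 114  57  80  91  91  91  91  92  89  89  71  62 126 132 138 109
202  75  95  97 125 117  84  71 115 124 124 125 125 126 127 123  97  61 118  98 129  95
206  80  93  90  92  97  77  78 122 137 138 138 139 140 141 135 105  57  94  82  91  75
210  81  91  98  98  93  80  76 120 137 138 138 140 140 141 133 103  58  81  83  84  67
214  80  90  96  97  92  96  79  98 128 114 108 157 122 121 130 102  74  83  84  84  65
218  85  96  96  96  92  91  72  72  76 114 121 122 122  84  81  84  95  87  85  83  64
222  56  57  59  62  65  69  65  72  77 121 122 122 122
[... 212 characters left out ...]
 149 150 151 151 150 151 112  71  75  75  75  76  76  77  76  78 152 153 154 154 155
238 150 150 151 151 151 151 147  74  73  73  72  73  74  74  74 119 153 153 155 155 156
242 149 149 150 151 151 151 151 147 137 137 137 137 138 138 146 153 153 154 154 156 156
246 148 149 150 150 151 151 151 151 151 151 152 153 153 154 154 154 153 154 154 155 156
250 149 149 150 150 150 151 151 152 151 152 152 153 154 153 154 154 154 154 155 155 156
254 149 149 150 150 150 150 150 151 152 152 152 153 154 154 155 154 155 155 155 156 156
258 149 149 150 150 150 150 150 150 151 152 152 154 154 154 154 154 155 155 155 156 156
262 149 149 150 150 150 150 150 151 151 152 153 154 155 154 155 155 155 155 156 156 156
```

```bash
python3 -m crank '[{"slide":[-0.3,0,1],"delta_rot":[0,0,0],"fingers":0.2},{"slide":[-0.3,0,1],"delta_rot":[0,0,0],"fingers":0.2},{"slide":[-0.3,-1,0.5],"delta_rot":[0,0,-0.5],"fingers":0.2},{"slide":[-0.3,-1,0],"delta_rot":[0,0,-0.5],"fingers":0.2},{"slide":[-0.3,-1,0],"delta_rot":[0,0,-0.5],"fingers":0.2},{"slide":[0,-1,0],"delta_rot":[0,0,-0.5],"fingers":0.2},{"slide":[0,-1,0],"delta_rot":[0,0,-0.5],"fingers":0.2},{"slide":[0,-1,0],"delta_rot":[0,0,-0.5],"fingers":0.2},{"slide":[0,-1,0],"delta_rot":[0,0,-0.5],"fingers":0.2},{"slide":[0,-1,0],"delta_rot":[0,0,-0.5],"fingers":0.2},{"slide":[0,-1,0],"delta_rot":[0,0,-0.5],"fingers":0.2},{"slide":[0,-1,0],"delta_rot":[0,0,-0.5],"fingers":0.2},{"slide":[0,-1,0],"delta_rot":[0,0,-0.5],"fingers":0.2},{"slide":[0,-1,0],"delta_rot":[0,0,-0.5],"fingers":0.2},{"slide":[0,0,0],"delta_rot":[0,0,0],"fingers":0.2}]'
python3 - <<'E'
from h import *
c=cam("top");g=cv2.cvtColor(c["frame"],cv2.COLOR_RGB2GRAY)
cv2.imwrite("pics/tend.png",c["frame"][:,:,::-1])
for n,X in dict(longest=(.522,.382,.175),long=(.4477,.3385,.16),short=(.3855,.2648,.145),shortest=(.3834,.1801,.13),reader=(.528,.0512,.111)).items():
    q=proj(c,X);u,v=np.round(q).astype(int);print(n,q.round(1))
    for r in range(v-8,v+9,2): print('  ',' '.join('%3d'%x for x in g[r,u-8:u+17:2]))
    F=[*X[:2],.005]; print("  foot centre px if upright",proj(c,F).round(1))
# reader via top: mat + spot; bystanders: compare with first top picture
a=cv2.imread("pics/top0.png",0).astype(int); d=np.abs(a-g)>45
for n,X in dict(eraser_px=(351,150),carton_px=(395,138),staple_px=(427,140),pliers_px=(432,168)).items(): print(n,d[X[1]-14:X[1]+14,X[0]-14:X[0]+14].sum())
E
```

```text
time: 75.1
ee_pos: [0.4901, -0.2509, 0.232]
ee_rot: [-3.137, -0.001, 1.524]
ft_force: [0.5, 0.1, -0.2]
finger_gap: 0.0513
longest [201.4 205.3]
    88  51  46  48  47 106  84 119 175 193 194 188 183
    48  47  49  38  69 110 133  41  31  33  58 151 181
    52  53  73 114 200  78  44  50  30  34  34  32  33
    66  77 173 140 140 171  86  13  48  32  32  32  34
    81 157 142 140 119 156 114  32  90  34  38  33  33
    95  72 170 141 139 140 110  18 134  91  31  34  32
    87  74 111 157 170  85  70  40 118  38  33  35  34
    47 100  78  99  89  52  39  53  38  35  34  32  34
    51  67 114 145 151 113  37  35  33  36  37  38  35
  foot centre px if upright [222.6 209.4]
long [225.6 245.4]
   186 182 179 179 114 131  37  32  31  35  40  31  28
   155 184 146  63  65 136  61  32  34  35  36  31  33
   115  90  83 120 166  89  32  62  31  34  31  34  35
   103  87 176 108 160 105  69  41  34  31  33  35  33
   101 154 145 144 121 189  77  41 103  31  33  30  32
    82 117 155 145 144 162 107  65 152  45  37  35  37
    65  79 159 160 162  88  54  87  38  36  37  33 101
    48  71  84 
[... 1159 characters left out ...]
 195 191 157 107  50  49  50 189 182 178 198 197 197
  foot centre px if upright [310.3 271.5]
reader [374.  205.9]
    91  34  24  29  41  98 126 127  55 153 198 199 199
    28  43  42  93 111 111 112 134  96  68 198 198 197
    35  97 118 142 136 132 103 137 111  47 164 198 198
   139 156 149 201 200 136 125 115 130  69 150 197 198
   138 160 185 201 200 158 138 101 135 101  51 199 200
   105 155 134 199 185 144 134 110 118 128  43 165 198
    75 142 154 151 138 111  76  77 129 125  66  86 198
    41 114 141 112  69  30  40  76 129 123 104  47 199
    45  44  45  32  36  57 125 126 125 124 130  42 156
  foot centre px if upright [367.1 208.4]
eraser_px 0
carton_px 0
staple_px 0
pliers_px 0
```

```bash
python3 -m crank '[{"slide":[0,0,0],"delta_rot":[0,0,0],"fingers":0.2},{"slide":[0,0,0],"delta_rot":[0,0,0],"fingers":0.2}]'; python3 -c "
from cell import bot
print(bot.sign_off())"
```

```text
time: 75.35
ee_pos: [0.4904, -0.2477, 0.2336]
ee_rot: [-3.139, -0.001, 1.529]
ft_force: [1.3, 0.5, -0.9]
finger_gap: 0.0512
the job is handed in; nothing more can be done
None
```

The job is handed in at about 75 s of the 210 s. All four cases stand upright in the bin, cap up, all four labels were read from longest to shortest, and the reader is back upright on its mat. The hand-in gave no verdict.

- **Cases:** Each was tipped up about its foot, with no foot raised more than about 6 cm. The gripper's knuckle leaned on the long case while I was raising the short one. I backed off slowly and the long case settled upright again. I also moved the standing shortest case about 3 cm to make room.
- **Reads:** The reader had been knocked about 3 cm off the middle of its mat, so I located it again before gripping. I held it at least 2 s over each cap, about 6 cm above it. I put the window within a few millimetres of each cap's axis, well inside the 15 mm limit.
- **Last checks:**
  - The final top view shows all four caps where they should be and the reader's handle within about 5 mm of the mat's middle.
  - The four picture spots I took for the bystanders are unchanged from the first picture.
  - The arm was clear of everything when I handed in.
- **Limits of the checks:** The picture limit ran out just before the first read. From then on I checked positions by numbers from the cameras. A fit of the reader's head in the scene camera suggested up to about 7 mm offset, but it cannot tell depth well. The wrist camera put the offset at 2–3 mm.

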